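# Hang the ladles nested on one hook and put the chopping boards in their rack

## Task

The washing-up is dry, so put it away: hang every steel ladle by its slotted handle on the stand's one hook, largest first and smallest last, necks towards the post so that each smaller bowl nests over the bigger one behind it, and leave them hanging still. Then, or before, take each chopping board out of the black draining stand and slide it fully down into the rack slot marked with a clip of its own colour. Leave the other things on the worktop as they are.

Things in the scene. Friction and masses are not known exactly. Their poses are not given: they have to be found in the camera images.
- ladle_1_eye (a point): hanging slot (its centre) in the handle of the largest steel ladle (may be absent), 180 mm above the bowl's underside. Slot through along x, 14 mm wide (y), 24 mm high (z). Around it the handle is a flat upright strap, 24 mm wide (y), 4 mm thick (x), from 44 mm below to 18 mm above this point. Axes: z up the handle, x to the back, where the swan neck is. Grip the strap's narrow sides here, from above.
- ladle_1: the largest ladle: flat-bottomed, bowl 80 mm wide at the rim, 30 mm deep, 160 g +-30 %; origin at the middle of the bowl's underside, axes as for its slot. It starts standing upright on its bowl. The neck slopes from the strap's foot back to the bowl's rim at +x.
- ladle_2_eye (a point): hanging slot (its centre) in the handle of the second largest steel ladle (may be absent), 142 mm above the bowl's underside. Slot through along x, 14 mm wide (y), 24 mm high (z). Around it the handle is a flat upright strap, 24 mm wide (y), 4 mm thick (x), from 44 mm below to 18 mm above this point. Axes: z up the handle, x to the back, where the swan neck is. Grip the strap's narrow sides here, from above.
- ladle_2: the second largest ladle: flat-bottomed, bowl 68 mm wide at the rim, 26 mm deep, 130 g +-30 %; origin at the middle of the bowl's underside, axes as for its slot. It starts standing upright on its bowl. The neck slopes from the strap's foot back to the bowl's rim at +x.
- ladle_3_eye (a point): hanging slot (its centre) in the handle of the third largest steel ladle (may be absent), 108 mm above the bowl's underside. Slot through along x, 14 mm wide (y), 24 mm high (z). Around it the handle is a flat upright strap, 24 mm wide (y), 4 mm thick (x), from 44 mm below to 18 mm above this point. Axes: z up the handle, x to the back, where the swan neck is. Grip the strap's narrow sides here, from above.
- ladle_3: the third largest ladle: flat-bottomed, bowl 56 mm wide at the rim, 22 mm deep, 110 g +-30 %; origin at the middle of the bowl's underside, axes as for its slot. It starts standing upright on its bowl. The neck slopes from the strap's foot back to the bowl's rim at +x.
- ladle_4_eye (a point): hanging slot (its centre) in the handle of the smallest steel ladle (may be absent), 78 mm above the bowl's underside. Slot through along x, 14 mm wide (y), 24 mm high (z). Around it the handle is a flat upright strap, 24 mm wide (y), 4 mm thick (x), from 44 mm below to 18 mm above this point. Axes: z up the handle, x to the back, where the swan neck is. Grip the strap's narrow sides here, from above.
- ladle_4: the smallest ladle: flat-bottomed, bowl 46 mm wide at the rim, 20 mm deep, 90 g +-30 %; origin at the middle of the bowl's underside, axes as for its slot. It starts standing upright on its bowl. The neck slopes from the strap's foot back to the bowl's rim at +x.
- hook_root (a point): root of the stand's single hook, on the axis of a level round bar 7 mm thick that runs from here 91 mm along -x (to the robot), then rises 6 mm over the last 10 mm. x points to the post (14 mm thick, 49 mm behind, 22 mm higher), z up; 215 mm above the worktop. An 18 mm collar is here. Fixed. A hung ladle's slot centre is 8.5 mm below the bar's axis.
- hook_tip (a point): centre of the hook's upturned end, 101 mm in front of the root, 6 mm higher. The stand's flat foot, 8 mm thick, 110 mm wide, ends 10 mm behind this. With the necks to the post, each smaller bowl hangs about 8 mm over the next larger one's rim. A knocked ladle swings on the hook for some seconds.
- board_red_mid (a point): centre of the red plastic chopping board (may be absent), a plain slab 150 mm long (x), 12 mm thick (y), 120 mm high (z), 200 g, on its long edge, upright or leaning a few degrees, in the black wire draining stand (two slots 22 mm wide, 52 mm apart, 60 mm high). Grasp its top edge, 60 mm above this point, across the 12 mm.
- board_red: the red board itself; origin at the middle of its lower edge, axes as for its centre. The worktop's front edge is 445 mm ahead of the robot's base axis, the oven's front behind the rack 630 mm
- slot_red (a point): middle of the floor of the steel board rack's slot marked by a red clip at its front, 12 mm above the worktop. x along the slot (140 mm; the clip, 36 mm tall, begins 83 mm in front), y across: 15 mm between 5 mm round wires whose tops are 77 mm above the worktop. Seated board's centre: 60 mm above. Slots 45 mm apart; a green board stays in the middle one.
- board_blue_mid (a point): centre of the blue plastic chopping board (may be absent), a plain slab 150 mm long (x), 12 mm thick (y), 120 mm high (z), 200 g, on its long edge, upright or leaning a few degrees, in the black wire draining stand (two slots 22 mm wide, 52 mm apart, 60 mm high). Grasp its top edge, 60 mm above this point, across the 12 mm.
- board_blue: the blue board itself; origin at the middle of its lower edge, axes as for its centre. The worktop's front edge is 445 mm ahead of the robot's base axis, the oven's front behind the rack 630 mm
- slot_blue (a point): middle of the floor of the steel board rack's slot marked by a blue clip at its front, 12 mm above the worktop. x along the slot (140 mm; the clip, 36 mm tall, begins 83 mm in front), y across: 15 mm between 5 mm round wires whose tops are 77 mm above the worktop. Seated board's centre: 60 mm above. Slots 45 mm apart; a green board stays in the middle one.
- cup_soup: bystander: clear plastic cup of soup, 114 mm wide and 88 mm tall, far left; origin at the middle of its underside
- spice_0: bystander: spice jar with an ochre cap, 42 mm wide, 106 mm tall; origin at the middle of its underside
- spice_8: bystander: spice jar with a green cap, 42 mm wide, 87 mm tall; origin at the middle of its underside
- lemon: bystander: lemon, 71x53x51 mm, lying at the back between oven and bain-marie; origin at the middle of its underside
- tin_a: bystander: food tin, 75 mm wide, 110 mm tall, far right; origin at the middle of its underside
Not all that is in view belongs to the job. What is shaped like the ladle_4 but blue is not meant.

How it is judged (in metres and radians):
On the way, in this order (a step that is already met when the one before it is completed fails the run):
1. the largest ladle hangs on the hook by its slot, neck to the post, and has been let go (x of ladle_1_eye in the frame of hook_root between -0.098 and 0 m and y of ladle_1_eye in the frame of hook_root between -0.009 and 0.009 m and z of ladle_1_eye in the frame of hook_root between -0.018 and 0 m and angle between ladle_1_eye's own z axis and vertical below 0.3 rad and x of hook_root in the frame of ladle_1_eye above 0 m and contact force between the fingers and ladle_1 below 0.2 N), for 0.2 s.
2. the second largest ladle hangs on the hook by its slot, neck to the post, and has been let go (x of ladle_2_eye in the frame of hook_root between -0.098 and 0 m and y of ladle_2_eye in the frame of hook_root between -0.009 and 0.009 m and z of ladle_2_eye in the frame of hook_root between -0.018 and 0 m and angle between ladle_2_eye's own z axis and vertical below 0.3 rad and x of hook_root in the frame of ladle_2_eye above 0 m and contact force between the fingers and ladle_2 below 0.2 N), for 0.2 s.
3. the third largest ladle hangs on the hook by its slot, neck to the post, and has been let go (x of ladle_3_eye in the frame of hook_root between -0.098 and 0 m and y of ladle_3_eye in the frame of hook_root between -0.009 and 0.009 m and z of ladle_3_eye in the frame of hook_root between -0.018 and 0 m and angle between ladle_3_eye's own z axis and vertical below 0.3 rad and x of hook_root in the frame of ladle_3_eye above 0 m and contact force between the fingers and ladle_3 below 0.2 N), for 0.2 s.
4. the smallest ladle hangs on the hook by its slot, neck to the post, and has been let go (x of ladle_4_eye in the frame of hook_root between -0.098 and 0 m and y of ladle_4_eye in the frame of hook_root between -0.009 and 0.009 m and z of ladle_4_eye in the frame of hook_root between -0.018 and 0 m and angle between ladle_4_eye's own z axis and vertical below 0.3 rad and x of hook_root in the frame of ladle_4_eye above 0 m and contact force between the fingers and ladle_4 below 0.2 N), for 0.2 s.
At the end, for the whole second after the job is handed in: Every ladle present hangs (at most swaying slightly), bar through its slot (within 9 mm sideways, 0-18 mm below the bar), upright within 0.3 rad, neck to the post, each smaller one 3 mm nearer the tip; every board stands in its colour's slot, within 18 mm along, 6 mm across, 5 mm of full depth (x of ladle_1_eye in the frame of hook_root between -0.098 and 0 m and y of ladle_1_eye in the frame of hook_root between -0.009 and 0.009 m and z of ladle_1_eye in the frame of hook_root between -0.018 and 0 m and angle between each of ladle_1_eye, ladle_2_eye, ladle_3_eye, ladle_4_eye's own z axis and vertical below 0.3 rad and x of hook_root in the frame of ladle_1_eye above 0 m and linear speed of each of ladle_1, ladle_2, ladle_3, ladle_4 below 0.1 m/s and x of ladle_2_eye in the frame of hook_root between -0.098 and 0 m and y of ladle_2_eye in the frame of hook_root between -0.009 and 0.009 m and z of ladle_2_eye in the frame of hook_root between -0.018 and 0 m and x of hook_root in the frame of ladle_2_eye above 0 m and x of ladle_3_eye in the frame of hook_root between -0.098 and 0 m and y of ladle_3_eye in the frame of hook_root between -0.009 and 0.009 m and z of ladle_3_eye in the frame of hook_root between -0.018 and 0 m and x of hook_root in the frame of ladle_3_eye above 0 m and x of ladle_4_eye in the frame of hook_root between -0.098 and 0 m and y of ladle_4_eye in the frame of hook_root between -0.009 and 0.009 m and z of ladle_4_eye in the frame of hook_root between -0.018 and 0 m and x of hook_root in the frame of ladle_4_eye above 0 m and x of each of ladle_2_eye, ladle_3_eye, ladle_4_eye in the frame of ladle_1_eye below -0.003 m and x of each of ladle_3_eye, ladle_4_eye in the frame of ladle_2_eye below -0.003 m and x of ladle_4_eye in the frame of ladle_3_eye below -0.003 m and x of board_red_mid in the frame of slot_red between -0.018 and 0.018 m and y of board_red_mid in the frame of slot_red between -0.006 and 0.006 m and z of board_red_mid in the frame of slot_red below 0.065 m and angle between the y axis of board_red_mid and the y axis of slot_red, either way round below 0.08 rad and angle between each of board_red_mid, board_blue_mid's own z axis and vertical below 0.1 rad and linear speed of each of board_red, board_blue below 0.02 m/s and x of board_blue_mid in the frame of slot_blue between -0.018 and 0.018 m and y of board_blue_mid in the frame of slot_blue between -0.006 and 0.006 m and z of board_blue_mid in the frame of slot_blue below 0.065 m and angle between the y axis of board_blue_mid and the y axis of slot_blue, either way round below 0.08 rad); the robot touches nothing.
It fails at once if a bystander is shoved away (distance of any of cup_soup, spice_0, spice_8, lemon, tin_a from where it was at the start of the episode above 0.05 m).
It fails at once if a bystander is knocked over (angle between any of cup_soup, spice_0, spice_8, tin_a's own z axis and vertical above 0.5 rad).
Of ladle_1, ladle_2, ladle_3, ladle_4 only 3 to 4 are there at a start; the rules pass over those that are not, and their reading is None.
Of board_red, board_blue only 1 to 2 are there at a start; the rules pass over those that are not, and their reading is None.
At some moment in a run one of ladle_1, ladle_2, ladle_3, ladle_4 may be knocked a few centimetres aside while the robot is not near it.
It also fails if it takes over 210 s, if anything falls off the work surface, if the arm or the gripper's body presses on something with over 40 N, if the wrist force passes 120 N, or if a joint passes its speed limit or range.

## Robot

A 6-joint arm with a two-finger parallel gripper is mounted at the origin on a cart in front of the work surface, level with it; the furniture and walls round the work are solid. World frame = base frame: x ahead of the robot, y to its left, z up, the work surface at z = 0. Lengths are in m, angles in degrees, forces in N, time in s.
With the tool pointing down it reaches from about 0.3 to 0.75 m from the base axis. Payload 8.5 kg.
Tool frame: the origin (TCP) lies between the finger pads; the fingertips stand 19 mm ahead of it and the grasp point (between the pads) is the TCP; z points along the fingers, y is the line along which they close (so a half turn about z gives the same grasp; the last joint's range is limited). The gripper opens to 85 mm and grips with 20 to 120 N. Pads are 22 mm wide; open, the fingers measure 114 mm over their backs; the gripper's body (76 mm by 85 mm) begins 54 mm behind the grasp point. The pads swing forward as they close: fully open they stand 13 mm farther back than shut.
Start: joints at [-82.007, 21.807, 74.336, -0, 83.858, -12.336], TCP at [0.191, -0.516, 0.217] pointing down, gripper open.
Joint ranges: [-178.18, 178.18], [-50.72, 133.34], [12.68, 142.11], [-81.47, 261.47], [9.98, 163.14], [-165.26, 165.26]. Speed limits (degrees/s): [136.94, 136.94, 180, 180, 180, 180].

## Interface

Orientations are given as a 3x3 rotation matrix whose columns are the frame's x, y, z axes.
In Python, from rig import env, optics gives the robot as it stands.
- The arm moves only by the tool arm_command, never from a script. Its argument "commands" is one flat list of numbers, 7 for each row, row after row: the closure, from -1 (fully open) to 1 (shut), so that 0 is half open, then the shift along the tool's x, y, z as a fraction of full scale, then the turn, a rotation vector about the tool's x, y, z as a fraction of full scale. A call has 1 to 12 rows; each row is the pose to reach, as a shift and turn from the pose commanded when the call began, along the tool's axes at that moment; what a row does not reach only later rows make up. Full scale, the value 1, is 500 mm for a shift and 120 degrees for a turn. A row lasts 1/12 s, in which the tool goes at most 41.7 mm and 7.16 degrees, less where a joint would pass 70% of its speed; a pose out of reach is approached as far as the arm can. A call with a number of a shift or a turn outside -1 to 1 is refused whole. A call with a gripper value outside its range is refused whole. The fingers move at their own pace and stop on an object; "newtons" is the grip in N (left out, the last holds). Time passes only in rows, so rows that repeat a pose let the fingers close. It gives the time, the measured TCP pose, the force, the opening and the grip force at its end, in the units of the state.
- env.observe(): the state, without advancing time (a new reading comes with each control period).
- optics.get_image(name): name is "scene" or "side" or "wrist"; returns a dict with "image" (420x560x3 uint8, red, green, blue), "intrinsics" (3x3 intrinsics, pixels), "origin" and "orientation" of the camera in the world; the wrist camera has in their place "tool_from_camera" (4x4, takes a point from camera to tool coordinates, whose origin is the TCP and whose axes are the flange's). Camera axes: x right, y down, z forward; pixel columns grow to the right and rows downward; lengths in m; the calibration is good to about 2 mm. A picture is of the moment at which its call begins: read the wrist's pose just before it. There is no depth.
- env.close_job(): hands the job in; it is judged then, once.
The state is a dict: "time_s": time; "q": joint angles; "qvel": joint speeds; "joint_efforts": joint torques, N m; "position": TCP position; "tool_rot": TCP orientation; "ft_force": force on the tool from outside, world axes, zero at the start; "wrist_torque": the same for the moment, N m; "grip_width": finger opening in m; "gripper_force": force on a finger pad.
Only numpy, scipy, OpenCV 4.12 (cv2) and the standard library are available. Lean on these libraries where they do the work, as an engineer would, in place of code of your own. Each camera call takes 0.05 s, during which the arm holds its last target. There are 200 camera calls.

## Working session

There is one attempt and no reset: what is moved stays moved. The work goes in short steps, Python scripts to look and compute and a tool call to move; the robot and the scene stay as the last step left them, time stands still between calls to the robot, and variables do not carry over. Pictures are saved under pics/ and viewed, at most 14 in all, crops included, and the job is handed in when it is done.

Besides the shell and the picture viewer there is one more tool, called after ">>>" in YAML: its name, and indented under it one key for each argument. arm_command: Moves the arm, as the interface text tells. Shift numbers are shares of 500 mm and turn numbers shares of 120 degrees, none past 1 either way. Its arguments: {"type":"object","properties":{"commands":{"type":"array","items":{"type":"number"}},"newtons":{"type":"number"}},"required":["commands"]}

```bash
ls; mkdir -p pics; cat > h.py <<'E'
import numpy as np,cv2,json
from rig import env,optics
def snap(n,f):
    s=env.observe(); d=optics.get_image(n)
    if 'origin' in d: o=np.array(d['origin']);R=np.array(d['orientation'])
    else:
        T=np.array(d['tool_from_camera']);Rt=np.array(s['tool_rot']);o=Rt@T[:3,3]+np.array(s['position']);R=Rt@T[:3,:3]
    np.savez('pics/'+f+'.npz',img=d['image'],K=np.array(d['intrinsics']),o=o,R=R)
    cv2.imwrite('pics/'+f+'.png',cv2.cvtColor(d['image'],cv2.COLOR_RGB2BGR)); return d
def L(f): return np.load('pics/'+f+'.npz')
def ray(f,u,v):
    d=L(f);r=d['R']@np.linalg.inv(d['K'])@np.array([u,v,1.]);return d['o'],r/np.linalg.norm(r)
def atz(f,u,v,z):
    o,r=ray(f,u,v);return np.round(o+r*(z-o[2])/r[2],4)
def proj(f,p):
    d=L(f);c=d['R'].T@(np.array(p)-d['o']);q=d['K']@c;return np.round(q[:2]/q[2],1)
def tri(*obs):
    A=np.zeros((3,3));b=np.zeros(3)
    for f,u,v in obs:
        o,r=ray(f,u,v);P=np.eye(3)-np.outer(r,r);A+=P;b+=P@o
    p=np.linalg.solve(A,b);return np.round(p,4),[np.round(proj(f,p)-[u,v],1) for f,u,v in obs]
E
python3 - <<'E'
from h import *
for n in('scene','side','wrist'):snap(n,n+'0')
a,b,c=[cv2.imread(f'pics/{n}0.png') for n in('scene','side','wrist')]
for n,i in(('a',a),('b',b)): cv2.imwrite(f'pics/{n}.png',cv2.resize(i,(800,600),interpolation=cv2.INTER_CUBIC))
for n in('scene0','side0'):
    d=L(n);print(d['o'],d['R'],d['K'])
print(env.observe())
E
```

```text
pics
[-0.56817035 -0.78031031  0.74874895] [[ 0.58883665 -0.31661814  0.74365607]
 [-0.80813931 -0.21526543  0.54824416]
 [-0.0135006  -0.92380395 -0.38262774]] [[421.04978549   0.         281.13207834]
 [  0.         421.04978549 209.74702274]
 [  0.           0.           1.        ]]
[0.08177788 1.34239463 1.22795979] [[-0.93725539 -0.23122699  0.26093373]
 [-0.34814693  0.5807867  -0.73585361]
 [ 0.01860238 -0.78052604 -0.62484643]] [[471.99036331   0.         281.03343673]
 [  0.         471.99036331 206.5149125 ]
 [  0.           0.           1.        ]]
{'time_s': 0.15, 'q': array([-8.20089247e+01,  2.18331375e+01,  7.43685183e+01, -9.52834579e-04,
        8.38576568e+01, -1.23350543e+01]), 'qvel': array([-0.03924286, -0.08109047, -0.16406006,  0.07270851, -0.13549509,
       -0.0817478 ]), 'joint_efforts': array([ 7.17363437e-04, -4.48623633e+01, -2.31347841e+01, -2.48268971e-04,
        3.77003991e-03, -6.99420468e-07]), 'position': array([ 0.19102   , -0.51553908,  0.21618096]), 'tool_rot': array([[ 9.37730013e-01,  3.47364934e-01, -1.60286369e-04],
       [ 3.47364910e-01, -9.37729477e-01,  1.02284917e-03],
       [ 2.04996682e-04, -1.01483423e-03, -9.99999464e-01]]), 'ft_force': array([-0.06536185,  1.38166595,  0.08352005]), 'wrist_torque': array([ 0.02038431,  0.0191467 , -0.00069187]), 'gripper_force': 0.0, 'grip_width': 0.08525674407076654}
```

View pics/a.png

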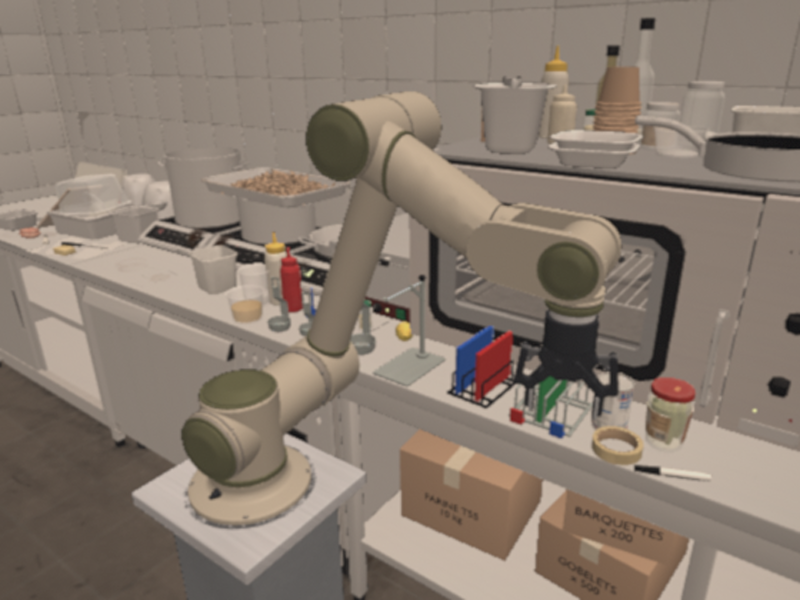

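View pics/b.png

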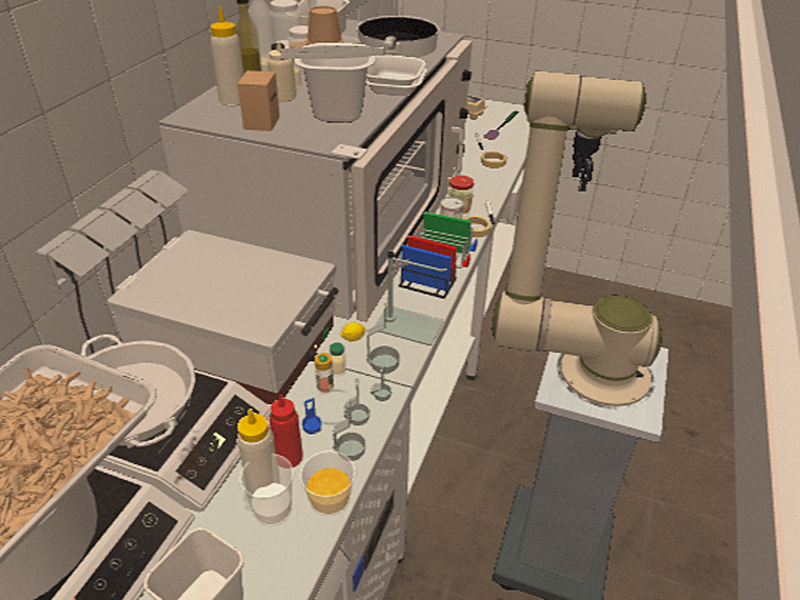

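Four steel ladles near (383,355), (350,440), (356,410) and (381,388) in the side view. The blue decoy is at (312,412). The hook stand is at (393,290), both boards are in the drainer, and the clips are red at (517,416) and blue at (557,428) in the scene view.

```bash
python3 - <<'E'
from h import *
i=cv2.imread('pics/side0.png')[165:345,205:345]
cv2.imwrite('pics/bc.png',cv2.resize(i,None,fx=3.3,fy=3.3,interpolation=cv2.INTER_CUBIC))
i=cv2.imread('pics/scene0.png')[185:310,170:420]
cv2.imwrite('pics/ac.png',cv2.resize(i,None,fx=3.2,fy=3.2,interpolation=cv2.INTER_CUBIC))
print(optics.get_image('wrist')['tool_from_camera'])
E
```

```text
[[-7.10399281e-04 -9.60531720e-01 -2.78169571e-01  7.14013493e-02]
 [ 9.99999734e-01 -7.28716300e-04 -3.75453392e-05  1.01205792e-03]
 [-1.66643211e-04 -2.78169524e-01  9.60531982e-01 -1.57035864e-01]
 [ 0.00000000e+00  0.00000000e+00  0.00000000e+00  1.00000000e+00]]
```

View pics/bc.png

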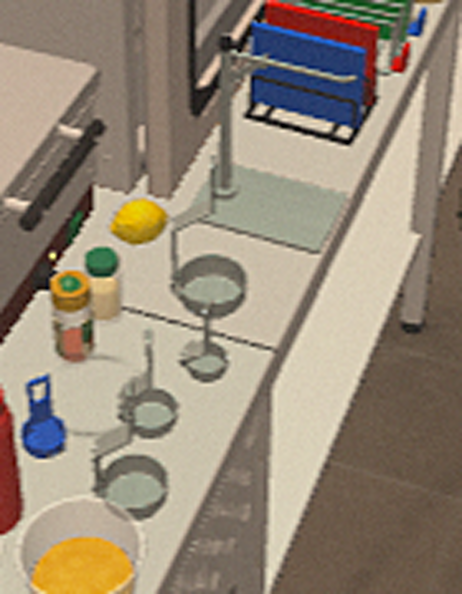

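View pics/ac.png

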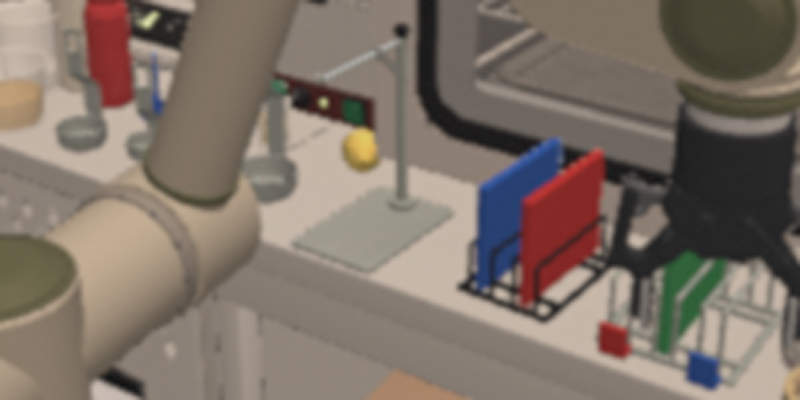

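```bash
python3 - <<'E'
from h import *
S=lambda u,v:(205+u/3.3,165+v/3.3)
A=lambda u,v:(170+u/3.2,185+v/3.2)
for n,(u,v),z in [('L1 rim ctr',(212,283),.03),('L2 rim',(136,482),.026),('L3 rim',(151,411),.022),('L4 rim',(207,359),.02),
 ('L1 top',(213,162),.198),('L2 top',(120,425),.16),('L3top',(149,335),.126),('L4top',(207,305),.096),
 ('L1neckbase',(176,280),.03),('L2neck',(100,485),.026),('L3 neck',(128,400),.022),('L4 neck',(186,352),.02),
 ('post head',(228,42),.237),('tip',(352,75),.221),('post foot',(225,188),.008),
 ('foot FL',(310,248),.008),('foot FR',(350,192),.008),('foot BL',(190,215),.008),
 ('blue top L',(250,25),.12),('blue top R',(370,65),.12),('red top L',(265,3),.12),('red topR',(380,28),.12),
 ('spice ochre',(72,355),0),('spice green',(103,312),0),('lemon',(140,235),0.02)]:
    print(n,atz('side0',*S(u,v),z))
print()
for n,(u,v),z in [('post head',(402,30),.237),('tip',(325,80),.221),('foot post',(402,205),.008),('L1 bowl',(270,170),.03),('L2 bowl',(82,125),.026),
 ('foot1',(295,243),.008),('foot2',(370,268),.008),('foot3',(452,213),.008),('blueT front',(480,190),.12),('blueT back',(558,142),.12),('redT f',(525,205),.12),('redT b',(602,155),.12),('redclip top',(614,322),.036),('blueclip top',(706,355),.036)]:
    print(n,atz('scene0',*A(u,v),z))
print(tri(('scene0',*A(402,30)),('side0',*S(228,42))),tri(('scene0',*A(325,80)),('side0',*S(352,75))))
print(optics.get_image('wrist')['intrinsics'])
E
```

```text
L1 rim ctr [0.5323 0.1886 0.03  ]
L2 rim [0.5012 0.4677 0.026 ]
L3 rim [0.5247 0.3766 0.022 ]
L4 rim [0.499  0.2875 0.02  ]
L1 top [0.534  0.1829 0.198 ]
L2 top [0.4932 0.5121 0.16  ]
L3top [0.5267 0.3712 0.126 ]
L4top [0.5004 0.2841 0.096 ]
L1neckbase [0.571  0.1987 0.03  ]
L2neck [0.532  0.4836 0.026 ]
L3 neck [0.5524 0.3715 0.022 ]
L4 neck [0.5233 0.2863 0.02  ]
post head [0.5774 0.0277 0.237 ]
tip [0.4375 0.0143 0.221 ]
post foot [0.586  0.0093 0.008 ]
foot FL [0.4567 0.0724 0.008 ]
foot FR [ 0.4436 -0.0392  0.008 ]
foot BL [0.6067 0.0701 0.008 ]
blue top L [ 0.6236 -0.1721  0.12  ]
blue top R [ 0.459  -0.1466  0.12  ]
red top L [ 0.623  -0.2255  0.12  ]
red topR [ 0.4703 -0.2267  0.12  ]
spice ochre [0.6426 0.3173 0.    ]
spice green [0.6387 0.2464 0.    ]
lemon [0.6419 0.1358 0.02  ]

post head [ 0.5678 -0.0065  0.237 ]
tip [0.4382 0.0005 0.221 ]
foot post [0.5908 0.0093 0.008 ]
L1 bowl [0.5405 0.1668 0.03  ]
L2 bowl [0.5096 0.4586 0.026 ]
foot1 [0.4488 0.0565 0.008 ]
foot2 [ 0.4522 -0.0436  0.008 ]
foot3 [ 0.6074 -0.0493  0.008 ]
blueT front [ 0.4873 -0.1569  0.12  ]
blueT back [ 0.6333 -0.1676  0.12  ]
redT f [ 0.4848 -0.2104  0.12  ]
redT b [ 0.6309 -0.2216  0.12  ]
redclip top [ 0.4647 -0.3224  0.036 ]
blueclip top [ 0.4627 -0.416   0.036 ]
(array([0.5861, 0.0083, 0.2256]), [array([-0.5,  0.7]), array([-0.4, -0.8])]) (array([0.4413, 0.0052, 0.2166]), [array([-0.6,  0.6]), array([-0.4, -0.6])])
[[292.70237384   0.         286.02821182]
 [  0.         292.70237384 208.73453309]
 [  0.           0.           1.        ]]
```

```bash
cat >> h.py <<'E'
from scipy.spatial.transform import Rotation as Ro
def Rdown(yaw):
    c,s=np.cos(np.radians(yaw)),np.sin(np.radians(yaw));return np.array([[c,s,0],[s,-c,0],[0,0,-1]])
def plan(p0,y0,*tg):
    "from commanded pose p0,yaw y0 to each (x,y,z,yaw): shift fractions, turn fraction"
    R=Rdown(y0);out=[]
    for x,y,z,w in tg:
        s=R.T@(np.array([x,y,z])-p0)/.5;out.append([round(float(k),4) for k in s]+[0,0,round(-(w-y0)/120,4)])
    for o in out:print(o)
def here():
    s=env.observe();R=np.array(s['tool_rot']);p=np.array(s['position'])
    y=np.degrees(np.arctan2(R[1,0],R[0,0]));print(round(s['time_s'],2),p.round(4),'yaw',round(y,2),'tilt',np.round(R[:2,2],4),'w',round(s['grip_width'],4),'F',np.round(s['ft_force'],2),'g',s['gripper_force']);return p,y
E
python3 - <<'E'
from h import *
p,y=here();plan(p,y,(.3,-.4,.38,100),(.40,-.2,.40,y+119),(.42,.28,.40,180))
plan((.42,-.1,.40),139,(.43,.30,.40,180))
E
```

```text
0.25 [ 0.191  -0.5156  0.2163] yaw 20.33 tilt [-0.0001  0.0007] w 0.0858 F [ 0.8  -0.03  0.29] g 0.0
[0.2846, -0.1411, -0.3273, 0, 0, np.float64(-0.6639)]
[0.6112, -0.4467, -0.3673, 0, 0, np.float64(-0.9917)]
[0.9822, -1.333, -0.3673, 0, 0, np.float64(-1.3306)]
[0.5098, 0.6169, 0.0, 0, 0, -0.3417]
```

>>> arm_command:
  commands: [-1, 0.28, -0.14, -0.33, 0, 0, -0.66, -1, 0.28, -0.14, -0.33, 0, 0, -0.66, -1, 0.28, -0.14, -0.33, 0, 0, -0.66, -1, 0.61, -0.45, -0.367, 0, 0, -0.99, -1, 0.61, -0.45, -0.367, 0, 0, -0.99, -1, 0.61, -0.45, -0.367, 0, 0, -0.99, -1, 0.61, -0.45, -0.367, 0, 0, -0.99, -1, 0.61, -0.45, -0.367, 0, 0, -0.99, -1, 0.61, -0.45, -0.367, 0, 0, -0.99, -1, 0.61, -0.45, -0.367, 0, 0, -0.99, -1, 0.61, -0.45, -0.367, 0, 0, -0.99, -1, 0.61, -0.45, -0.367, 0, 0, -0.99]

```text
time_s: 1.25
position: [0.4003, -0.1959, 0.4018]
tool_rot: [[-0.291, 0.957, 0.003], [0.957, 0.291, -0.002], [-0.002, 0.002, -1.0]]
ft_force: [-0.7, -1.1, 0.1]
grip_width: 0.0854
gripper_force: 0.0
```

```bash
python3 - <<'E'
from h import *
p,y=here();plan(p,y,(.43,.28,.40,180))
E
```

```text
1.25 [ 0.4003 -0.1959  0.4018] yaw 106.89 tilt [ 0.0028 -0.0016] w 0.0854 F [-0.66 -1.09  0.14] g 0.0
[0.8935, 0.3335, 0.0035, 0, 0, np.float64(-0.6093)]
```

>>> arm_command:
  commands: [-1, 0.89, 0.333, 0, 0, 0, -0.61, -1, 0.89, 0.333, 0, 0, 0, -0.61, -1, 0.89, 0.333, 0, 0, 0, -0.61, -1, 0.89, 0.333, 0, 0, 0, -0.61, -1, 0.89, 0.333, 0, 0, 0, -0.61, -1, 0.89, 0.333, 0, 0, 0, -0.61, -1, 0.89, 0.333, 0, 0, 0, -0.61, -1, 0.89, 0.333, 0, 0, 0, -0.61, -1, 0.89, 0.333, 0, 0, 0, -0.61, -1, 0.89, 0.333, 0, 0, 0, -0.61, -1, 0.89, 0.333, 0, 0, 0, -0.61, -1, 0.89, 0.333, 0, 0, 0, -0.61]

```text
time_s: 2.25
position: [0.4334, 0.2791, 0.3994]
tool_rot: [[-1.0, 0.004, -0.001], [0.004, 1.0, 0.001], [0.001, 0.001, -1.0]]
ft_force: [1.0, -0.3, 0.4]
grip_width: 0.0858
gripper_force: 0.0
```

```bash
python3 - <<'E'
from h import *
here();snap('wrist','w1');here()
i=cv2.imread('pics/w1.png');cv2.imwrite('pics/w1b.png',cv2.resize(i,(800,600),interpolation=cv2.INTER_CUBIC))
E
```

```text
2.25 [0.4334 0.2791 0.3994] yaw 179.79 tilt [-0.0013  0.0005] w 0.0858 F [ 1.02 -0.34  0.41] g 0.0
2.3 [0.4336 0.2797 0.399 ] yaw 179.77 tilt [-0.0019  0.0006] w 0.0852 F [-1.32  1.23 -1.05] g 0.0
```

View pics/w1b.png

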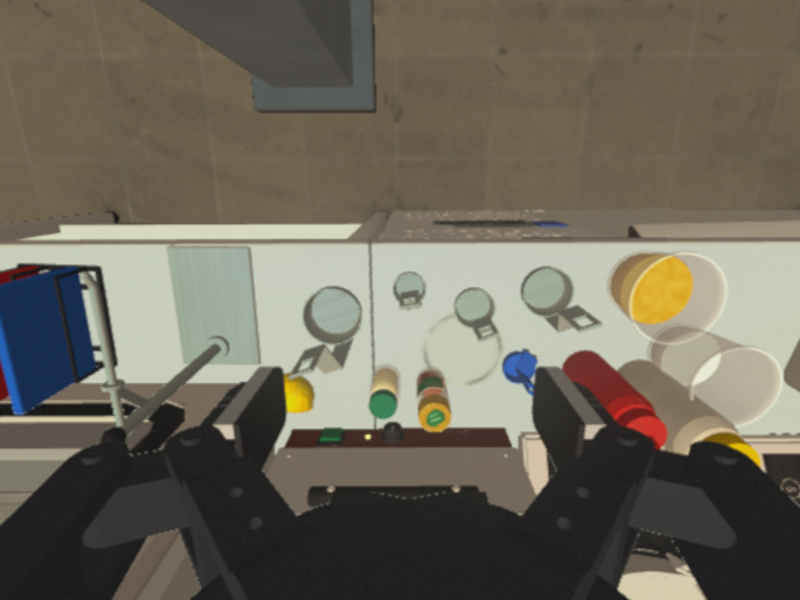

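The wrist view shows L1 at (333,313), L4 at (410,288), L3 at (474,305) and L2 at (547,290), with the hook bar at (105,350). I'll enlarge it.

```bash
python3 - <<'E'
from h import *
i=cv2.imread('pics/w1.png')
a=cv2.resize(i[180:275,190:430],None,fx=3.33,fy=3.33,interpolation=cv2.INTER_CUBIC)
b=cv2.resize(i[180:310,50:190],None,fx=2.2,fy=2.2,interpolation=cv2.INTER_CUBIC)
o=np.zeros((a.shape[0]+b.shape[0],800,3),np.uint8);o[:a.shape[0],:a.shape[1]]=a;o[a.shape[0]:,:b.shape[1]]=b
print(a.shape,b.shape);cv2.imwrite('pics/w1c.png',o[:600])
E
```

```text
(316, 799, 3) (286, 308, 3)
```

View pics/w1c.png

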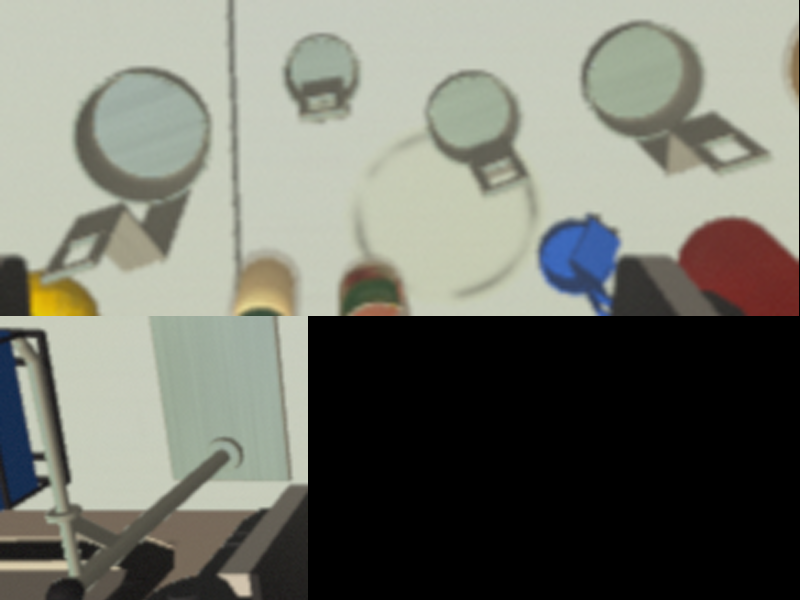

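```bash
python3 - <<'E'
from h import *
Q=lambda u,v:(190+u/3.33,180+v/3.33)
B=lambda u,v:(50+u/2.2,180+(v-316)/2.2)
def yaw(a,b,z):
    d=atz('w1',*Q(*b),z)-atz('w1',*Q(*a),z);return round(np.degrees(np.arctan2(-d[0],d[1])),1),round(np.linalg.norm(d),4)
for n,rim,rz,sl,h,top,low in [('L1',(143,134),.03,(82,248),.18,((44,281),(80,268)),((85,215),(125,204))),
 ('L2',(642,79),.026,(730,151),.142,((718,172),(770,156)),((678,131),(717,115))),
 ('L3',(473,117),.022,(500,174),.108,((484,193),(526,180)),((473,160),(510,148))),
 ('L4',(321,72),.02,(323,101),.078,((300,121),(348,116)),((302,82),(342,80)))]:
    print(n,'rim',atz('w1',*Q(*rim),rz),'slot',atz('w1',*Q(*sl),h),'yaw',yaw(*top,h+.018),yaw(*low,h-.044))
print('tip',atz('w1',*B(24,345),.221),atz('w1',*B(30,352),.2150),'root',atz('w1',*B(64,515),.215),'post',atz('w1',*B(68,588),.237),'postfoot',atz('w1',*B(230,453),.008))
print('foot',[atz('w1',*B(*k),.008) for k in((150,316),(276,316),(174,478),(291,479))])
print('postside',tri(('w1',*B(64,515)),('w1',*B(64,515)),('side0',205+228/3.3,165+60/3.3)))
E
```

```text
L1 rim [0.5378 0.1775 0.03  ] slot [0.5387 0.1779 0.18  ] yaw (np.float64(20.8), np.float64(0.016)) (np.float64(15.9), np.float64(0.0198))
L2 rim [0.5077 0.4597 0.026 ] slot [0.5101 0.4626 0.142 ] yaw (np.float64(18.7), np.float64(0.0228)) (np.float64(24.0), np.float64(0.0201))
L3 rim [0.531 0.366 0.022] slot [0.5335 0.3663 0.108 ] yaw (np.float64(18.2), np.float64(0.0205)) (np.float64(19.0), np.float64(0.0206))
L4 rim [0.5044 0.2788 0.02  ] slot [0.5046 0.2798 0.078 ] yaw (np.float64(6.0), np.float64(0.0239)) (np.float64(2.8), np.float64(0.0222))
tip [0.4405 0.014  0.221 ] [0.4458 0.0117 0.215 ] root [0.5442 0.0106 0.215 ] post [0.5786 0.0209 0.237 ] postfoot [0.5911 0.0127 0.008 ]
foot [array([ 0.4638, -0.0399,  0.008 ]), array([0.4643, 0.0687, 0.008 ]), array([ 0.6157, -0.0424,  0.008 ]), array([0.6172, 0.066 , 0.008 ])]
postside (array([ 0.5919, -0.05  ,  0.143 ]), [array([-1.3,  5.6]), array([-1.3,  5.6]), array([3.4, 2.8])])
```

```bash
python3 - <<'E'
from h import *
p,y=here();plan(p,y,(.538,.178,.26,198),(.538,.178,.181,198))
E
```

```text
2.3 [0.4336 0.2797 0.399 ] yaw 179.77 tilt [-0.0019  0.0006] w 0.0852 F [-1.32  1.23 -1.05] g 0.0
[-0.2096, -0.2026, 0.278, 0, 0, np.float64(-0.1519)]
[-0.2096, -0.2026, 0.436, 0, 0, np.float64(-0.1519)]
```

>>> arm_command:
  commands: [-1, -0.21, -0.2025, 0.278, 0, 0, -0.152, -1, -0.21, -0.2025, 0.278, 0, 0, -0.152, -1, -0.21, -0.2025, 0.278, 0, 0, -0.152, -1, -0.21, -0.2025, 0.278, 0, 0, -0.152, -1, -0.21, -0.2025, 0.278, 0, 0, -0.152, -1, -0.21, -0.2025, 0.278, 0, 0, -0.152, -1, -0.21, -0.2025, 0.278, 0, 0, -0.152, -1, -0.21, -0.2025, 0.34, 0, 0, -0.152, -1, -0.21, -0.2025, 0.39, 0, 0, -0.152, -1, -0.21, -0.2025, 0.436, 0, 0, -0.152, -1, -0.21, -0.2025, 0.436, 0, 0, -0.152, -1, -0.21, -0.2025, 0.436, 0, 0, -0.152]

```text
time_s: 3.3
position: [0.5379, 0.1736, 0.1834]
tool_rot: [[-0.952, -0.305, 0.001], [-0.305, 0.952, 0.0], [-0.001, -0.0, -1.0]]
ft_force: [0.5, 0.1, 0.2]
grip_width: 0.0852
gripper_force: 0.0
```

>>> arm_command:
  commands: [0.2, 0, 0, 0, 0, 0, 0, 0.2, 0, 0, 0, 0, 0, 0, 0.2, 0, 0, 0, 0, 0, 0, 0.2, 0, 0, 0, 0, 0, 0, 0.2, 0, 0, 0, 0, 0, 0, 1, 0, 0, 0, 0, 0, 0, 1, 0, 0, 0, 0, 0, 0, 1, 0, 0, 0, 0, 0, 0, 1, 0, 0, 0, 0, 0, 0, 1, 0, 0, 0, 0, 0, 0, 1, 0, 0, 0, 0, 0, 0, 1, 0, 0, 0, 0, 0, 0]
  newtons: 60

```text
time_s: 4.3
position: [0.5379, 0.1728, 0.1817]
tool_rot: [[-0.953, -0.304, -0.001], [-0.304, 0.953, -0.0], [0.001, 0.0, -1.0]]
ft_force: [0.5, 0.4, 0.7]
grip_width: 0.0001
gripper_force: 0.1
```

```bash
python3 - <<'E'
from h import *
p,y=here();plan(p,y,(p[0],p[1],.30,179),(.395,.012,.30,179),(.395,.012,.217,179))
E
```

```text
4.3 [0.5379 0.1728 0.1817] yaw -162.29 tilt [-0.0009 -0.0001] w 0.0001 F [0.51 0.4  0.68] g 0.090569365763713
[0.0, 0.0, -0.2365, 0, 0, np.float64(-2.8441)]
[0.3701, -0.2194, -0.2365, 0, 0, np.float64(-2.8441)]
[0.3701, -0.2194, -0.0705, 0, 0, np.float64(-2.8441)]
```

```bash
python3 - <<'E'
from h import *
here();snap('wrist','w2');here();snap('side','s2')
a=cv2.imread('pics/w2.png');b=cv2.resize(cv2.imread('pics/s2.png')[165:345,205:345],None,fx=2.33,fy=2.33,interpolation=cv2.INTER_CUBIC)
o=np.zeros((420,560+b.shape[1],3),np.uint8)[:,:886];o[:a.shape[0],:560]=a;o[:b.shape[0],560:560+b.shape[1]]=b[:420]
cv2.imwrite('pics/w2b.png',cv2.resize(o,(800,379)))
E
```

```text
4.3 [0.5379 0.1728 0.1817] yaw -162.29 tilt [-0.0009 -0.0001] w 0.0001 F [0.51 0.4  0.68] g 0.090569365763713
4.35 [0.538  0.1728 0.1818] yaw -162.29 tilt [-0.0007 -0.0001] w 0.0003 F [-0.42  0.57 -0.05] g 0.0793312667610735
```

View pics/w2b.png

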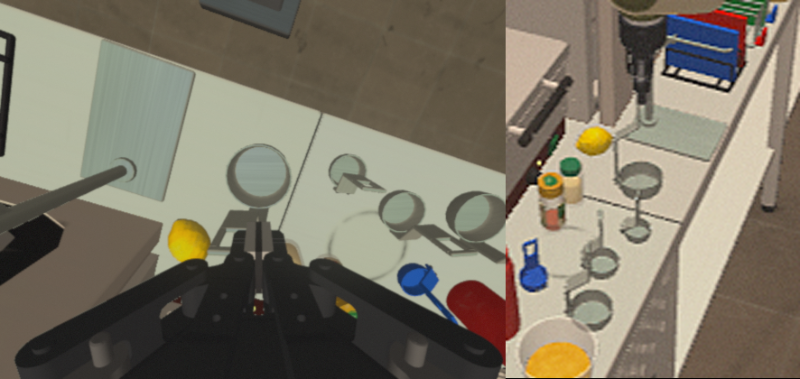

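```bash
python3 - <<'E'
from h import *
print(proj('w2',(.538,.178,.18)),proj('w2',(.538,.173,.182)))
for r in [(258/.903,173/.903)]:print('bowl',atz('w2',*r,.03))
i=cv2.imread('pics/w2.png')[170:330,190:390]
cv2.imwrite('pics/w2c.png',cv2.resize(i,None,fx=3.5,fy=3.5,interpolation=cv2.INTER_CUBIC))
E
```

```text
[296.2 250.2] [288.1 249.2]
bowl [0.5385 0.1715 0.03  ]
```

View pics/w2c.png

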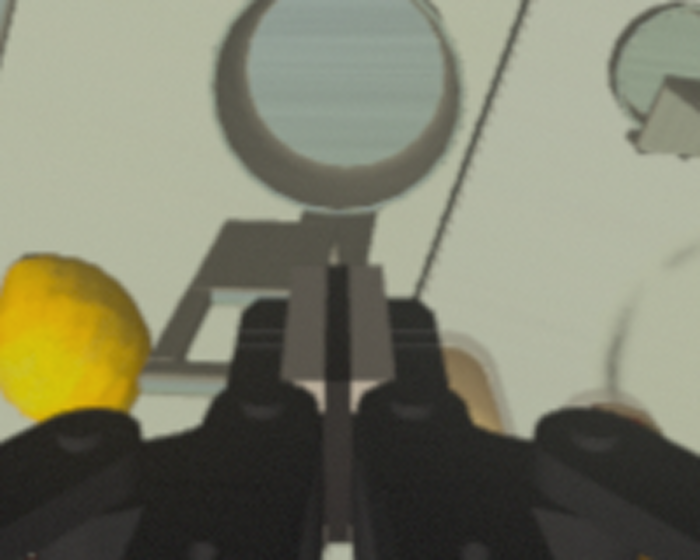

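```bash
python3 - <<'E'
from h import *
Q=lambda u,v:(190+u/3.33,180+v/3.33)
C=lambda u,v:(190+u/3.5,170+v/3.5)
print(tri(('w1',*Q(82,248)),('w2',*C(215,330))))
print(tri(('w1',*Q(143,134)),('w2',*C(340,95))))
print(tri(('side0',205+213/3.3,165+183/3.3),('w2',*C(215,330))))
print(tri(('side0',205+213/3.3,165+183/3.3),('w1',*Q(82,248))))
print(atz('w2',*C(340,95),.03))
d=L('w1');print(d['o']);d=L('w2');print(d['o'])
i=cv2.imread('pics/s2.png')[165:290,225:300]
cv2.imwrite('pics/s2c.png',cv2.resize(i,None,fx=4.5,fy=4.5,interpolation=cv2.INTER_CUBIC))
E
```

```text
(array([0.5774, 0.1586, 0.1175]), [array([-1.1,  5.4]), array([  5., -10.])])
(array([0.5452, 0.1752, 0.0147]), [array([0.4, 1.2]), array([-0., -2.])])
(array([0.5549, 0.1569, 0.1525]), [array([-2.8, -2.2]), array([  6.7, -17.7])])
(array([0.5413, 0.1743, 0.1637]), [array([-1. , -0.8]), array([ 0.3, -3.2])])
[0.5439 0.1749 0.03  ]
[0.36430682 0.27865806 0.55651212]
[0.47210203 0.15071948 0.33883755]
```

View pics/s2c.png

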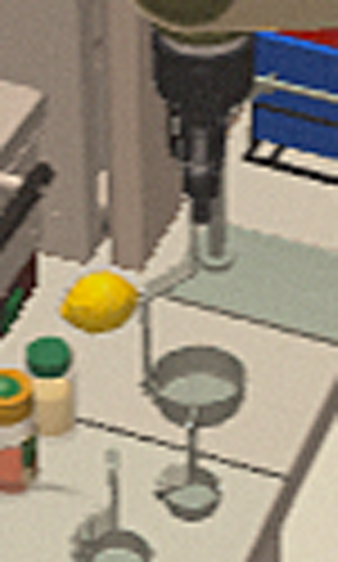

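```bash
python3 - <<'E'
from h import *
Q=lambda u,v:(190+u/3.33,180+v/3.33)
C=lambda u,v:(190+u/3.5,170+v/3.5)
print('z0',atz('w1',*Q(82,248),0),atz('w2',*C(215,330),0))
print('side fingertip',proj('s2',(.538,.173,.163)),proj('s2',(.538,.178,.198)),proj('s2',(.538,.178,.136)),'seen tip',225+205/4.5,165+222/4.5)
for z in(.198,.18,.136):print(proj('w2',(.541,.176,z)),end=' ')
i=np.array(L('w2')['img']);
E
```

```text
z0 [0.6221 0.1298 0.    ] [0.6485 0.1606 0.    ]
side fingertip [269.5 219.9] [269. 213.] [268.9 226.6] seen tip 270.55555555555554 214.33333333333334
[292.  268.1] [291.4 253.7] [290.3 228.3]
```

```bash
python3 - <<'E'
from h import *
C=lambda u,v:(190+u/3.5,170+v/3.5)
for z in(.17,.18,.19):print(z,atz('w2',*C(215,330),z))
print('topL',atz('w2',*C(140,388),.198),'botL',atz('w2',*C(228,220),.136),'slotL',atz('w2',*C(188,362),.168))
print('neck top R',atz('w2',*C(375,212),.05))
# back-check w1 predicted
for z in (.18,):print(proj('w1',(.5439,.1749,z)),(190+82/3.33,180+248/3.33))
E
```

```text
0.17 [0.56   0.1557 0.17  ]
0.18 [0.5548 0.1554 0.18  ]
0.19 [0.5496 0.1551 0.19  ]
topL [0.5584 0.1465 0.198 ] botL [0.5523 0.1523 0.136 ] slotL [0.5688 0.1527 0.168 ]
neck top R [0.5704 0.1943 0.05  ]
[212.7 257.9] (214.62462462462463, 254.47447447447448)
```

>>> arm_command:
  commands: [1, 0, 0, -0.08, 0, 0, 0, 1, 0, 0, -0.16, 0, 0, 0, 1, 0, 0, -0.24, 0, 0, 0, -1, 0.19, 0.055, -0.3, 0, 0, 0.148, -1, 0.19, 0.055, -0.3, 0, 0, 0.148, -1, 0.19, 0.055, -0.3, 0, 0, 0.148, -1, 0.19, 0.055, -0.3, 0, 0, 0.148, -1, 0.19, 0.055, -0.3, 0, 0, 0.148, -1, 0.19, 0.055, -0.3, 0, 0, 0.148, -1, 0.19, 0.055, -0.3, 0, 0, 0.148, -1, 0.19, 0.055, -0.3, 0, 0, 0.148, -1, 0.19, 0.055, -0.3, 0, 0, 0.148]

```text
time_s: 5.4
position: [0.4398, 0.17, 0.3314]
tool_rot: [[-1.0, 0.001, -0.001], [0.001, 1.0, -0.0], [0.001, -0.0, -1.0]]
ft_force: [0.9, -0.7, -0.7]
grip_width: 0.0853
gripper_force: 0.0
```

```bash
python3 - <<'E'
from h import *
here();snap('wrist','A');p,y=here();print(env.observe()['qvel'].round(2));plan(p,y,(.42,.40,.33,180),(.38,.02,.36,180))
E
```

```text
5.4 [0.4398 0.17   0.3314] yaw 179.96 tilt [-0.0014 -0.0002] w 0.0853 F [ 0.87 -0.68 -0.71] g 0.0
5.45 [0.4397 0.17   0.3316] yaw 179.95 tilt [-0.0011 -0.0002] w 0.0854 F [-0.14  0.65 -0.19] g 0.0
[ 0.03 -0.41 -0.01  0.06 -0.02  0.18]
[0.0398, 0.4599, 0.0031, 0, 0, np.float64(-0.0004)]
[0.1191, -0.3002, -0.0569, 0, 0, np.float64(-0.0004)]
```

>>> arm_command:
  commands: [-1, 0.04, 0.46, 0, 0, 0, 0, -1, 0.04, 0.46, 0, 0, 0, 0, -1, 0.04, 0.46, 0, 0, 0, 0, -1, 0.04, 0.46, 0, 0, 0, 0, -1, 0.04, 0.46, 0, 0, 0, 0, -1, 0.04, 0.46, 0, 0, 0, 0, -1, 0.04, 0.46, 0, 0, 0, 0, -1, 0.04, 0.46, 0, 0, 0, 0, -1, 0.04, 0.46, 0, 0, 0, 0, -1, 0.04, 0.46, 0, 0, 0, 0, -1, 0.04, 0.46, 0, 0, 0, 0, -1, 0.04, 0.46, 0, 0, 0, 0]

```text
time_s: 6.45
position: [0.4198, 0.3993, 0.3324]
tool_rot: [[-1.0, 0.002, 0.0], [0.002, 1.0, 0.0], [-0.0, 0.0, -1.0]]
ft_force: [-0.1, -0.2, -0.5]
grip_width: 0.0855
gripper_force: 0.0
```

```bash
python3 - <<'E'
from h import *
here();snap('wrist','B');p,y=here();plan(p,y,(.38,.02,.36,180))
E
```

```text
6.45 [0.4198 0.3993 0.3324] yaw 179.88 tilt [0.0004 0.0002] w 0.0855 F [-0.08 -0.17 -0.48] g 0.0
6.5 [0.4197 0.3995 0.3324] yaw 179.89 tilt [0.0003 0.0002] w 0.0854 F [0.3  0.24 0.02] g 0.0
[0.0779, -0.7591, -0.0552, 0, 0, np.float64(-0.0009)]
```

>>> arm_command:
  commands: [-1, 0.08, -0.76, -0.06, 0, 0, 0, -1, 0.08, -0.76, -0.06, 0, 0, 0, -1, 0.08, -0.76, -0.06, 0, 0, 0, -1, 0.08, -0.76, -0.06, 0, 0, 0, -1, 0.08, -0.76, -0.06, 0, 0, 0, -1, 0.08, -0.76, -0.06, 0, 0, 0, -1, 0.08, -0.76, -0.06, 0, 0, 0, -1, 0.08, -0.76, -0.06, 0, 0, 0, -1, 0.08, -0.76, -0.06, 0, 0, 0, -1, 0.08, -0.76, -0.06, 0, 0, 0, -1, 0.08, -0.76, -0.06, 0, 0, 0, -1, 0.08, -0.76, -0.06, 0, 0, 0]

```text
time_s: 7.5
position: [0.379, 0.0201, 0.3622]
tool_rot: [[-1.0, 0.003, 0.0], [0.003, 1.0, 0.0], [-0.0, 0.0, -1.0]]
ft_force: [0.1, -0.1, 0.8]
grip_width: 0.0853
gripper_force: 0.0
```

>>> arm_command:
  commands: [-1, 0, 0, 0, 0, 0, 0, -1, 0, 0, 0, 0, 0, 0, -1, 0, 0, 0, 0, 0, 0]

```text
time_s: 7.75
position: [0.3791, 0.0212, 0.3621]
tool_rot: [[-1.0, -0.001, -0.0], [-0.001, 1.0, 0.0], [0.0, 0.0, -1.0]]
ft_force: [-1.0, 0.5, -0.9]
grip_width: 0.0849
gripper_force: 0.0
```

```bash
python3 - <<'E'
from h import *
here();snap('wrist','C');here()
A,B,C=[cv2.imread(f'pics/{k}.png') for k in'ABC']
for k,p in(('A',(.54,.177,.1)),('B',(.51,.46,.08)),('B',(.53,.37,.06)),('B',(.505,.28,.05)),('C',(.4425,.012,.22)),('C',(.542,.012,.215))):print(k,proj(k,p))
a=A[120:300,180:380]; 
E
```

```text
7.75 [0.3791 0.0212 0.3621] yaw -179.92 tilt [-0.0001  0.0002] w 0.0849 F [-0.97  0.52 -0.88] g 0.0
7.8 [0.3791 0.0211 0.362 ] yaw -179.93 tilt [-0.0002  0.0001] w 0.0852 F [-0.33  0.52 -0.37] g 0.0
A [291.6 247.4]
B [327.3 235.1]
B [268.1 242.5]
B [211.6 225.6]
C [278.3 249. ]
C [279.  322.7]
```

```bash
python3 - <<'E'
from h import *
A,B,C=[cv2.imread(f'pics/{k}.png') for k in'ABC']
o=np.zeros((600,800,3),np.uint8)
def put(i,r0,r1,c0,c1,f,y,x):
    z=cv2.resize(i[r0:r1,c0:c1],None,fx=f,fy=f,interpolation=cv2.INTER_CUBIC);o[y:y+z.shape[0],x:x+z.shape[1]]=z[:600-y,:800-x]
put(B,175,285,180,400,3,0,0)
put(A,200,320,215,365,2.2,336,0)
put(C,225,345,220,350,2.2,336,400)
cv2.imwrite('pics/comp1.png',o)
E
```

```text
(no output)
```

View pics/comp1.png

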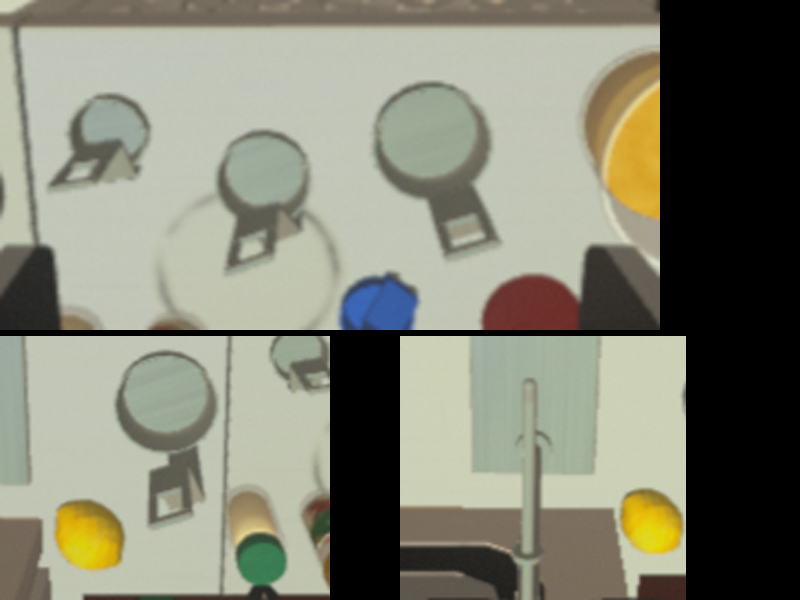

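```bash
cat >> h.py <<'E'
FA=lambda u,v:('A',215+u/2.2,200+(v-336)/2.2)
FB=lambda u,v:('B',180+u/3,175+v/3)
FC=lambda u,v:('C',220+(u-400)/2.2,225+(v-336)/2.2)
E
python3 - <<'E'
from h import *
def yaw(a,b,z):
    d=atz(*b,z)-atz(*a,z);return round(float(np.degrees(np.arctan2(-d[0],d[1]))),1),round(float(np.linalg.norm(d)),4)
for n,rim,rz,sl,h,top in [('L1',FA(166,401),.03,FA(170,499),.18,(FA(148,527),FA(194,516))),
 ('L2',FB(432,140),.026,FB(468,232),.142,(FB(446,257),FB(500,243))),
 ('L3',FB(264,175),.022,FB(253,246),.108,(FB(227,272),FB(274,258))),
 ('L4',FB(110,133),.02,FB(82,171),.078,(FB(50,190),FB(98,183)))]:
    a,b=top; m=(a[0],(a[1]+b[1])/2,(a[2]+b[2])/2)
    print(n,'rim',atz(*rim,rz),'slot',atz(*sl,h),'topmid',atz(*m,h+.018),'yaw',yaw(*top,h+.018))
print('tip',atz(*FC(529,381),.221),'mid',atz(*FC(529,460),.215),'collar',atz(*FC(528,553),.215),'postfoot',atz(*FC(534,440),.008))
print('foot',[atz(*FC(*k),.008) for k in((472,472),(596,473),(470,340),(600,340))])
E
```

```text
L1 rim [0.5384 0.1764 0.03  ] slot [0.539  0.1764 0.18  ] topmid [0.5419 0.1766 0.198 ] yaw (15.1, 0.0241)
L2 rim [0.507  0.4617 0.026 ] slot [0.5096 0.4629 0.142 ] topmid [0.5094 0.462  0.16  ] yaw (15.8, 0.0228)
L3 rim [0.529  0.3675 0.022 ] slot [0.5321 0.3674 0.108 ] topmid [0.533  0.3675 0.126 ] yaw (18.0, 0.0226)
L4 rim [0.5044 0.2813 0.02  ] slot [0.5053 0.2805 0.078 ] topmid [0.5064 0.2812 0.096 ] yaw (8.8, 0.0236)
tip [0.4379 0.0124 0.221 ] mid [0.4856 0.0119 0.215 ] collar [0.5434 0.011  0.215 ] postfoot [0.5855 0.0107 0.008 ]
foot [array([ 0.6174, -0.045 ,  0.008 ]), array([0.6183, 0.066 , 0.008 ]), array([ 0.4922, -0.0428,  0.008 ]), array([0.4921, 0.0666, 0.008 ])]
```

```bash
python3 - <<'E'
from h import *
R=Rdown(197.7);p=np.array([.538,.1728,.1817])
for t in((.011,0,.019),(.011,.0,.0),(0,0,.019),(-.011,0,.019),(.011,.0145,.019),(.011,0,-.02)):print(t,proj('w2',p+R@np.array(t)))
print('seen tip',190+338/3.5,170+265/3.5,'right',190+383/3.5,'top shoulder',170+380/3.5)
print('strap bottom corner pred',[proj('w2',np.array([.539,.1765,z])+s*np.array([-.28,.96,0])*.012) for z in(.136,.198) for s in(-1,1)])
E
```

```text
(0.011, 0, 0.019) [287.7 220.6]
(0.011, 0.0, 0.0) [287.8 231.1]
(0, 0, 0.019) [287.6 236.9]
(-0.011, 0, 0.019) [287.6 252.6]
(0.011, 0.0145, 0.019) [310.5 220.6]
(0.011, 0, -0.02) [288.1 245. ]
seen tip 286.57142857142856 245.71428571428572 right 299.42857142857144 top shoulder 278.57142857142856
strap bottom corner pred [array([275.5, 225.7]), array([308.2, 226.5]), array([271.4, 264.6]), array([316.7, 265.6])]
```

```bash
python3 - <<'E'
from h import *
p=np.array([.4334,.2793,.3992]);R=Rdown(179.78)
for x in(.011,0,-.011):
  for z in(.019,.006,-.007,-.02):
    print(x,z,proj('w1',p+R@np.array((x,-.0427,z))),proj('w1',p+R@np.array((x,.0427,z))))
# finger edge in w1: dump gray near left pad
g=cv2.cvtColor(cv2.imread('pics/w1.png'),cv2.COLOR_BGR2GRAY)
print(g[240:330:4,150:206:4])
g=cv2.cvtColor(cv2.imread('pics/s2.png'),cv2.COLOR_BGR2GRAY)
print(g[196:232:2,260:282]);print(g[60,60])
g=cv2.cvtColor(cv2.imread('pics/side0.png'),cv2.COLOR_BGR2GRAY)
print(g[196:232:2,260:282])
E
```

```text
0.011 0.019 [220.1 220.1] [354.8 220. ]
0.011 0.006 [215.3 226.9] [359.8 226.9]
0.011 -0.007 [209.8 234.9] [365.6 234.8]
0.011 -0.02 [203.4 244.2] [372.3 244.1]
0 0.019 [221.1 236.3] [353.7 236.2]
0 0.006 [216.5 244.2] [358.5 244.1]
0 -0.007 [211.2 253.3] [364.1 253.3]
0 -0.02 [205.1 264. ] [370.5 263.9]
-0.011 0.019 [222.2 252. ] [352.7 251.9]
-0.011 0.006 [217.7 260.9] [357.3 260.8]
-0.011 -0.007 [212.6 271.1] [362.7 271. ]
-0.011 -0.02 [206.7 283. ] [368.9 282.9]
[[139 166 102 169 166 169 169 164 196 199 199 201 202 200]
 [ 84 124 146 169 166 168 171 164 182 202 201 201 201 201]
 [104 168 145 169 166 170 170 165 166 201 201 200 201 201]
 [166 167 165 169 168 169 169 164 160 201 201 201 201 200]
 [200 200 200 200 200 201 200 200 162 161 160 146 200 201]
 [201 202 201 202 201 201 201 146  96  97  53  46 152 175]
 [201 201 201 201 200 201 181  97  98  74  47  46  88 146]
 [144 144 144 143 142  60  96  96  91  44  42  45  75 163]
 [109 108 107  65  41  94  95  97  45  43  41  44  65 178]
 [108 109  56  40  89  95  95  57  41  40  40  41  53 188]
 [108  81  41  74  94  96  80  39  34  
[... 3382 characters left out ...]
4 123  99 100 100 137 160 158
  156 157 165 154]
 [158 203 193 193 191 193 195 191 148  94 124 124  99  94  97 136 164 160
  156 158 154 153]
 [208 193 189 191 194 196 183 161 133  92 122 125  92 101 120 149 162 161
  161 159 155 158]
 [193 193 189 192 198 179 159 160 146 114 134 165 140 130 147 165 151 146
  159 154 157 159]
 [192 189 192 198 177 161 161 164 144  85  72  92  93  94  88 100 140 164
  159 158 160 159]
 [192 194 189 171 162 156 152 154 141 117 149 171 168 165 166 162 163 160
  160 159 158 158]
 [201 182 147 150 150 148 153 154 133 111 147 169 159 160 156 159 160 161
  160 160 159 161]
 [145 150 147 152 157 163 143 109 145 168 166 163 162 161 163 161 163 162
  160 163 161 160]]
```

```bash
python3 - <<'E'
from h import *
p,y=here();plan(p,180.07,(.54,.1765,.25,196),(.54,.1765,.158,196))
E
```

```text
7.8 [0.3791 0.0211 0.362 ] yaw -179.93 tilt [-0.0002  0.0001] w 0.0852 F [-0.33  0.52 -0.37] g 0.0
[-0.3221, 0.3104, 0.2241, 0, 0, -0.1328]
[-0.3221, 0.3104, 0.4081, 0, 0, -0.1328]
```

>>> arm_command:
  commands: [-1, -0.322, 0.31, 0.16, 0, 0, -0.133, -1, -0.322, 0.31, 0.16, 0, 0, -0.133, -1, -0.322, 0.31, 0.16, 0, 0, -0.133, -1, -0.322, 0.31, 0.16, 0, 0, -0.133, -1, -0.322, 0.31, 0.16, 0, 0, -0.133, -1, -0.322, 0.31, 0.16, 0, 0, -0.133, -1, -0.322, 0.31, 0.16, 0, 0, -0.133, -1, -0.322, 0.31, 0.224, 0, 0, -0.133, -1, -0.322, 0.31, 0.224, 0, 0, -0.133, -1, -0.322, 0.31, 0.29, 0, 0, -0.133, -1, -0.322, 0.31, 0.35, 0, 0, -0.133, -1, -0.322, 0.31, 0.408, 0, 0, -0.133]

```text
time_s: 8.8
position: [0.5401, 0.1751, 0.1584]
tool_rot: [[-0.962, -0.274, 0.001], [-0.274, 0.962, 0.0], [-0.001, -0.0, -1.0]]
ft_force: [0.8, -0.3, -0.2]
grip_width: 0.0851
gripper_force: 0.0
```

>>> arm_command:
  commands: [0, 0, 0, 0, 0, 0, 0, 0, 0, 0, 0, 0, 0, 0, 0, 0, 0, 0, 0, 0, 0, 0, 0, 0, 0, 0, 0, 0, 0, 0, 0, 0, 0, 0, 0, 0, 0, 0, 0, 0, 0, 0]
  newtons: 40

```text
time_s: 9.3
position: [0.5407, 0.1751, 0.1594]
tool_rot: [[-0.962, -0.274, 0.002], [-0.274, 0.962, 0.0], [-0.002, -0.0, -1.0]]
ft_force: [-0.1, 0.1, -0.7]
grip_width: 0.0429
gripper_force: 0.0
```

>>> arm_command:
  commands: [0.4, 0, 0, 0, 0, 0, 0, 0.4, 0, 0, 0, 0, 0, 0, 0.4, 0, 0, 0, 0, 0, 0, 0.4, 0, 0, 0, 0, 0, 0, 0.4, 0, 0, 0, 0, 0, 0, 0.4, 0, 0, 0, 0, 0, 0]

```text
time_s: 9.8
position: [0.5403, 0.1751, 0.1581]
tool_rot: [[-0.962, -0.274, -0.0], [-0.274, 0.962, 0.0], [0.0, 0.0, -1.0]]
ft_force: [1.0, -0.4, 0.3]
grip_width: 0.0255
gripper_force: 0.1
```

```bash
python3 - <<'E'
from h import *
here();snap('wrist','D');here()
E
```

```text
9.8 [0.5403 0.1751 0.1581] yaw -164.09 tilt [-0.0001  0.    ] w 0.0255 F [ 1.02 -0.45  0.33] g 0.12398178689181805
9.85 [0.5403 0.175  0.1581] yaw -164.09 tilt [-0.0001  0.    ] w 0.0254 F [0.24 0.72 0.66] g 0.12462441343814135
```

>>> arm_command:
  commands: [0.5, 0, 0, 0, 0, 0, 0, 0.5, 0, 0, 0, 0, 0, 0, 1, 0, 0, 0, 0, 0, 0, 1, 0, 0, 0, 0, 0, 0, 1, 0, 0, 0, 0, 0, 0, 1, 0, 0, 0, 0, 0, 0]
  newtons: 40

```text
time_s: 10.35
position: [0.5403, 0.1751, 0.1582]
tool_rot: [[-0.962, -0.274, 0.0], [-0.274, 0.962, 0.0], [-0.0, -0.0, -1.0]]
ft_force: [0.5, 1.1, 1.8]
grip_width: 0.0229
gripper_force: 39.4
```

```bash
python3 - <<'E'
from h import *
here();snap('wrist','E');here()
D,E=[cv2.imread(f'pics/{k}.png')[150:330,180:400] for k in'DE']
cv2.imwrite('pics/DE.png',cv2.resize(np.hstack([D,E]),None,fx=1.8,fy=1.8,interpolation=cv2.INTER_CUBIC))
E
```

```text
10.35 [0.5403 0.1751 0.1582] yaw -164.09 tilt [0.0002 0.    ] w 0.0229 F [0.48 1.05 1.81] g 39.44601540570147
10.4 [0.5403 0.1751 0.1582] yaw -164.09 tilt [0.0001 0.0001] w 0.0234 F [-0.33  0.41  2.4 ] g 39.45372540852986
```

```bash
python3 - <<'E'
from h import *
p,y=here();plan(p,y+360,(.50,.175,.20,196),(.39,.15,.197,188),(.385,.012,.1945,179.6))
E
```

```text
10.4 [0.5403 0.1751 0.1582] yaw -164.09 tilt [0.0001 0.0001] w 0.0234 F [-0.33  0.41  2.4 ] g 39.45372540852986
[0.0775, 0.022, -0.0836, 0, 0, np.float64(-0.0007)]
[0.3028, 0.0342, -0.0776, 0, 0, np.float64(0.0659)]
[0.3881, -0.2285, -0.0726, 0, 0, np.float64(0.1359)]
```

>>> arm_command:
  commands: [1, 0, 0, -0.04, 0, 0, 0, 1, 0, 0, -0.08, 0, 0, 0, 1, 0.07, 0.02, -0.084, 0, 0, 0, 1, 0.14, 0.025, -0.082, 0, 0, 0.02, 1, 0.22, 0.03, -0.08, 0, 0, 0.04, 1, 0.3, 0.034, -0.078, 0, 0, 0.066, 1, 0.32, -0.03, -0.076, 0, 0, 0.09, 1, 0.34, -0.09, -0.074, 0, 0, 0.11, 1, 0.37, -0.15, -0.073, 0, 0, 0.13, 1, 0.385, -0.2, -0.073, 0, 0, 0.136, 1, 0.388, -0.228, -0.073, 0, 0, 0.136, 1, 0.388, -0.228, -0.073, 0, 0, 0.136]
  newtons: 70

```text
time_s: 11.4
position: [0.3852, 0.01, 0.1946]
tool_rot: [[-1.0, 0.011, 0.0], [0.011, 1.0, -0.001], [-0.0, -0.001, -1.0]]
ft_force: [0.6, 0.3, -0.7]
grip_width: 0.0216
gripper_force: 68.8
```

>>> arm_command:
  commands: [1, 0, 0, 0, 0, 0, 0, 1, 0, 0, 0, 0, 0, 0, 1, 0, 0, 0, 0, 0, 0, 1, 0, 0, 0, 0, 0, 0]

```text
time_s: 11.73
position: [0.3848, 0.013, 0.1946]
tool_rot: [[-1.0, 0.006, -0.0], [0.006, 1.0, 0.0], [0.0, 0.0, -1.0]]
ft_force: [-0.2, -0.2, -1.4]
grip_width: 0.0218
gripper_force: 68.8
```

```bash
python3 - <<'E'
from h import *
here();snap('wrist','F');snap('side','sF');here()
F=cv2.imread('pics/F.png')[170:370,190:390];E=cv2.imread('pics/E.png')[170:310,200:380];s=cv2.imread('pics/sF.png')[150:290,230:330]
o=np.zeros((600,800,3),np.uint8)
def put(i,f,y,x):
    z=cv2.resize(i,None,fx=f,fy=f,interpolation=cv2.INTER_CUBIC);o[y:y+z.shape[0],x:x+z.shape[1]]=z[:600-y,:800-x]
put(F,2.4,0,0);put(E,1.5,0,490);put(s,2.7,215,490)
cv2.imwrite('pics/comp2.png',o)
E
```

```text
11.73 [0.3848 0.013  0.1946] yaw 179.68 tilt [-0.0002  0.0002] w 0.0218 F [-0.16 -0.21 -1.36] g 68.78105000127107
11.83 [0.3849 0.0128 0.1946] yaw 179.66 tilt [-0.0001  0.0001] w 0.0219 F [ 0.19  0.72 -1.47] g 68.78115761792287
```

View pics/comp2.png

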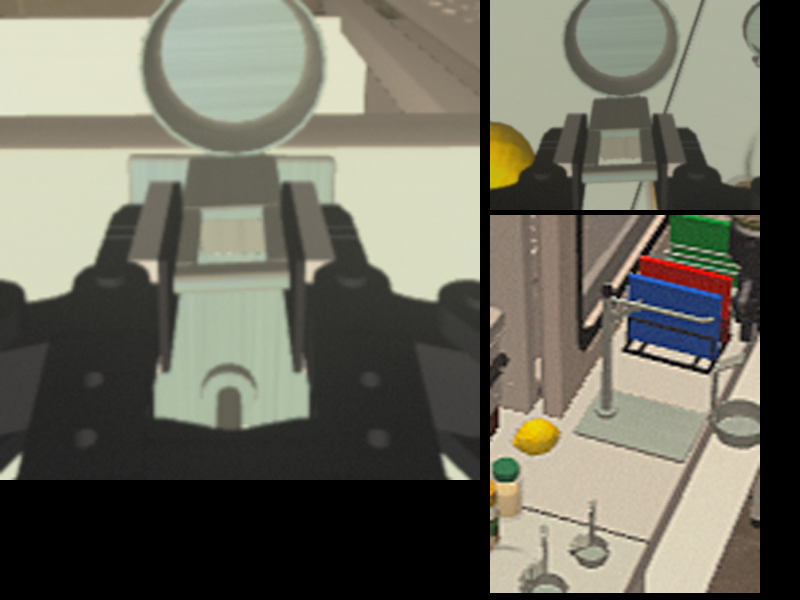

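```bash
python3 - <<'E'
from h import *
G=lambda u,v:('F',190+u/2.4,170+v/2.4)
print('tip',atz(*G(229,390),.2245),'slot',atz(*G(232,236),.2165),[atz(*G(u,v),z) for u,v,z in((158,178,.1725),(282,178,.1725),(202,208,.2045),(264,208,.2045),(170,280,.2345),(300,280,.2345))])
E
```

```text
tip [0.4185 0.0117 0.2245] slot [0.3862 0.0126 0.2165] [array([ 0.3914, -0.0077,  0.1725]), array([0.3916, 0.0264, 0.1725]), array([0.3853, 0.0058, 0.2045]), array([0.3854, 0.0199, 0.2045]), array([0.3858, 0.0009, 0.2345]), array([0.386 , 0.0253, 0.2345])]
```

>>> arm_command:
  commands: [1, -0.04, 0, 0, 0, 0, 0, 1, -0.08, -0.001, 0, 0, 0, 0, 1, -0.11, -0.001, 0, 0, 0, 0, 1, -0.14, -0.001, 0, 0, 0, 0, 1, -0.16, -0.001, 0, 0, 0, 0, 1, -0.16, -0.001, 0, 0, 0, 0, 1, -0.16, -0.001, 0, 0, 0, 0]

```text
time_s: 12.42
position: [0.4646, 0.0114, 0.1943]
tool_rot: [[-1.0, 0.007, -0.001], [0.007, 1.0, 0.0], [0.001, 0.0, -1.0]]
ft_force: [-1.1, 0.2, -1.6]
grip_width: 0.0218
gripper_force: 68.8
```

>>> arm_command:
  commands: [1, -0.03, 0, 0, 0, 0, 0, 1, -0.06, 0, 0, 0, 0, 0, 1, -0.09, 0, 0, 0, 0, 0, 1, -0.11, 0, 0, 0, 0, 0, 1, -0.124, 0, 0, 0, 0, 0, 1, -0.124, 0, 0, 0, 0, 0, 1, -0.124, 0, 0, 0, 0, 0, 1, -0.124, 0, 0, 0, 0, 0]

```text
time_s: 13.08
position: [0.5261, 0.0108, 0.1947]
tool_rot: [[-1.0, 0.007, -0.0], [0.007, 1.0, 0.0], [0.0, 0.0, -1.0]]
ft_force: [-0.9, 0.5, -1.4]
grip_width: 0.0217
gripper_force: 68.8
```

```bash
python3 - <<'E'
from h import *
here()
E
```

```text
13.08 [0.5261 0.0108 0.1947] yaw 179.59 tilt [-0.0005  0.0001] w 0.0217 F [-0.92  0.5  -1.43] g 68.78914517350495
```

>>> arm_command:
  commands: [1, 0, 0, 0.006, 0, 0, 0, 1, 0, 0, 0.012, 0, 0, 0, 1, 0, 0, 0.018, 0, 0, 0, 1, 0, 0, 0.019, 0, 0, 0, 1, 0, 0, 0.019, 0, 0, 0, 1, 0, 0, 0.019, 0, 0, 0]

```text
time_s: 13.58
position: [0.5269, 0.0107, 0.1851]
tool_rot: [[-1.0, 0.007, -0.0], [0.007, 1.0, 0.0], [0.0, 0.0, -1.0]]
ft_force: [-0.5, -0.3, -0.4]
grip_width: 0.022
gripper_force: 68.8
```

```bash
python3 - <<'E'
from h import *
here()
E
```

```text
13.58 [0.5269 0.0107 0.1851] yaw 179.59 tilt [-0.0001  0.    ] w 0.022 F [-0.55 -0.34 -0.4 ] g 68.84655514033511
```

>>> arm_command:
  commands: [0.45, 0, 0, 0, 0, 0, 0, 0.42, 0, 0, 0, 0, 0, 0, 0.35, 0, 0, 0, 0, 0, 0, 0.2, 0, 0, 0, 0, 0, 0, 0, 0, 0, 0, 0, 0, 0, 0, 0, 0, 0, 0, 0, 0, 0, 0, 0, 0, 0, 0, 0, 0, 0, 0, 0, 0, 0, 0]

```text
time_s: 14.25
position: [0.5269, 0.0107, 0.1851]
tool_rot: [[-1.0, 0.007, 0.0], [0.007, 1.0, -0.0], [-0.0, -0.0, -1.0]]
ft_force: [0.2, -0.0, -0.9]
grip_width: 0.0429
gripper_force: 0.0
```

>>> arm_command:
  commands: [0, 0, 0, -0.04, 0, 0, 0, 0, 0, 0, -0.08, 0, 0, 0, 0, 0, 0, -0.14, 0, 0, 0, 0, 0, 0, -0.2, 0, 0, 0, -1, 0.1, 0, -0.26, 0, 0, 0, -1, 0.18, 0, -0.3, 0, 0, 0, -1, 0.26, 0, -0.34, 0, 0, 0, -1, 0.28, 0, -0.34, 0, 0, 0, -1, 0.28, 0, -0.34, 0, 0, 0, -1, 0.28, 0, -0.34, 0, 0, 0]

```text
time_s: 15.08
position: [0.3862, 0.0118, 0.3562]
tool_rot: [[-1.0, 0.008, 0.003], [0.008, 1.0, -0.001], [-0.003, -0.001, -1.0]]
ft_force: [0.4, -0.4, -0.5]
grip_width: 0.0857
gripper_force: 0.0
```

```bash
python3 - <<'E'
from h import *
here();snap('wrist','G');snap('side','sG');p,y=here()
a=cv2.imread('pics/G.png')[170:380,170:400];s=cv2.imread('pics/sG.png')[150:330,220:330]
o=np.zeros((600,800,3),np.uint8)
def put(i,f,y,x):
    z=cv2.resize(i,None,fx=f,fy=f,interpolation=cv2.INTER_CUBIC);o[y:y+z.shape[0],x:x+z.shape[1]]=z[:600-y,:800-x]
put(a,2,0,0);put(s,3,0,470)
cv2.imwrite('pics/comp3.png',o)
plan(p,y,(.42,.40,.33,180))
E
```

```text
15.08 [0.3862 0.0118 0.3562] yaw 179.57 tilt [ 0.0031 -0.0008] w 0.0857 F [ 0.44 -0.41 -0.51] g 0.0
15.18 [0.3873 0.0116 0.3547] yaw 179.58 tilt [-0.0005  0.0002] w 0.0855 F [-0.06  0.17  0.27] g 0.0
[-0.0597, 0.7772, 0.0495, 0, 0, np.float64(-0.0035)]
```

View pics/comp3.png

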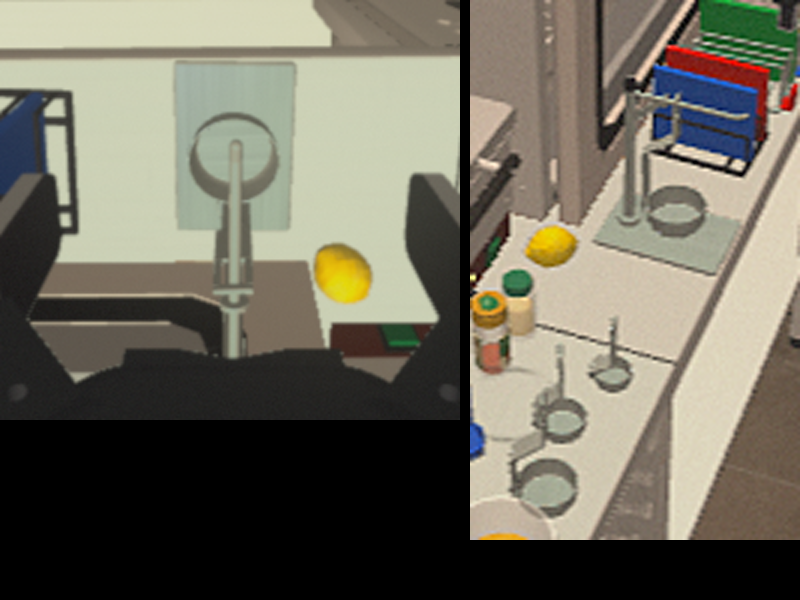

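L1 hangs on the hook, neck to the post: the collar is just behind its strap at (235,285). Next I go to view B and compare it with the earlier picture, in case a ladle was knocked.

>>> arm_command:
  commands: [-1, -0.06, 0.777, 0.0445, 0, 0, -0.003, -1, -0.06, 0.777, 0.0445, 0, 0, -0.003, -1, -0.06, 0.777, 0.0445, 0, 0, -0.003, -1, -0.06, 0.777, 0.0445, 0, 0, -0.003, -1, -0.06, 0.777, 0.0445, 0, 0, -0.003, -1, -0.06, 0.777, 0.0445, 0, 0, -0.003, -1, -0.06, 0.777, 0.0445, 0, 0, -0.003, -1, -0.06, 0.777, 0.0445, 0, 0, -0.003, -1, -0.06, 0.777, 0.0445, 0, 0, -0.003, -1, -0.06, 0.777, 0.0445, 0, 0, -0.003, -1, -0.06, 0.777, 0.0445, 0, 0, -0.003, -1, -0.06, 0.777, 0.0445, 0, 0, -0.003]

```text
time_s: 16.18
position: [0.42, 0.401, 0.3307]
tool_rot: [[-1.0, -0.001, -0.003], [-0.001, 1.0, -0.002], [0.003, -0.002, -1.0]]
ft_force: [-0.2, 0.6, 0.2]
grip_width: 0.0854
gripper_force: 0.0
```

>>> arm_command:
  commands: [-1, 0, 0, 0, 0, 0, 0, -1, 0, 0, 0, 0, 0, 0, -1, 0, 0, 0, 0, 0, 0]

```text
time_s: 16.43
position: [0.42, 0.3992, 0.3332]
tool_rot: [[-1.0, 0.002, 0.0], [0.002, 1.0, 0.0], [-0.0, 0.0, -1.0]]
ft_force: [0.3, -0.1, -0.7]
grip_width: 0.0856
gripper_force: 0.0
```

```bash
cat >> h.py <<'E'
BOX={'L2':(303,202,345,262),'L3':(252,217,284,268),'L4':(194,204,232,240)}
def check(f,names):
    a=cv2.imread('pics/B.png');b=cv2.imread(f'pics/{f}.png')
    for n in names:
        x0,y0,x1,y1=BOX[n];r=cv2.matchTemplate(b,a[y0:y1,x0:x1],cv2.TM_CCOEFF_NORMED);_,m,_,l=cv2.minMaxLoc(r);print(n,round(m,3),'shift px',l[0]-x0,l[1]-y0)
E
python3 - <<'E'
from h import *
p,y=here();snap('wrist','B2');check('B2',['L2','L3','L4']);p,y=here();plan(p,y,(.5095,.4625,.23,197),(.5095,.4625,.120,197))
E
```

```text
16.43 [0.42   0.3992 0.3332] yaw 179.88 tilt [0.0003 0.0002] w 0.0856 F [ 0.34 -0.13 -0.68] g 0.0
L2 0.99 shift px 0 0
L3 0.988 shift px 0 0
L4 0.988 shift px 0 0
16.48 [0.42   0.3992 0.3332] yaw 179.88 tilt [0.0004 0.0002] w 0.0855 F [ 0.28 -0.21  0.01] g 0.0
[-0.1788, 0.127, 0.2065, 0, 0, np.float64(-0.1427)]
[-0.1788, 0.127, 0.4265, 0, 0, np.float64(-0.1427)]
```

>>> arm_command:
  commands: [-0.4, -0.179, 0.127, 0.12, 0, 0, -0.143, -0.4, -0.179, 0.127, 0.12, 0, 0, -0.143, -0.4, -0.179, 0.127, 0.12, 0, 0, -0.143, -0.4, -0.179, 0.127, 0.2, 0, 0, -0.143, -0.4, -0.179, 0.127, 0.2, 0, 0, -0.143, -0.4, -0.179, 0.127, 0.2, 0, 0, -0.143, -0.4, -0.179, 0.127, 0.26, 0, 0, -0.143, -0.4, -0.179, 0.127, 0.32, 0, 0, -0.143, -0.4, -0.179, 0.127, 0.38, 0, 0, -0.143, -0.4, -0.179, 0.127, 0.4265, 0, 0, -0.143, -0.4, -0.179, 0.127, 0.4265, 0, 0, -0.143, -0.4, -0.179, 0.127, 0.4265, 0, 0, -0.143]

```text
time_s: 17.48
position: [0.5098, 0.4636, 0.1229]
tool_rot: [[-0.956, -0.294, 0.003], [-0.294, 0.956, 0.002], [-0.003, 0.001, -1.0]]
ft_force: [-0.0, 0.1, 0.6]
grip_width: 0.0599
gripper_force: 0.0
```

>>> arm_command:
  commands: [0.2, 0, 0, 0, 0, 0, 0, 0.2, 0, 0, 0, 0, 0, 0, 0.3, 0, 0, 0, 0, 0, 0, 0.4, 0, 0, 0, 0, 0, 0, 0.45, 0, 0, 0, 0, 0, 0, 0.5, 0, 0, 0, 0, 0, 0, 1, 0, 0, 0, 0, 0, 0, 1, 0, 0, 0, 0, 0, 0, 1, 0, 0, 0, 0, 0, 0, 1, 0, 0, 0, 0, 0, 0]
  newtons: 60

```text
time_s: 18.32
position: [0.5099, 0.4635, 0.1211]
tool_rot: [[-0.956, -0.294, 0.002], [-0.294, 0.956, 0.001], [-0.002, 0.0, -1.0]]
ft_force: [-0.4, -1.4, 7.2]
grip_width: 0.0219
gripper_force: 58.4
```

```bash
python3 - <<'E'
from h import *
p,y=here();snap('wrist','L2g');y%=360;plan(p,y,(.50,.46,.25,y),(.40,.30,.25,190),(.385,.0125,.1945,179.6))
E
```

```text
18.32 [0.5099 0.4635 0.1211] yaw -162.9 tilt [0.0022 0.0009] w 0.0219 F [-0.39 -1.38  7.19] g 58.35813269019127
[0.0209, -0.0008, -0.2578, 0, 0, np.float64(-0.0)]
[0.3062, -0.2479, -0.2578, 0, 0, np.float64(0.0592)]
[0.5039, -0.7886, -0.1468, 0, 0, np.float64(0.1458)]
```

>>> arm_command:
  commands: [1, 0, 0, -0.06, 0, 0, 0, 1, 0, 0, -0.12, 0, 0, 0, 1, 0.02, 0, -0.19, 0, 0, 0, 1, 0.06, -0.04, -0.25, 0, 0, 0.01, 1, 0.12, -0.09, -0.258, 0, 0, 0.02, 1, 0.18, -0.14, -0.258, 0, 0, 0.04, 1, 0.24, -0.19, -0.258, 0, 0, 0.05, 1, 0.306, -0.248, -0.258, 0, 0, 0.06, 1, 0.33, -0.32, -0.24, 0, 0, 0.07, 1, 0.36, -0.4, -0.22, 0, 0, 0.09, 1, 0.39, -0.47, -0.2, 0, 0, 0.1, 1, 0.41, -0.54, -0.19, 0, 0, 0.11]
  newtons: 70

```text
time_s: 19.37
position: [0.391, 0.1434, 0.2138]
tool_rot: [[-0.998, -0.068, -0.002], [-0.068, 0.998, -0.0], [0.002, -0.0, -1.0]]
ft_force: [1.6, 0.0, -0.5]
grip_width: 0.0217
gripper_force: 68.7
```

```bash
python3 - <<'E'
from h import *
p,y=here();y%=360;plan(p,y,(.385,.0125,.1955,179.6))
E
```

```text
19.37 [0.391  0.1434 0.2138] yaw -176.12 tilt [-0.0016 -0.0001] w 0.0217 F [ 1.57  0.04 -0.53] g 68.69903951883316
[0.0296, -0.2603, 0.0366, 0, 0, np.float64(0.0357)]
```

>>> arm_command:
  commands: [1, 0.01, -0.07, 0.01, 0, 0, 0.01, 1, 0.02, -0.14, 0.02, 0, 0, 0.02, 1, 0.028, -0.2, 0.03, 0, 0, 0.03, 1, 0.0296, -0.24, 0.0366, 0, 0, 0.0357, 1, 0.0296, -0.26, 0.0366, 0, 0, 0.0357, 1, 0.0296, -0.26, 0.0366, 0, 0, 0.0357, 1, 0.0296, -0.26, 0.0366, 0, 0, 0.0357, 1, 0.0296, -0.26, 0.0366, 0, 0, 0.0357, 1, 0.0296, -0.26, 0.0366, 0, 0, 0.0357]

```text
time_s: 20.12
position: [0.3868, 0.0152, 0.1964]
tool_rot: [[-1.0, 0.005, 0.0], [0.005, 1.0, 0.0], [-0.0, 0.0, -1.0]]
ft_force: [0.3, -0.0, -1.3]
grip_width: 0.0216
gripper_force: 68.8
```

```bash
cat >> h.py <<'E'
def slot(f):
    "strap/slot region between the fingers: correlate with the L1 carry picture F"
    a=cv2.cvtColor(cv2.imread('pics/F.png'),cv2.COLOR_BGR2GRAY);b=cv2.cvtColor(cv2.imread(f'pics/{f}.png'),cv2.COLOR_BGR2GRAY)
    for r0,r1,c0,c1 in((232,294,262,312),(240,288,268,304)):
        m=cv2.matchTemplate(b[r0-15:r1+15,c0-12:c1+12],a[r0:r1,c0:c1],cv2.TM_CCOEFF_NORMED);_,v,_,l=cv2.minMaxLoc(m);print('slot corr',round(v,3),'shift',l[0]-12,l[1]-15)
E
python3 - <<'E'
from h import *
p,y=here();snap('wrist','L2f');slot('L2f');p,y=here()
E
```

```text
20.12 [0.3868 0.0152 0.1964] yaw 179.7 tilt [0.0001 0.0002] w 0.0216 F [ 0.3  -0.04 -1.3 ] g 68.7777230143547
slot corr 0.83 shift 0 -5
slot corr 0.911 shift 0 -6
20.17 [0.3868 0.0151 0.1964] yaw 179.71 tilt [0.0001 0.    ] w 0.0212 F [-0.68 -1.17 -2.05] g 68.77797871828079
```

```bash
python3 - <<'E'
from h import *
for f in('F','L2f'):
    g=cv2.cvtColor(cv2.imread(f'pics/{f}.png'),cv2.COLOR_BGR2GRAY)
    for c in(273,286,300):print(f,c,'rows 225-300 step2',g[225:300:2,c])
    for r in (248,256,264,272):print(f,'row',r,'cols 262-312',g[r,262:312:2])
E
```

```text
F 273 rows 225-300 step2 [109 105 106 167 207 119 100  98  99  99  98  99  97  98  98 100 131 121
 118 125 128 134 140 139 142 164 175 158 101 101 148 173 181 172 180 180
 180 179]
F 286 rows 225-300 step2 [110 108 106 108 132 121 100 100 101  99 100  98 100 100  99 119 173 182
 173 173 173 173 174 174 174 185 182 138  99 111 155 178 181 175 180 182
 180 181]
F 300 rows 225-300 step2 [112 110 108 160 179 104 101 100  99  99 100  99  99  99 100 115 104 103
 105 111 115 124 132 135 144 154 161 113 100 124 163 180 177 179 184 182
 184 183]
F row 248 cols 262-312 [ 60  61 118 100  99  98  98  99 100 101 100 100 101 100  99  99 100  99
 100  99 100 100 100  59  60]
F row 256 cols 262-312 [ 54  53  93 114 115 115 131 138 141 145 145 151 153 157 158 158 160 160
 160 109 102 101  88  54  54]
F row 264 cols 262-312 [ 50  53  91  98  98 100 162 174 174 172 173 174 174 171 167 172 175 174
 172 114  97  98  96  61  52]
F row 272 cols 262-312 [ 49  77  99  97  98 114 164 174 173 172 172 173 173 171 168 170 173 173
 173 141  98  99  98  85  54]
L2f 273 rows 225-300 step2 [117 107 104 105  99  99  
[... 307 characters left out ...]
 180]
L2f 300 rows 225-300 step2 [117 110 108 102 101 100  99  99 100  99  99  99 100 115 103 103 103 106
 108 115 129 137 149 156 142 101 106 153 176 182 175 187 183 184 183 185
 182 178]
L2f row 248 cols 262-312 [ 62  54  88 100  97  99  98  99 100  99  99  97  99  99 100 100  98 100
 100  99 100 100  91  56  62]
L2f row 256 cols 262-312 [ 51  53  85  97  99 100 165 180 177 176 177 178 177 176 175 173 175 180
 158 101  97  98  88  55  53]
L2f row 264 cols 262-312 [ 52  69  97  99  99 107 170 170 169 170 170 170 170 167 169 170 172 170
 170 122  99  98  98  73  54]
L2f row 272 cols 262-312 [ 52  92  97  99  98 122 138 109  98  95  97  95  97  96 105 125 151 182
 183 157 103 103 104 106  58]
```

>>> arm_command:
  commands: [1, 0, -0.0056, -0.006, 0, 0, 0, 1, -0.04, -0.0056, -0.006, 0, 0, 0, 1, -0.07, -0.0056, -0.006, 0, 0, 0, 1, -0.1, -0.0056, -0.006, 0, 0, 0, 1, -0.13, -0.0056, -0.006, 0, 0, 0, 1, -0.15, -0.0056, -0.006, 0, 0, 0, 1, -0.15, -0.0056, -0.006, 0, 0, 0, 1, -0.15, -0.0056, -0.006, 0, 0, 0]

```text
time_s: 20.83
position: [0.4616, 0.0113, 0.1991]
tool_rot: [[-1.0, 0.006, -0.001], [0.006, 1.0, 0.0], [0.001, 0.0, -1.0]]
ft_force: [0.4, -0.0, -1.8]
grip_width: 0.0218
gripper_force: 68.8
```

>>> arm_command:
  commands: [1, -0.02, 0, 0, 0, 0, 0, 1, -0.04, 0, 0, 0, 0, 0, 1, -0.06, 0, 0, 0, 0, 0, 1, -0.075, 0, 0, 0, 0, 0, 1, -0.084, 0, 0, 0, 0, 0, 1, -0.084, 0, 0, 0, 0, 0, 1, -0.084, 0, 0, 0, 0, 0, 1, -0.084, 0, 0, 0, 0, 0]

```text
time_s: 21.5
position: [0.5035, 0.0108, 0.1993]
tool_rot: [[-1.0, 0.006, -0.0], [0.006, 1.0, 0.0], [0.0, 0.0, -1.0]]
ft_force: [0.4, 0.5, -1.1]
grip_width: 0.0218
gripper_force: 68.8
```

>>> arm_command:
  commands: [1, 0, 0, 0.006, 0, 0, 0, 1, 0, 0, 0.01, 0, 0, 0, 1, 0, 0, 0.014, 0, 0, 0, 1, 0, 0, 0.016, 0, 0, 0, 1, 0, 0, 0.016, 0, 0, 0, 1, 0, 0, 0.016, 0, 0, 0]

```text
time_s: 22.0
position: [0.5038, 0.0108, 0.1913]
tool_rot: [[-1.0, 0.006, -0.0], [0.006, 1.0, 0.0], [0.0, 0.0, -1.0]]
ft_force: [0.1, -0.7, -1.4]
grip_width: 0.0219
gripper_force: 68.8
```

>>> arm_command:
  commands: [1, 0, 0, 0.004, 0, 0, 0, 1, 0, 0, 0.006, 0, 0, 0, 1, 0, 0, 0.006, 0, 0, 0, 1, 0, 0, 0.006, 0, 0, 0]

```text
time_s: 22.33
position: [0.5038, 0.0108, 0.1883]
tool_rot: [[-1.0, 0.006, -0.0], [0.006, 1.0, 0.0], [0.0, 0.0, -1.0]]
ft_force: [0.2, -0.8, -0.8]
grip_width: 0.022
gripper_force: 68.8
```

>>> arm_command:
  commands: [1, 0, 0, 0.003, 0, 0, 0, 1, 0, 0, 0.005, 0, 0, 0, 1, 0, 0, 0.005, 0, 0, 0, 1, 0, 0, 0.005, 0, 0, 0]

```text
time_s: 22.67
position: [0.5038, 0.0108, 0.1858]
tool_rot: [[-1.0, 0.006, -0.0], [0.006, 1.0, 0.0], [0.0, 0.0, -1.0]]
ft_force: [0.3, 0.1, -1.9]
grip_width: 0.0215
gripper_force: 68.8
```

```bash
python3 - <<'E'
from h import *
here();snap('side','sH');snap('scene','cH')
E
```

```text
22.67 [0.5038 0.0108 0.1858] yaw 179.63 tilt [-0.0001  0.    ] w 0.0215 F [ 0.31  0.12 -1.89] g 68.7911707162857
```

>>> arm_command:
  commands: [1, 0, 0, 0.002, 0, 0, 0, 1, 0, 0, 0.003, 0, 0, 0, 1, 0, 0, 0.003, 0, 0, 0, 1, 0, 0, 0.003, 0, 0, 0]

```text
time_s: 23.1
position: [0.5041, 0.0108, 0.1851]
tool_rot: [[-1.0, 0.006, 0.001], [0.006, 1.0, -0.0], [-0.001, -0.0, -1.0]]
ft_force: [-0.8, 0.7, 5.4]
grip_width: 0.0213
gripper_force: 69.5
```

>>> arm_command:
  commands: [0.47, 0, 0, 0, 0, 0, 0, 0.44, 0, 0, 0, 0, 0, 0, 0.42, 0, 0, 0, 0, 0, 0, 0.35, 0, 0, 0, 0, 0, 0, 0.2, 0, 0, 0, 0, 0, 0, 0, 0, 0, 0, 0, 0, 0, 0, 0, 0, 0, 0, 0, 0, 0, 0, 0, 0, 0, 0, 0]

```text
time_s: 23.77
position: [0.5038, 0.0108, 0.1842]
tool_rot: [[-1.0, 0.007, -0.0], [0.007, 1.0, 0.0], [0.0, 0.0, -1.0]]
ft_force: [0.0, 0.9, -0.5]
grip_width: 0.0425
gripper_force: 0.0
```

>>> arm_command:
  commands: [0, 0, 0, -0.04, 0, 0, 0, 0, 0, 0, -0.08, 0, 0, 0, 0, 0, 0, -0.14, 0, 0, 0, 0, 0, 0, -0.2, 0, 0, 0, -1, 0.1, 0, -0.26, 0, 0, 0, -1, 0.16, 0, -0.3, 0, 0, 0, -1, 0.22, 0, -0.34, 0, 0, 0, -1, 0.236, 0, -0.34, 0, 0, 0, -1, 0.236, 0, -0.34, 0, 0, 0, -1, 0.236, 0, -0.34, 0, 0, 0, -1, 0.236, 0, -0.34, 0, 0, 0]

```text
time_s: 24.68
position: [0.3865, 0.0114, 0.3533]
tool_rot: [[-1.0, 0.007, -0.002], [0.007, 1.0, 0.001], [0.002, 0.001, -1.0]]
ft_force: [1.0, -0.4, -0.6]
grip_width: 0.0852
gripper_force: 0.0
```

```bash
python3 - <<'E'
from h import *
p,y=here();snap('wrist','H');snap('side','sI');plan(p,y,(.42,.3993,.3328,179.88))
a=cv2.imread('pics/H.png')[170:380,170:400];s=cv2.imread('pics/sI.png')[170:250,255:330]
o=np.zeros((600,800,3),np.uint8)
def put(i,f,y,x):
    z=cv2.resize(i,None,fx=f,fy=f,interpolation=cv2.INTER_CUBIC);o[y:y+z.shape[0],x:x+z.shape[1]]=z[:600-y,:800-x]
put(a,2,0,0);put(s,4,0,470)
cv2.imwrite('pics/comp4.png',o)
# numeric: dark pixels around strap along bar right/left sides in G and H
for f in('G','H'):
    g=cv2.cvtColor(cv2.imread(f'pics/{f}.png'),cv2.COLOR_BGR2GRAY);print(f)
    for c in(278,280,282,294,296,298):print(c,g[262:330:2,c])
E
```

```text
24.68 [0.3865 0.0114 0.3533] yaw 179.62 tilt [-0.0017  0.0006] w 0.0852 F [ 1.02 -0.36 -0.58] g 0.0
[-0.0619, 0.7762, 0.041, 0, 0, np.float64(-0.0022)]
G
278 [103 103 101 103 153 164 165 170 168 169 169 156 123 115 105 104 101 100
  95 102  95  94  94  92  92 102 114 162 110 115 109  40  38  39]
280 [108 103 102 103 153 155 153 153 140 145 146 125  95  93  93  93  93  92
  92 112 115 104 103 102 101  94 118 163 108  99 132 120  54  48]
282 [114 102 103 101 126 108  97  98  96  95  95  90  92  94  92  94  93  93
  98 157 108 103 102 103 101  94 123 163  97  90 103 155 125 102]
294 [112 109 107 106 159 120 117 118 108 109 102 101 104 100 101  99  98  98
 105  93  93  91  94  92  94  99 138 165 112 101 115 113 112 110]
296 [109 109 106 124 171 170 169 169 168 167 167 168 193 186 185 176 174 174
 169 136 114 104 103 103 104 107 123 144 112 111 111 111 111 111]
298 [111 109 108 158 172 171 172 171 171 171 170 172 198 203 204 202 204 203
 203 154 115 113 112 113 111 111 111 111 112 112 110 111 111 111]
H
278 [ 98 127 114 100 109 103 101  99  98  96  95  97  94  93  94  93  93 102
 158 131 101  94  94  91  91  91 106 100 164 129 113 112  40  39]
280 [ 97 104 133  97  95  93  95  95  93  94  94 112  96  93  92  91  91  95
 157 128 117 105 101 102 103 104 107 102 162 121  96 128 106  49]
282 [ 99  99 141  96  93  95  94  95  93  93 101 160 102  94  93  93  92  95
 158 128 159 121 102 104 101 118 100 105 161 102  91  97 149 123]
294 [102 110 130  97  97  98  98  98  96  95  92  94  92  93  94  93  99  98
 160 121  94  91  91  91  91  91  95 126 163 112 103 111 114 111]
296 [103 144 115 107 114 148 149 144 142 139 135 136 124 140 131 127 126 117
 156 166 133 101 103 102 102 102 104 126 144 112 112 112 110 111]
298 [110 133 109 107 152 170 172 172 171 170 171 171 169 200 201 201 199 200
 201 203 146 112 111 111 113 113 111 112 112 112 111 110 111 111]
```

>>> arm_command:
  commands: [-1, -0.062, 0.776, 0.041, 0, 0, -0.003, -1, -0.062, 0.776, 0.041, 0, 0, -0.003, -1, -0.062, 0.776, 0.041, 0, 0, -0.003, -1, -0.062, 0.776, 0.041, 0, 0, -0.003, -1, -0.062, 0.776, 0.041, 0, 0, -0.003, -1, -0.062, 0.776, 0.041, 0, 0, -0.003, -1, -0.062, 0.776, 0.041, 0, 0, -0.003, -1, -0.062, 0.776, 0.041, 0, 0, -0.003, -1, -0.062, 0.776, 0.041, 0, 0, -0.003, -1, -0.062, 0.776, 0.041, 0, 0, -0.003, -1, -0.062, 0.776, 0.041, 0, 0, -0.003, -1, -0.062, 0.776, 0.041, 0, 0, -0.003]

```text
time_s: 25.78
position: [0.4196, 0.4002, 0.332]
tool_rot: [[-1.0, -0.001, -0.002], [-0.001, 1.0, -0.002], [0.002, -0.002, -1.0]]
ft_force: [1.0, 0.3, 0.7]
grip_width: 0.0852
gripper_force: 0.0
```

>>> arm_command:
  commands: [-1, 0, 0, 0, 0, 0, 0, -1, 0, 0, 0, 0, 0, 0, -1, 0, 0, 0, 0, 0, 0]

```text
time_s: 26.03
position: [0.4197, 0.3985, 0.3342]
tool_rot: [[-1.0, 0.002, 0.0], [0.002, 1.0, 0.0], [-0.0, 0.0, -1.0]]
ft_force: [-0.3, -0.0, -0.0]
grip_width: 0.0853
gripper_force: 0.0
```

```bash
python3 - <<'E'
from h import *
p,y=here();snap('wrist','B3');check('B3',['L3','L4']);plan(p,y,(.5325,.3675,.20,198),(.5325,.3675,.0865,198))
E
```

```text
26.03 [0.4197 0.3985 0.3342] yaw 179.91 tilt [0.0005 0.0002] w 0.0853 F [-0.3  -0.05 -0.04] g 0.0
L3 0.971 shift px 1 0
L4 0.98 shift px 1 0
[-0.2258, -0.0616, 0.2684, 0, 0, np.float64(-0.1507)]
[-0.2258, -0.0616, 0.4954, 0, 0, np.float64(-0.1507)]
```

>>> arm_command:
  commands: [-0.4, -0.226, -0.0616, 0.15, 0, 0, -0.15, -0.4, -0.226, -0.0616, 0.15, 0, 0, -0.15, -0.4, -0.226, -0.0616, 0.15, 0, 0, -0.15, -0.4, -0.226, -0.0616, 0.22, 0, 0, -0.15, -0.4, -0.226, -0.0616, 0.28, 0, 0, -0.15, -0.4, -0.226, -0.0616, 0.28, 0, 0, -0.15, -0.4, -0.226, -0.0616, 0.35, 0, 0, -0.15, -0.4, -0.226, -0.0616, 0.42, 0, 0, -0.15, -0.4, -0.226, -0.0616, 0.47, 0, 0, -0.15, -0.4, -0.226, -0.0616, 0.495, 0, 0, -0.15, -0.4, -0.226, -0.0616, 0.495, 0, 0, -0.15, -0.4, -0.226, -0.0616, 0.495, 0, 0, -0.15]

```text
time_s: 27.08
position: [0.533, 0.3689, 0.0884]
tool_rot: [[-0.951, -0.309, 0.002], [-0.309, 0.951, 0.001], [-0.002, 0.0, -1.0]]
ft_force: [0.3, -0.2, 1.4]
grip_width: 0.06
gripper_force: 0.0
```

>>> arm_command:
  commands: [0.2, 0, 0, 0, 0, 0, 0, 0.2, 0, 0, 0, 0, 0, 0, 0.3, 0, 0, 0, 0, 0, 0, 0.4, 0, 0, 0, 0, 0, 0, 0.45, 0, 0, 0, 0, 0, 0, 0.5, 0, 0, 0, 0, 0, 0, 1, 0, 0, 0, 0, 0, 0, 1, 0, 0, 0, 0, 0, 0, 1, 0, 0, 0, 0, 0, 0, 1, 0, 0, 0, 0, 0, 0]
  newtons: 60

```text
time_s: 27.92
position: [0.533, 0.3684, 0.0875]
tool_rot: [[-0.951, -0.309, 0.002], [-0.309, 0.951, 0.0], [-0.002, -0.0, -1.0]]
ft_force: [0.7, -2.1, 5.4]
grip_width: 0.0221
gripper_force: 58.4
```

```bash
python3 - <<'E'
from h import *
p,y=here();y%=360;plan(p,y,(p[0],p[1],.20,y),(.40,.34,.23,190),(.388,.0125,.1985,179.6))
E
```

```text
27.92 [0.533  0.3684 0.0875] yaw -162.02 tilt [0.002  0.0004] w 0.0221 F [ 0.75 -2.14  5.39] g 58.41651275753975
[0.0, 0.0, -0.2251, 0, 0, np.float64(-0.0)]
[0.2706, 0.028, -0.2851, 0, 0, np.float64(0.0665)]
[0.4956, -0.5876, -0.2221, 0, 0, np.float64(0.1531)]
```

>>> arm_command:
  commands: [1, 0, 0, -0.06, 0, 0, 0, 1, 0, 0, -0.13, 0, 0, 0, 1, 0.02, 0, -0.2, 0, 0, 0, 1, 0.08, 0.01, -0.23, 0, 0, 0.02, 1, 0.15, 0.02, -0.26, 0, 0, 0.04, 1, 0.22, 0.025, -0.28, 0, 0, 0.05, 1, 0.27, 0.02, -0.285, 0, 0, 0.066, 1, 0.3, -0.05, -0.28, 0, 0, 0.08, 1, 0.33, -0.13, -0.27, 0, 0, 0.09, 1, 0.35, -0.2, -0.26, 0, 0, 0.1, 1, 0.38, -0.28, -0.25, 0, 0, 0.11, 1, 0.4, -0.35, -0.24, 0, 0, 0.12]
  newtons: 70

```text
time_s: 28.92
position: [0.3951, 0.1387, 0.2062]
tool_rot: [[-0.998, -0.062, -0.0], [-0.062, 0.998, -0.0], [0.0, 0.0, -1.0]]
ft_force: [0.9, -0.6, -1.3]
grip_width: 0.0214
gripper_force: 68.7
```

```bash
python3 - <<'E'
from h import *
p,y=here();y%=360;plan(p,y,(.387,.0125,.1985,179.6))
E
```

```text
28.92 [0.3951 0.1387 0.2062] yaw -176.43 tilt [-0.0001 -0.    ] w 0.0214 F [ 0.94 -0.62 -1.26] g 68.72693659504876
[0.0319, -0.2508, 0.0154, 0, 0, np.float64(0.0331)]
```

>>> arm_command:
  commands: [1, 0.01, -0.07, 0.005, 0, 0, 0.01, 1, 0.02, -0.14, 0.01, 0, 0, 0.02, 1, 0.028, -0.2, 0.0154, 0, 0, 0.03, 1, 0.032, -0.24, 0.0154, 0, 0, 0.033, 1, 0.032, -0.255, 0.0154, 0, 0, 0.033, 1, 0.032, -0.255, 0.0154, 0, 0, 0.033, 1, 0.032, -0.255, 0.0154, 0, 0, 0.033, 1, 0.032, -0.255, 0.0154, 0, 0, 0.033, 1, 0.032, -0.255, 0.0154, 0, 0, 0.033]

```text
time_s: 29.67
position: [0.3882, 0.0131, 0.1986]
tool_rot: [[-1.0, 0.005, -0.0], [0.005, 1.0, 0.0], [0.0, 0.0, -1.0]]
ft_force: [0.3, -0.4, -0.4]
grip_width: 0.0219
gripper_force: 68.8
```

```bash
python3 - <<'E'
from h import *
p,y=here();snap('wrist','L3f');slot('L3f');here();R=Rdown(y);plan(p,y,(.44,.0122,.1985,179.6),(.46,.0118,.1985,179.6),(.481,.0112,.1985,179.6))
E
```

```text
29.67 [0.3882 0.0131 0.1986] yaw 179.73 tilt [-0.      0.0003] w 0.0219 F [ 0.29 -0.39 -0.36] g 68.81496428861283
slot corr 0.781 shift 0 -5
slot corr 0.846 shift 0 -6
29.72 [0.3882 0.013  0.1986] yaw 179.73 tilt [-0.      0.0001] w 0.0215 F [ 0.21 -1.09 -0.37] g 68.81508377962746
[-0.1037, -0.0013, 0.0003, 0, 0, np.float64(0.0011)]
[-0.1437, -0.0019, 0.0003, 0, 0, np.float64(0.0011)]
[-0.1857, -0.0029, 0.0003, 0, 0, np.float64(0.0011)]
```

Same grip picture as L2, which went on well. Insert.

>>> arm_command:
  commands: [1, -0.04, -0.001, 0, 0, 0, 0, 1, -0.07, -0.0015, 0, 0, 0, 0, 1, -0.1, -0.0015, 0, 0, 0, 0, 1, -0.12, -0.002, 0, 0, 0, 0, 1, -0.14, -0.002, 0, 0, 0, 0, 1, -0.155, -0.002, 0, 0, 0, 0, 1, -0.17, -0.0025, 0, 0, 0, 0, 1, -0.18, -0.0025, 0, 0, 0, 0, 1, -0.1857, -0.0028, 0, 0, 0, 0, 1, -0.1857, -0.0028, 0, 0, 0, 0, 1, -0.1857, -0.0028, 0, 0, 0, 0]

```text
time_s: 30.63
position: [0.4808, 0.0101, 0.1986]
tool_rot: [[-1.0, 0.007, -0.0], [0.007, 1.0, 0.0], [0.0, 0.0, -1.0]]
ft_force: [-0.9, 0.7, -0.8]
grip_width: 0.0216
gripper_force: 68.8
```

>>> arm_command:
  commands: [1, 0, 0, 0.006, 0, 0, 0, 1, 0, 0, 0.012, 0, 0, 0, 1, 0, 0, 0.018, 0, 0, 0, 1, 0, 0, 0.022, 0, 0, 0, 1, 0, 0, 0.024, 0, 0, 0, 1, 0, 0, 0.026, 0, 0, 0, 1, 0, 0, 0.026, 0, 0, 0, 1, 0, 0, 0.026, 0, 0, 0]

```text
time_s: 31.3
position: [0.481, 0.0101, 0.1858]
tool_rot: [[-1.0, 0.006, 0.0], [0.006, 1.0, -0.0], [-0.0, -0.0, -1.0]]
ft_force: [-1.4, -0.3, -0.2]
grip_width: 0.0212
gripper_force: 69.0
```

>>> arm_command:
  commands: [1, 0, 0, 0.002, 0, 0, 0, 1, 0, 0, 0.002, 0, 0, 0, 0.47, 0, 0, 0.002, 0, 0, 0, 0.44, 0, 0, 0.002, 0, 0, 0, 0.42, 0, 0, 0.002, 0, 0, 0, 0.35, 0, 0, 0.002, 0, 0, 0, 0.2, 0, 0, 0.002, 0, 0, 0, 0, 0, 0, 0.002, 0, 0, 0, 0, 0, 0, 0.002, 0, 0, 0, 0, 0, 0, 0.002, 0, 0, 0]

```text
time_s: 32.13
position: [0.481, 0.01, 0.1845]
tool_rot: [[-1.0, 0.006, -0.0], [0.006, 1.0, -0.0], [0.0, -0.0, -1.0]]
ft_force: [0.5, 0.1, 0.5]
grip_width: 0.0425
gripper_force: 0.0
```

>>> arm_command:
  commands: [0, 0, 0, -0.04, 0, 0, 0, 0, 0, 0, -0.08, 0, 0, 0, 0, 0, 0, -0.14, 0, 0, 0, 0, 0, 0, -0.2, 0, 0, 0, -1, 0.1, 0, -0.26, 0, 0, 0, -1, 0.15, 0, -0.3, 0, 0, 0, -1, 0.18, 0, -0.34, 0, 0, 0, -1, 0.19, 0, -0.34, 0, 0, 0, -1, 0.19, 0, -0.34, 0, 0, 0, -1, 0.19, 0, -0.34, 0, 0, 0, -1, 0.19, 0, -0.34, 0, 0, 0]

```text
time_s: 33.05
position: [0.3865, 0.0106, 0.3535]
tool_rot: [[-1.0, 0.007, -0.002], [0.007, 1.0, 0.001], [0.002, 0.001, -1.0]]
ft_force: [0.0, -0.6, -0.7]
grip_width: 0.0853
gripper_force: 0.0
```

```bash
python3 - <<'E'
from h import *
p,y=here();snap('wrist','I');snap('side','sJ');plan(p,y,(.42,.3993,.3328,179.88))
o=np.zeros((600,800,3),np.uint8)
def put(i,f,y,x):
    z=cv2.resize(i,None,fx=f,fy=f,interpolation=cv2.INTER_CUBIC);o[y:y+z.shape[0],x:x+z.shape[1]]=z[:600-y,:800-x]
put(cv2.imread('pics/I.png')[170:380,170:400],2,0,0);put(cv2.imread('pics/sJ.png')[170:260,255:330],4,0,470)
cv2.imwrite('pics/comp5.png',o)
E
```

```text
33.05 [0.3865 0.0106 0.3535] yaw 179.62 tilt [-0.0022  0.0007] w 0.0853 F [ 0.02 -0.62 -0.68] g 0.0
[-0.062, 0.7778, 0.0414, 0, 0, np.float64(-0.0021)]
```

View pics/comp5.png

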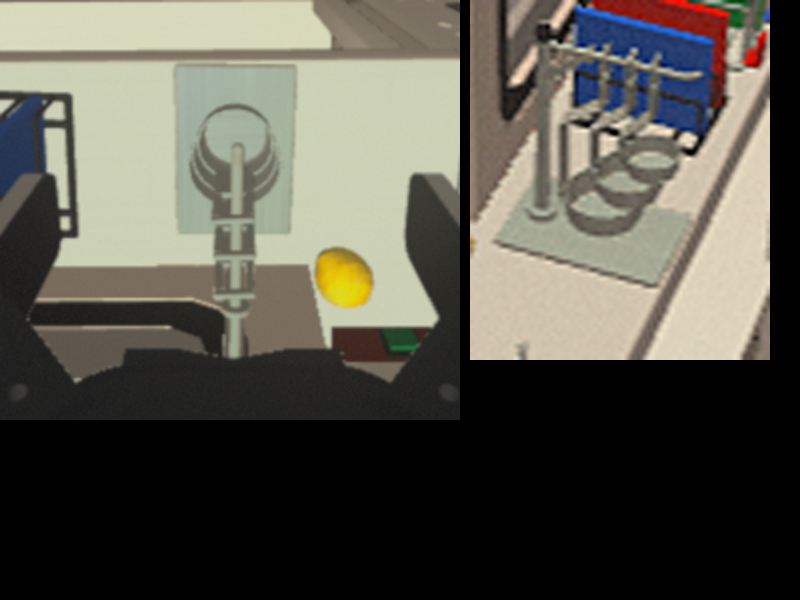

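All three hang: straps at (235,222), (235,258) and (235,293), bowls nested. Next is L4, checked for a knock first.

>>> arm_command:
  commands: [-1, -0.062, 0.777, 0.041, 0, 0, -0.003, -1, -0.062, 0.777, 0.041, 0, 0, -0.003, -1, -0.062, 0.777, 0.041, 0, 0, -0.003, -1, -0.062, 0.777, 0.041, 0, 0, -0.003, -1, -0.062, 0.777, 0.041, 0, 0, -0.003, -1, -0.062, 0.777, 0.041, 0, 0, -0.003, -1, -0.062, 0.777, 0.041, 0, 0, -0.003, -1, -0.062, 0.777, 0.041, 0, 0, -0.003, -1, -0.062, 0.777, 0.041, 0, 0, -0.003, -1, -0.062, 0.777, 0.041, 0, 0, -0.003, -1, -0.062, 0.777, 0.041, 0, 0, -0.003, -1, -0.062, 0.777, 0.041, 0, 0, -0.003]

```text
time_s: 34.15
position: [0.4196, 0.3997, 0.3325]
tool_rot: [[-1.0, -0.001, -0.002], [-0.001, 1.0, -0.002], [0.002, -0.002, -1.0]]
ft_force: [-0.3, -0.6, 0.6]
grip_width: 0.0858
gripper_force: 0.0
```

>>> arm_command:
  commands: [-1, 0, 0, 0, 0, 0, 0, -1, 0, 0, 0, 0, 0, 0, -1, 0, 0, 0, 0, 0, 0]

```text
time_s: 34.4
position: [0.4198, 0.3981, 0.3345]
tool_rot: [[-1.0, 0.002, 0.0], [0.002, 1.0, 0.0], [-0.0, 0.0, -1.0]]
ft_force: [0.0, -0.2, 0.3]
grip_width: 0.0855
gripper_force: 0.0
```

```bash
python3 - <<'E'
from h import *
p,y=here();snap('wrist','B4');check('B4',['L4']);plan(p,y,(.505,.2805,.20,187),(.505,.2805,.057,187))
E
```

```text
34.4 [0.4198 0.3981 0.3345] yaw 179.91 tilt [0.0004 0.0002] w 0.0855 F [ 0.02 -0.25  0.3 ] g 0.0
L4 0.978 shift px 1 0
[-0.1707, -0.2348, 0.269, 0, 0, np.float64(-0.0591)]
[-0.1707, -0.2348, 0.555, 0, 0, np.float64(-0.0591)]
```

>>> arm_command:
  commands: [-0.4, -0.17, -0.235, 0.15, 0, 0, -0.06, -0.4, -0.17, -0.235, 0.15, 0, 0, -0.06, -0.4, -0.17, -0.235, 0.2, 0, 0, -0.06, -0.4, -0.17, -0.235, 0.28, 0, 0, -0.06, -0.4, -0.17, -0.235, 0.28, 0, 0, -0.06, -0.4, -0.17, -0.235, 0.28, 0, 0, -0.06, -0.4, -0.17, -0.235, 0.36, 0, 0, -0.06, -0.4, -0.17, -0.235, 0.43, 0, 0, -0.06, -0.4, -0.17, -0.235, 0.49, 0, 0, -0.06, -0.4, -0.17, -0.235, 0.53, 0, 0, -0.06, -0.4, -0.17, -0.235, 0.555, 0, 0, -0.06, -0.4, -0.17, -0.235, 0.555, 0, 0, -0.06]

```text
time_s: 35.45
position: [0.5037, 0.2815, 0.0554]
tool_rot: [[-0.992, -0.125, -0.003], [-0.125, 0.992, -0.001], [0.003, -0.0, -1.0]]
ft_force: [-0.1, -0.1, -0.7]
grip_width: 0.0598
gripper_force: 0.0
```

>>> arm_command:
  commands: [0.2, 0, 0, 0, 0, 0, 0, 0.2, 0, 0, 0, 0, 0, 0, 0.3, 0, 0, 0, 0, 0, 0, 0.4, 0, 0, 0, 0, 0, 0, 0.45, 0, 0, 0, 0, 0, 0, 0.5, 0, 0, 0, 0, 0, 0, 1, 0, 0, 0, 0, 0, 0, 1, 0, 0, 0, 0, 0, 0, 1, 0, 0, 0, 0, 0, 0, 1, 0, 0, 0, 0, 0, 0]
  newtons: 60

```text
time_s: 36.28
position: [0.5054, 0.2812, 0.058]
tool_rot: [[-0.992, -0.125, 0.003], [-0.125, 0.992, -0.0], [-0.003, -0.0, -1.0]]
ft_force: [0.7, -3.2, 6.9]
grip_width: 0.0219
gripper_force: 58.4
```

```bash
python3 - <<'E'
from h import *
p,y=here();y%=360;plan(p,y,(p[0],p[1],.15,y),(.40,.25,.2,184),(.387,.0125,.1985,179.6))
E
```

```text
36.28 [0.5054 0.2812 0.058 ] yaw -172.82 tilt [ 0.0025 -0.0001] w 0.0219 F [ 0.7  -3.15  6.92] g 58.35383274155902
[0.0, 0.0, -0.1841, 0, 0, np.float64(-0.0)]
[0.2169, -0.0356, -0.2841, 0, 0, np.float64(0.0265)]
[0.3021, -0.5036, -0.2811, 0, 0, np.float64(0.0632)]
```

>>> arm_command:
  commands: [1, 0, 0, -0.06, 0, 0, 0, 1, 0, 0, -0.13, 0, 0, 0, 1, 0.04, -0.01, -0.19, 0, 0, 0, 1, 0.11, -0.02, -0.23, 0, 0, 0.01, 1, 0.17, -0.03, -0.26, 0, 0, 0.02, 1, 0.217, -0.06, -0.28, 0, 0, 0.026, 1, 0.23, -0.13, -0.281, 0, 0, 0.03, 1, 0.25, -0.2, -0.281, 0, 0, 0.04, 1, 0.27, -0.28, -0.281, 0, 0, 0.05, 1, 0.29, -0.35, -0.281, 0, 0, 0.06, 1, 0.3, -0.4, -0.281, 0, 0, 0.063, 1, 0.302, -0.42, -0.281, 0, 0, 0.063]
  newtons: 70

```text
time_s: 37.28
position: [0.3804, 0.0517, 0.1974]
tool_rot: [[-1.0, 0.01, 0.0], [0.01, 1.0, -0.001], [-0.0, -0.001, -1.0]]
ft_force: [1.3, 0.2, -1.3]
grip_width: 0.0217
gripper_force: 68.7
```

>>> arm_command:
  commands: [1, 0, 0, 0, 0, 0, 0, 1, 0, 0, 0, 0, 0, 0]

```text
time_s: 37.45
position: [0.381, 0.0541, 0.1973]
tool_rot: [[-1.0, 0.008, 0.0], [0.008, 1.0, 0.0], [-0.0, 0.0, -1.0]]
ft_force: [-0.8, -0.0, -0.2]
grip_width: 0.0215
gripper_force: 68.7
```

```bash
python3 - <<'E'
from h import *
p,y=here();y%=360;plan(p,y,(.387,.0125,.1985,179.6))
E
```

```text
37.45 [0.381  0.0541 0.1973] yaw 179.54 tilt [0.0003 0.0003] w 0.0215 F [-0.78 -0.01 -0.17] g 68.73422014410608
[-0.0128, -0.0831, -0.0024, 0, 0, np.float64(-0.0005)]
```

>>> arm_command:
  commands: [1, -0.005, -0.03, -0.002, 0, 0, 0, 1, -0.012, -0.06, -0.0024, 0, 0, 0, 1, -0.012, -0.08, -0.0024, 0, 0, 0, 1, -0.012, -0.084, -0.0024, 0, 0, 0, 1, -0.012, -0.084, -0.0024, 0, 0, 0, 1, -0.012, -0.084, -0.0024, 0, 0, 0, 1, -0.012, -0.084, -0.0024, 0, 0, 0]

```text
time_s: 38.03
position: [0.3866, 0.013, 0.1983]
tool_rot: [[-1.0, 0.005, -0.0], [0.005, 1.0, 0.0], [0.0, 0.0, -1.0]]
ft_force: [-0.2, 0.0, -0.4]
grip_width: 0.0214
gripper_force: 68.8
```

```bash
python3 - <<'E'
from h import *
p,y=here();snap('wrist','L4f');slot('L4f');here();plan(p,y,(.44,.0122,.1985,179.6),(.459,.0116,.1985,179.6))
E
```

```text
38.03 [0.3866 0.013  0.1983] yaw 179.69 tilt [-0.0001  0.0003] w 0.0214 F [-0.17  0.04 -0.43] g 68.78660982678412
slot corr 0.811 shift 0 -4
slot corr 0.836 shift 0 -5
38.08 [0.3866 0.0129 0.1983] yaw 179.69 tilt [-0.0001  0.0002] w 0.0217 F [ 0.64 -0.06 -0.65] g 68.78645087446785
[-0.1068, -0.001, -0.0004, 0, 0, np.float64(0.0008)]
[-0.1448, -0.002, -0.0004, 0, 0, np.float64(0.0008)]
```

>>> arm_command:
  commands: [1, -0.04, 0, 0, 0, 0, 0, 1, -0.07, -0.001, 0, 0, 0, 0, 1, -0.09, -0.001, 0, 0, 0, 0, 1, -0.11, -0.001, 0, 0, 0, 0, 1, -0.125, -0.0015, 0, 0, 0, 0, 1, -0.138, -0.0015, 0, 0, 0, 0, 1, -0.145, -0.002, 0, 0, 0, 0, 1, -0.145, -0.002, 0, 0, 0, 0, 1, -0.145, -0.002, 0, 0, 0, 0]

```text
time_s: 38.83
position: [0.4589, 0.0107, 0.1982]
tool_rot: [[-1.0, 0.006, -0.001], [0.006, 1.0, 0.0], [0.001, 0.0, -1.0]]
ft_force: [-0.7, -0.2, -0.4]
grip_width: 0.0218
gripper_force: 68.8
```

>>> arm_command:
  commands: [1, 0, 0, 0.006, 0, 0, 0, 1, 0, 0, 0.012, 0, 0, 0, 1, 0, 0, 0.018, 0, 0, 0, 1, 0, 0, 0.022, 0, 0, 0, 1, 0, 0, 0.024, 0, 0, 0, 1, 0, 0, 0.026, 0, 0, 0, 1, 0, 0, 0.027, 0, 0, 0, 1, 0, 0, 0.027, 0, 0, 0]

```text
time_s: 39.5
position: [0.4592, 0.0107, 0.1857]
tool_rot: [[-1.0, 0.006, 0.001], [0.006, 1.0, -0.0], [-0.001, -0.0, -1.0]]
ft_force: [-3.9, 0.6, 7.6]
grip_width: 0.0215
gripper_force: 69.7
```

>>> arm_command:
  commands: [1, 0, 0, -0.001, 0, 0, 0, 1, 0, 0, -0.001, 0, 0, 0, 0.47, 0, 0, -0.001, 0, 0, 0, 0.44, 0, 0, -0.001, 0, 0, 0, 0.42, 0, 0, -0.001, 0, 0, 0, 0.35, 0, 0, -0.001, 0, 0, 0, 0.2, 0, 0, -0.001, 0, 0, 0, 0, 0, 0, -0.001, 0, 0, 0, 0, 0, 0, -0.001, 0, 0, 0, 0, 0, 0, -0.001, 0, 0, 0]

```text
time_s: 40.33
position: [0.4592, 0.0107, 0.1852]
tool_rot: [[-1.0, 0.006, -0.0], [0.006, 1.0, 0.0], [0.0, 0.0, -1.0]]
ft_force: [0.1, 0.1, 0.9]
grip_width: 0.0428
gripper_force: 0.0
```

>>> arm_command:
  commands: [0, 0, 0, -0.04, 0, 0, 0, 0, 0, 0, -0.08, 0, 0, 0, 0, 0, 0, -0.14, 0, 0, 0, 0, 0, 0, -0.2, 0, 0, 0, -1, 0.06, 0, -0.26, 0, 0, 0, -1, 0.1, 0, -0.3, 0, 0, 0, -1, 0.14, 0, -0.34, 0, 0, 0, -1, 0.146, 0, -0.34, 0, 0, 0, -1, 0.146, 0, -0.34, 0, 0, 0, -1, 0.146, 0, -0.34, 0, 0, 0, -1, 0.146, 0, -0.34, 0, 0, 0]

```text
time_s: 41.25
position: [0.3866, 0.0111, 0.3541]
tool_rot: [[-1.0, 0.007, -0.002], [0.007, 1.0, 0.001], [0.002, 0.001, -1.0]]
ft_force: [-0.5, -0.3, -0.3]
grip_width: 0.0854
gripper_force: 0.0
```

```bash
python3 - <<'E'
from h import *
p,y=here();snap('wrist','J');snap('side','sK');plan(p,y,(.43,-.16,.36,180),(.43,-.30,.36,180))
# numeric check: dark ridge lines on the bar's right side, column 296
for f in('I','J'):
    g=cv2.cvtColor(cv2.imread(f'pics/{f}.png'),cv2.COLOR_BGR2GRAY);print(f,g[240:330:2,296],g[240:330:2,279])
# pixels for tip/strap in J predicted
for x in(.456,.478,.503,.525):print(proj('J',(x,.023,.2245)),proj('J',(x,-.001,.2245)),proj('sK',(x,.012,.2245)))
E
```

```text
41.25 [0.3866 0.0111 0.3541] yaw 179.63 tilt [-0.0023  0.0007] w 0.0854 F [-0.49 -0.26 -0.33] g 0.0
[-0.0891, -0.3417, -0.0118, 0, 0, np.float64(-0.0031)]
[-0.0909, -0.6217, -0.0118, 0, 0, np.float64(-0.0031)]
I [172 171 173 173 159 118 105 106 120  97  93  96 109 102  96 100 115 116
 117 115 154 118 107 107 105 104 101 106 101 157 136 115 119 109 105  97
  94 108 120 158 114 112 112 111 111] [173 173 174 174 163 113 101  97  95  96  95  95  96 108  97  94  94  94
  95 102 153 135  96  92  94  93  93  93 103 156 130  98  92  91  92  91
  91 105 101 164 130 104 128  49  38]
J [114 100 102  99 106 105 103  98 100  97 107 152 136 102 100 116 138 129
 138 131 144 130 123 113 127 127 114 123 117 161 159 122 101 103 101 103
 120 116 131 150 113 111 111 112 110] [107  96  95  96  96  97  97  96  94  93  96 147 146 111  99  93  93  92
  92  99 163 127  95  92  93  94  92 101 100 162 110  94  93  94  95  94
  92  97 118 163 108 115 109  43  39]
[298.2 259.1] [275.8 259.3] [307.  185.5]
[298.1 277.5] [276.2 277.7] [301.2 184.1]
[298.  297.6] [276.5 297.8] [294.7 182.6]
[298.  314.6] [276.9 314.7] [289.  181.3]
```

>>> arm_command:
  commands: [-1, -0.09, -0.38, -0.01, 0, 0, 0, -1, -0.09, -0.38, -0.01, 0, 0, 0, -1, -0.09, -0.38, -0.01, 0, 0, 0, -1, -0.09, -0.38, -0.01, 0, 0, 0, -1, -0.09, -0.38, -0.01, 0, 0, 0, -1, -0.09, -0.38, -0.01, 0, 0, 0, -1, -0.09, -0.38, -0.01, 0, 0, 0, -1, -0.09, -0.38, -0.01, 0, 0, 0, -1, -0.09, -0.38, -0.01, 0, 0, 0, -1, -0.09, -0.38, -0.01, 0, 0, 0]

```text
time_s: 42.18
position: [0.43, -0.1781, 0.3606]
tool_rot: [[-1.0, 0.005, 0.0], [0.005, 1.0, -0.0], [-0.0, -0.0, -1.0]]
ft_force: [0.2, -0.3, 0.2]
grip_width: 0.0855
gripper_force: 0.0
```

```bash
python3 - <<'E'
from h import *
p,y=here();snap('wrist','K1');here()
E
```

```text
42.18 [ 0.43   -0.1781  0.3606] yaw 179.71 tilt [ 0.0004 -0.0001] w 0.0855 F [ 0.17 -0.27  0.21] g 0.0
42.23 [ 0.4299 -0.1782  0.3606] yaw 179.71 tilt [ 0.0004 -0.0003] w 0.0855 F [-0.21  0.52  0.18] g 0.0
```

>>> arm_command:
  commands: [-1, 0, -0.34, 0, 0, 0, 0, -1, 0, -0.34, 0, 0, 0, 0, -1, 0, -0.34, 0, 0, 0, 0, -1, 0, -0.34, 0, 0, 0, 0, -1, 0, -0.34, 0, 0, 0, 0, -1, 0, -0.34, 0, 0, 0, 0, -1, 0, -0.34, 0, 0, 0, 0, -1, 0, -0.34, 0, 0, 0, 0, -1, 0, -0.34, 0, 0, 0, 0, -1, 0, -0.34, 0, 0, 0, 0]

```text
time_s: 43.07
position: [0.4291, -0.3479, 0.361]
tool_rot: [[-1.0, 0.005, 0.001], [0.005, 1.0, -0.001], [-0.001, -0.001, -1.0]]
ft_force: [0.0, -0.0, 0.0]
grip_width: 0.0854
gripper_force: 0.0
```

```bash
cat > b.py <<'E'
from h import *
from scipy.optimize import minimize
def mask(f,c):
    h=cv2.cvtColor(cv2.imread(f'pics/{f}.png'),cv2.COLOR_BGR2HSV);H,S,V=cv2.split(h)
    m={'red':((H<8)|(H>172))&(S>150),'blue':(H>100)&(H<125)&(S>120),'green':(H>55)&(H<90)&(S>110)}[c]&(V>40)
    m=cv2.morphologyEx(m.astype(np.uint8),cv2.MORPH_CLOSE,np.ones((9,9)))
    return m
def big(m,k=0):
    n,l,s,ce=cv2.connectedComponentsWithStats(m);i=np.argsort(-s[1:,4])+1;return (l==i[k]).astype(np.uint8),[(s[j].tolist(),ce[j].round(1).tolist()) for j in i[:4]]
def corners(q):
    x,y,z,yaw,roll=q
    R=Ro.from_euler('ZX',[yaw,roll]).as_matrix();return [np.array([x,y,z])+R@np.array([a,b,c]) for a in(-.075,.075) for b in(-.006,.006) for c in(0,.12)]
def fit(fs,c,q0,z,k=0):
    ms=[big(mask(f,c),k)[0] for f in fs]
    D=[cv2.GaussianBlur(m.astype(np.float32),(0,0),1.0) for m in ms]
    def cost(v):
        q=[v[0],v[1],z,v[2]/10,v[3]/10];s=0
        for f,d in zip(fs,D):
            P=np.array([proj(f,k) for k in corners(q)],np.float32)
            h=cv2.convexHull(P);r=np.zeros_like(d);cv2.fillPoly(r,[np.round(h*16).astype(np.int32)],1,shift=4,lineType=cv2.LINE_8);r=cv2.GaussianBlur(r,(0,0),1.0);s+=np.abs(r-d).sum()/max(d.sum(),1)
        return s
    best=None
    for st in(.01,.004):
        for r0 in(-.5,0,.5):
            r=minimize(cost,[q0[0],q0[1],0,r0] if best is None else best.x,method='Nelder-Mead',options=dict(initial_simplex=None,xatol=1e-5,fatol=1e-4,maxiter=400))
            if best is None or r.fun<best.fun:best=r
    v=best.x;print(c,'x %.4f y %.4f yaw %.2f roll %.2f'%(v[0],v[1],np.degrees(v[2]/10),np.degrees(v[3]/10)),'cost',round(best.fun,3))
    q=[v[0],v[1],z,v[2]/10,v[3]/10];R=Ro.from_euler('ZX',q[3:]).as_matrix();print('   top mid',(np.array(q[:3])+R@[0,0,.12]).round(4));return q
E
python3 - <<'E'
from b import *
p,y=here();snap('wrist','K2');here()
for f in('K1','K2'):
    for c in('red','blue','green'):print(f,c,big(mask(f,c))[1][:3])
E
```

```text
43.07 [ 0.4291 -0.3479  0.361 ] yaw 179.72 tilt [ 0.0007 -0.0007] w 0.0854 F [ 0.04 -0.02  0.03] g 0.0
43.12 [ 0.4291 -0.3481  0.3609] yaw 179.7 tilt [ 0.0006 -0.0007] w 0.085 F [-0.16  0.61 -0.58] g 0.0
K1 red [([0, 247, 35, 51, 1387], [14.1, 273.3]), ([254, 193, 12, 112, 1036], [258.8, 251.2]), ([528, 313, 32, 13, 369], [543.9, 319.0])]
K1 blue [([288, 210, 12, 95, 775], [293.3, 256.0]), ([139, 184, 24, 12, 190], [152.6, 188.6])]
K1 green [([146, 193, 43, 83, 2282], [167.1, 232.3]), ([524, 276, 36, 30, 547], [540.5, 291.1]), ([462, 313, 18, 5, 51], [470.8, 314.4])]
K2 red [([89, 246, 58, 52, 2242], [117.8, 271.9]), ([353, 192, 32, 113, 2120], [368.0, 245.1]), ([293, 183, 17, 11, 156], [300.7, 187.8])]
K2 blue [([381, 199, 41, 73, 1967], [401.3, 233.5]), ([240, 186, 18, 10, 136], [249.3, 189.8])]
K2 green [([269, 210, 12, 95, 748], [274.5, 256.6])]
```

```bash
python3 - <<'E'
from b import *
fit(['K2'],'green',(.55,-.369),.012)
for z in(.0,.008):
    print(z);fit(['K1','K2'],'red',(.557,-.216),z,1);fit(['K1'],'blue',(.557,-.162),z)
for f,c,k in(('K1','blue',1),('K2','blue',1),('K2','red',2)):
    s,ce=big(mask(f,c))[1][k];print(f,c,'clip top centre',atz(f,s[0]+s[2]/2,s[1]+s[3]/2,.036),'L/R at top',atz(f,s[0],s[1]+s[3]/2,.036),atz(f,s[0]+s[2],s[1]+s[3]/2,.036),atz(f,ce[0],s[1]+s[3],.036))
E
```

```text
green x 0.5720 y -0.3720 yaw 0.00 roll -2.75 cost 0.379
   top mid [ 0.572  -0.3663  0.1319]
0.0
red x 0.5543 y -0.2264 yaw 0.00 roll -2.83 cost 0.811
   top mid [ 0.5543 -0.2205  0.1199]
blue x 0.5586 y -0.1743 yaw 0.00 roll -2.71 cost 0.697
   top mid [ 0.5586 -0.1686  0.1199]
0.008
red x 0.5505 y -0.2267 yaw 0.00 roll -2.81 cost 0.758
   top mid [ 0.5505 -0.2208  0.1279]
blue x 0.5565 y -0.1741 yaw -0.00 roll -2.62 cost 0.721
   top mid [ 0.5565 -0.1687  0.1279]
K1 blue clip top centre [ 0.4657 -0.4063  0.036 ] L/R at top [ 0.4656 -0.4265  0.036 ] [ 0.4658 -0.3861  0.036 ] [ 0.4761 -0.405   0.036 ]
K2 blue clip top centre [ 0.4677 -0.4116  0.036 ] L/R at top [ 0.4677 -0.4267  0.036 ] [ 0.4678 -0.3964  0.036 ] [ 0.4764 -0.4114  0.036 ]
K2 red clip top centre [ 0.4639 -0.3232  0.036 ] L/R at top [ 0.4638 -0.3375  0.036 ] [ 0.464  -0.3089  0.036 ] [ 0.4734 -0.3244  0.036 ]
```

```bash
python3 - <<'E'
from h import *
a=cv2.imread('pics/K1.png')[175:315,235:325];b=cv2.imread('pics/K2.png')[175:315,225:330]
o=np.hstack([cv2.resize(k,None,fx=4,fy=4,interpolation=cv2.INTER_CUBIC) for k in(a,b)]);cv2.imwrite('pics/comp6.png',o);print(o.shape)
E
```

```text
(560, 780, 3)
```

View pics/comp6.png

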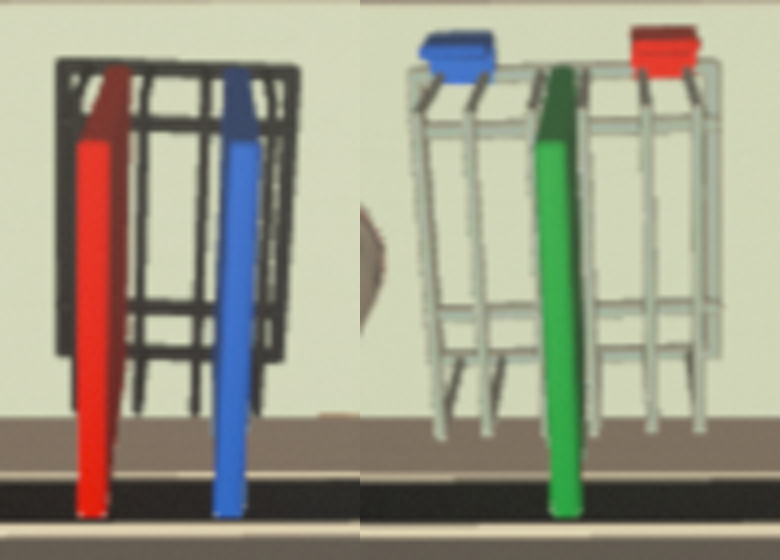

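```bash
python3 - <<'E'
from h import *
a=lambda u,v:('K1',235+(u-.0)/4,175+v/4)
b=lambda u,v:('K2',225+(u-360)/4,175+v/4)
def line(n,f,p,q,z):
    P,Q=atz(*f(*p),z),atz(*f(*q),z);d=Q-P;print(n,z,P,Q,'mid',((P+Q)/2).round(4),'len %.4f yaw %.2f'%(np.linalg.norm(d),np.degrees(np.arctan2(d[1],d[0]))))
for z in(.12,.124,.128):
    line('red',a,(93.5,141),(92,516),z);line('blue',a,(244,141),(229.5,516),z)
line('green',b,(551.5,141),(565.5,516),.132)
for n,u0,u1 in(('bL',426.5,440),('bR',470,487.5),('gL',538,546),('gR',586,594),('rL',644.5,652),('rR',697.5,699)):line('wire '+n,b,(u0,140),(u1,425),.0745)
print(atz(*b(560,300),.132)-atz(*b(528,300),.132))
# board feet (near bottom front corners)
print('red front bottom',atz(*a(117,68),.005),'blue',atz(*a(236,68),.005),'green',atz(*b(562,68),.012))
print('rack front/back rails',atz(*b(560,128),.012),atz(*b(560,310),.012),atz(*b(560,355),.012))
E
```

```text
red 0.12 [ 0.4775 -0.2184  0.12  ] [ 0.63   -0.2238  0.12  ] mid [ 0.5538 -0.2211  0.12  ] len 0.1526 yaw -2.03
blue 0.12 [ 0.4778 -0.1651  0.12  ] [ 0.6303 -0.1702  0.12  ] mid [ 0.554  -0.1676  0.12  ] len 0.1526 yaw -1.92
red 0.124 [ 0.4764 -0.218   0.124 ] [ 0.6273 -0.2234  0.124 ] mid [ 0.5518 -0.2207  0.124 ] len 0.1510 yaw -2.05
blue 0.124 [ 0.4766 -0.1652  0.124 ] [ 0.6276 -0.1703  0.124 ] mid [ 0.5521 -0.1678  0.124 ] len 0.1511 yaw -1.93
red 0.128 [ 0.4752 -0.2176  0.128 ] [ 0.6246 -0.2229  0.128 ] mid [ 0.5499 -0.2202  0.128 ] len 0.1495 yaw -2.03
blue 0.128 [ 0.4755 -0.1654  0.128 ] [ 0.6249 -0.1703  0.128 ] mid [ 0.5502 -0.1678  0.128 ] len 0.1495 yaw -1.88
green 0.132 [ 0.4735 -0.3672  0.132 ] [ 0.6216 -0.3646  0.132 ] mid [ 0.5476 -0.3659  0.132 ] len 0.1481 yaw 1.01
wire bL 0.0745 [ 0.4898 -0.4194  0.0745] [ 0.6159 -0.4197  0.0745] mid [ 0.5529 -0.4196  0.0745] len 0.1261 yaw -0.14
wire bR 0.0745 [ 0.4898 -0.4022  0.0745] [ 0.616  -0.3995  0.0745] mid [ 0.5529 -0.4009  0.0745] len 0.1262 yaw 1.23
wire gL 0.0745 [ 0.49   -0.3754  0.0745] [ 0.6162 -0.3747  0.0745] mid [ 0.5531 -0.375   0.0745] len 0.1262 yaw 0.32
wire gR 0.0745 [ 0.4901 -0.3564  0.0745] [ 0.6163 -0.3543  0.0745] mid [ 0.5532 -0.3554  0.0745] len 0.1262 yaw 0.95
wire rL 0.0745 [ 0.4902 -0.3333  0.0745] [ 0.6164 -0.3297  0.0745] mid [ 0.5533 -0.3315  0.0745] len 0.1263 yaw 1.63
wire rR 0.0745 [ 0.4903 -0.3124  0.0745] [ 0.6165 -0.3097  0.0745] mid [ 0.5534 -0.311   0.0745] len 0.1262 yaw 1.23
[0.0001 0.0115 0.    ]
red front bottom [ 0.4773 -0.2183  0.005 ] blue [ 0.4776 -0.165   0.005 ] green [ 0.4752 -0.3679  0.012 ]
rack front/back rails [ 0.5028 -0.3692  0.012 ] [ 0.5917 -0.3707  0.012 ] [ 0.615 -0.371  0.012]
```

```bash
python3 - <<'E'
from h import *
p,y=here();plan(p,y,(.551,-.2205,.20,178),(.551,-.2205,.098,178))
E
```

```text
43.12 [ 0.4291 -0.3481  0.3609] yaw 179.7 tilt [ 0.0006 -0.0007] w 0.085 F [-0.16  0.61 -0.58] g 0.0
[-0.2425, 0.2566, 0.3218, 0, 0, np.float64(0.0142)]
[-0.2425, 0.2566, 0.5258, 0, 0, np.float64(0.0142)]
```

>>> arm_command:
  commands: [0.15, -0.2425, 0.2566, 0.2, 0, 0, 0.014, 0.15, -0.2425, 0.2566, 0.2, 0, 0, 0.014, 0.15, -0.2425, 0.2566, 0.2, 0, 0, 0.014, 0.15, -0.2425, 0.2566, 0.2, 0, 0, 0.014, 0.15, -0.2425, 0.2566, 0.28, 0, 0, 0.014, 0.15, -0.2425, 0.2566, 0.32, 0, 0, 0.014, 0.15, -0.2425, 0.2566, 0.32, 0, 0, 0.014, 0.15, -0.2425, 0.2566, 0.32, 0, 0, 0.014, 0.15, -0.2425, 0.2566, 0.32, 0, 0, 0.014, 0.15, -0.2425, 0.2566, 0.32, 0, 0, 0.014]

```text
time_s: 43.95
position: [0.5514, -0.223, 0.2034]
tool_rot: [[-0.999, 0.037, 0.004], [0.037, 0.999, -0.003], [-0.004, -0.003, -1.0]]
ft_force: [0.6, 1.2, 0.4]
grip_width: 0.0361
gripper_force: 0.0
```

```bash
python3 - <<'E'
from h import *
p,y=here();plan(p,y,(.551,-.2205,.098,178))
E
```

```text
43.95 [ 0.5514 -0.223   0.2034] yaw 177.89 tilt [ 0.0041 -0.0029] w 0.0361 F [0.64 1.15 0.45] g 0.0
[0.001, 0.0049, 0.2107, 0, 0, np.float64(-0.0009)]
```

>>> arm_command:
  commands: [0.15, 0, 0, 0.05, 0, 0, 0, 0.15, 0, 0, 0.1, 0, 0, 0, 0.15, 0, 0, 0.15, 0, 0, 0, 0.15, 0, 0, 0.19, 0, 0, 0, 0.15, 0, 0, 0.206, 0, 0, 0, 0.15, 0, 0, 0.206, 0, 0, 0, 0.4, 0, 0, 0.206, 0, 0, 0, 0.6, 0, 0, 0.206, 0, 0, 0, 1, 0, 0, 0.206, 0, 0, 0, 1, 0, 0, 0.206, 0, 0, 0, 1, 0, 0, 0.206, 0, 0, 0, 1, 0, 0, 0.206, 0, 0, 0]
  newtons: 60

```text
time_s: 44.95
position: [0.5518, -0.2218, 0.0994]
tool_rot: [[-0.999, 0.036, 0.003], [0.036, 0.999, -0.001], [-0.003, -0.001, -1.0]]
ft_force: [-0.2, 2.0, 6.4]
grip_width: 0.0106
gripper_force: 59.8
```

```bash
python3 - <<'E'
from h import *
p,y=here();plan(p,y,(.551,-.2205,.21,178),(.550,-.3213,.22,180.9))
E
```

```text
44.95 [ 0.5518 -0.2218  0.0994] yaw 177.95 tilt [ 0.0031 -0.0014] w 0.0106 F [-0.15  1.96  6.44] g 59.845848083496094
[0.0017, 0.0026, -0.2212, 0, 0, np.float64(-0.0004)]
[-0.0036, -0.199, -0.2412, 0, 0, np.float64(-0.0246)]
```

>>> arm_command:
  commands: [1, 0, 0, -0.06, 0, 0, 0, 1, 0, 0, -0.12, 0, 0, 0, 1, 0, 0, -0.18, 0, 0, 0, 1, 0, 0, -0.22, 0, 0, 0, 1, 0, -0.05, -0.24, 0, 0, -0.01, 1, 0, -0.1, -0.24, 0, 0, -0.02, 1, -0.003, -0.15, -0.24, 0, 0, -0.0246, 1, -0.003, -0.18, -0.24, 0, 0, -0.0246, 1, -0.003, -0.199, -0.24, 0, 0, -0.0246, 1, -0.003, -0.199, -0.24, 0, 0, -0.0246, 1, -0.003, -0.199, -0.24, 0, 0, -0.0246, 1, -0.003, -0.199, -0.24, 0, 0, -0.0246]
  newtons: 80

```text
time_s: 45.95
position: [0.549, -0.3199, 0.2175]
tool_rot: [[-1.0, -0.016, -0.0], [-0.016, 1.0, 0.001], [0.0, 0.001, -1.0]]
ft_force: [0.0, 0.3, -1.6]
grip_width: 0.01
gripper_force: 81.2
```

>>> arm_command:
  commands: [1, 0, 0, 0, 0, 0, 0, 1, 0, 0, 0, 0, 0, 0, 1, 0, 0, 0, 0, 0, 0]

```text
time_s: 46.2
position: [0.549, -0.3205, 0.2175]
tool_rot: [[-1.0, -0.016, 0.0], [-0.016, 1.0, -0.0], [-0.0, -0.0, -1.0]]
ft_force: [-0.1, 0.2, -1.9]
grip_width: 0.0098
gripper_force: 81.2
```

```bash
python3 - <<'E'
from b import *
p,y=here();snap('wrist','M');p,y=here()
print(big(mask('M','red'))[1][:3])
m=big(mask('M','red'))[0]; img=cv2.imread('pics/M.png')
for v in range(0,420,20):
    c=np.where(m[v])[0]
    if len(c): print(v,c.min(),c.max(),img[v,c.min()+1:c.max():3,2])
E
```

```text
46.2 [ 0.549  -0.3205  0.2175] yaw -179.06 tilt [ 0.0001 -0.    ] w 0.0098 F [-0.09  0.16 -1.9 ] g 81.23522400856018
46.25 [ 0.549  -0.3206  0.2175] yaw -179.07 tilt [ 0.0001 -0.    ] w 0.0102 F [ 0.08 -0.27 -2.19] g 81.23509526252747
[([273, 103, 27, 247, 6048], [286.1, 220.8]), ([0, 190, 28, 74, 1437], [10.7, 228.3]), ([70, 186, 1, 1, 1], [70.0, 186.0])]
120 273 299 [217 233 237 237 237 236 236 228 201]
140 273 299 [214 232 237 237 236 237 236 226 196]
160 274 299 [224 235 237 237 237 236 235 218]
180 274 299 [223 234 237 237 237 236 234 216]
200 274 298 [221 233 237 237 236 236 234 214]
220 274 298 [217 233 236 236 236 236 233 211]
240 274 298 [213 232 236 236 235 235 232 208]
260 275 297 [190 235 236 235 235 234 223]
280 275 297 [180 234 235 235 235 233 220]
300 275 297 [177 233 236 234 234 233 218]
320 275 297 [215 233 235 234 234 232 217]
340 276 296 [224 234 234 234 234 230 205]
```

>>> arm_command:
  commands: [1, 0, -0.0028, 0.02, 0, 0, 0, 1, 0, -0.0028, 0.05, 0, 0, 0, 1, 0, -0.0028, 0.075, 0, 0, 0, 1, 0, -0.0028, 0.08, 0, 0, 0, 1, 0, -0.0028, 0.09, 0, 0, 0, 1, 0, -0.0028, 0.1, 0, 0, 0, 1, 0, -0.0028, 0.11, 0, 0, 0, 1, 0, -0.0028, 0.115, 0, 0, 0, 1, 0, -0.0028, 0.115, 0, 0, 0, 1, 0, -0.0028, 0.115, 0, 0, 0]

```text
time_s: 47.08
position: [0.549, -0.3225, 0.16]
tool_rot: [[-1.0, -0.016, 0.0], [-0.016, 1.0, -0.0], [-0.0, -0.0, -1.0]]
ft_force: [0.2, 0.5, -2.5]
grip_width: 0.0101
gripper_force: 81.2
```

```bash
python3 - <<'E'
from h import *
here()
E
```

```text
47.08 [ 0.549  -0.3225  0.16  ] yaw -179.1 tilt [ 0.0002 -0.0002] w 0.0101 F [ 0.22  0.54 -2.46] g 81.17199182510376
```

>>> arm_command:
  commands: [1, 0, 0, 0.02, 0, 0, 0, 1, 0, 0, 0.04, 0, 0, 0, 1, 0, 0, 0.06, 0, 0, 0, 1, 0, 0, 0.08, 0, 0, 0, 1, 0, 0, 0.094, 0, 0, 0, 1, 0, 0, 0.1, 0, 0, 0, 1, 0, 0, 0.1, 0, 0, 0]

```text
time_s: 47.67
position: [0.5486, -0.3223, 0.1088]
tool_rot: [[-1.0, -0.016, -0.001], [-0.016, 1.0, 0.001], [0.001, 0.001, -1.0]]
ft_force: [-0.8, 0.1, -2.1]
grip_width: 0.0098
gripper_force: 81.2
```

>>> arm_command:
  commands: [1, 0, 0, 0.004, 0, 0, 0, 1, 0, 0, 0.007, 0, 0, 0, 1, 0, 0, 0.01, 0, 0, 0, 1, 0, 0, 0.01, 0, 0, 0, 1, 0, 0, 0.01, 0, 0, 0]

```text
time_s: 48.08
position: [0.549, -0.3225, 0.1049]
tool_rot: [[-1.0, -0.016, 0.0], [-0.016, 1.0, -0.0], [-0.0, -0.0, -1.0]]
ft_force: [0.2, 2.9, -2.3]
grip_width: 0.0104
gripper_force: 81.3
```

>>> arm_command:
  commands: [1, 0, 0, 0.002, 0, 0, 0, 1, 0, 0, 0.004, 0, 0, 0, 1, 0, 0, 0.004, 0, 0, 0, 1, 0, 0, 0.004, 0, 0, 0]

```text
time_s: 48.42
position: [0.549, -0.3225, 0.1028]
tool_rot: [[-1.0, -0.016, 0.0], [-0.016, 1.0, 0.0], [-0.0, 0.0, -1.0]]
ft_force: [0.9, 2.1, -2.7]
grip_width: 0.0096
gripper_force: 81.3
```

>>> arm_command:
  commands: [1, 0, 0, 0.003, 0, 0, 0, 1, 0, 0, 0.003, 0, 0, 0, 0.7, 0, 0, 0.003, 0, 0, 0, 0.5, 0, 0, 0.003, 0, 0, 0, 0.3, 0, 0, 0.003, 0, 0, 0, 0.2, 0, 0, 0.003, 0, 0, 0, 0.2, 0, 0, 0.003, 0, 0, 0, 0.2, 0, 0, -0.05, 0, 0, 0, 0.2, 0, 0, -0.12, 0, 0, 0, 0.2, 0, 0, -0.19, 0, 0, 0, 0.2, 0, 0, -0.2, 0, 0, 0, 0.2, 0, 0, -0.2, 0, 0, 0]

```text
time_s: 49.42
position: [0.5497, -0.3231, 0.2057]
tool_rot: [[-1.0, -0.016, 0.004], [-0.016, 1.0, -0.004], [-0.004, -0.004, -1.0]]
ft_force: [-0.3, -0.2, -1.0]
grip_width: 0.0341
gripper_force: 0.0
```

```bash
python3 - <<'E'
from h import *
p,y=here();y%=360;plan(p,y,(.43,-.32,.361,180),(.551,-.168,.20,178))
E
```

```text
49.42 [ 0.5497 -0.3231  0.2057] yaw -179.1 tilt [ 0.0043 -0.0039] w 0.0341 F [-0.26 -0.21 -1.03] g 0.0
[0.2392, 0.01, -0.3106, 0, 0, np.float64(0.0075)]
[-0.0076, 0.3102, 0.0114, 0, 0, np.float64(0.0242)]
```

>>> arm_command:
  commands: [-1, 0.239, 0.15, -0.31, 0, 0, 0.0075, -1, 0.239, 0.15, -0.31, 0, 0, 0.0075, -1, 0.239, 0.15, -0.31, 0, 0, 0.0075, -1, 0.239, 0.15, -0.31, 0, 0, 0.0075, -1, 0.239, 0.15, -0.31, 0, 0, 0.0075, -1, 0.239, 0.15, -0.31, 0, 0, 0.0075, -1, 0.239, 0.15, -0.31, 0, 0, 0.0075, -1, 0.239, 0.15, -0.31, 0, 0, 0.0075, -1, 0.239, 0.15, -0.31, 0, 0, 0.0075, -1, 0.239, 0.15, -0.31, 0, 0, 0.0075]

```text
time_s: 50.25
position: [0.4286, -0.2496, 0.3559]
tool_rot: [[-1.0, -0.0, -0.003], [-0.0, 1.0, 0.003], [0.003, 0.003, -1.0]]
ft_force: [0.9, -0.7, -0.0]
grip_width: 0.0856
gripper_force: 0.0
```

```bash
cat >> b.py <<'E'
def topface(f,c,k,z):
    hsv=cv2.cvtColor(cv2.imread(f'pics/{f}.png'),cv2.COLOR_BGR2HSV);m=big(mask(f,c),k)[0].astype(bool)&(hsv[...,2]>{'red':190,'green':140,'blue':170}[c])
    m,_=big(m.astype(np.uint8));r=np.where(m.any(1))[0];r0,r1=r[0],r[-1]
    C=lambda v:np.mean([[np.where(m[i])[0].min(),np.where(m[i])[0].max()] for i in v]);e=8
    a=r0+e;b=r1-e;P=atz(f,C(range(a-3,a+4)),a,z);Q=atz(f,C(range(b-3,b+4)),b,z);A=atz(f,C([a]),r0-.5,z);B=atz(f,C([b]),r1+.5,z);d=Q-P
    print(f,c,'rows',r0,r1,'x',A[0],B[0],'mid x',round((A[0]+B[0])/2,4),'y',P[1],Q[1],'ymid',round((P[1]+Q[1])/2,4),'yaw',round(np.degrees(np.arctan2(d[1],d[0])),2))
E
python3 - <<'E'
from b import *
here();snap('wrist','N');p,y=here()
for c in('red','blue','green'):print(c,big(mask('N',c))[1][:3])
topface('K1','red',1,.126);topface('K1','blue',0,.126);topface('K2','green',0,.132)
topface('N','red',0,.132);topface('N','green',0,.132);topface('N','blue',0,.126)
plan(p,y,(.551,-.168,.20,178))
E
```

```text
50.25 [ 0.4286 -0.2496  0.3559] yaw -180.0 tilt [-0.0027  0.0026] w 0.0856 F [ 0.86 -0.75 -0.05] g 0.0
50.3 [ 0.4286 -0.2497  0.3562] yaw -180.0 tilt [-0.0023  0.0022] w 0.0856 F [ 0.52 -0.13 -0.15] g 0.0
red [([17, 248, 61, 52, 2385], [47.3, 274.1]), ([229, 184, 24, 122, 1536], [239.0, 243.0]), ([522, 316, 33, 13, 229], [537.7, 322.0])]
blue [([327, 199, 24, 109, 1629], [338.0, 252.1]), ([180, 186, 22, 11, 173], [192.0, 190.4])]
green [([196, 195, 31, 113, 1968], [210.8, 251.3])]
K1 red rows 210 303 x 0.4747 0.6251 mid x 0.5499 y -0.2187 -0.2236 ymid -0.2212 yaw -2.28
K1 blue rows 211 303 x 0.4764 0.6254 mid x 0.5509 y -0.1663 -0.1716 ymid -0.169 yaw -2.5
K2 green rows 211 303 x 0.4738 0.6207 mid x 0.5472 y -0.3687 -0.3657 ymid -0.3672 yaw 1.43
N red rows 253 299 x 0.5324 0.6081 mid x 0.5702 y -0.601 -0.6 ymid -0.6005 yaw 1.19
N green rows 213 306 x 0.4738 0.6205 mid x 0.5472 y -0.3676 -0.3652 ymid -0.3664 yaw 1.14
N blue rows 214 306 x 0.4773 0.6251 mid x 0.5512 y -0.1653 -0.1702 ymid -0.1678 yaw -2.32
[-0.2448, 0.1633, 0.3123, 0, 0, np.float64(-2.9833)]
```

```bash
python3 - <<'E'
from b import *
topface('N','red',1,.132)
p,y=here();plan(p,180,(.551,-.168,.20,178))
E
```

```text
N red rows 211 305 x 0.471 0.6189 mid x 0.545 y -0.3224 -0.3208 ymid -0.3216 yaw 0.76
50.3 [ 0.4286 -0.2497  0.3562] yaw -180.0 tilt [-0.0023  0.0022] w 0.0856 F [ 0.52 -0.13 -0.15] g 0.0
[-0.2448, 0.1633, 0.3123, 0, 0, 0.0167]
```

>>> arm_command:
  commands: [0.15, -0.2448, 0.1625, 0.15, 0, 0, 0.0167, 0.15, -0.2448, 0.1625, 0.15, 0, 0, 0.0167, 0.15, -0.2448, 0.1625, 0.15, 0, 0, 0.0167, 0.15, -0.2448, 0.1625, 0.22, 0, 0, 0.0167, 0.15, -0.2448, 0.1625, 0.31, 0, 0, 0.0167, 0.15, -0.2448, 0.1625, 0.31, 0, 0, 0.0167, 0.15, -0.2448, 0.1625, 0.31, 0, 0, 0.0167, 0.15, -0.2448, 0.1625, 0.31, 0, 0, 0.0167, 0.15, -0.2448, 0.1625, 0.31, 0, 0, 0.0167, 0.15, -0.2448, 0.1625, 0.31, 0, 0, 0.0167]

```text
time_s: 51.13
position: [0.5512, -0.169, 0.2049]
tool_rot: [[-0.999, 0.036, 0.003], [0.036, 0.999, -0.002], [-0.003, -0.002, -1.0]]
ft_force: [-0.2, -0.7, -0.6]
grip_width: 0.0362
gripper_force: 0.0
```

```bash
python3 - <<'E'
from h import *
p,y=here();plan(p,y,(.551,-.1685,.098,178))
E
```

```text
51.13 [ 0.5512 -0.169   0.2049] yaw 177.96 tilt [ 0.0032 -0.0018] w 0.0362 F [-0.15 -0.66 -0.65] g 0.0
[0.0004, 0.0009, 0.2138, 0, 0, np.float64(-0.0003)]
```

>>> arm_command:
  commands: [0.15, 0, 0, 0.05, 0, 0, 0, 0.15, 0, 0, 0.1, 0, 0, 0, 0.15, 0, 0, 0.15, 0, 0, 0, 0.15, 0, 0, 0.19, 0, 0, 0, 0.15, 0, 0, 0.21, 0, 0, 0, 0.15, 0, 0, 0.21, 0, 0, 0, 0.4, 0, 0, 0.21, 0, 0, 0, 0.6, 0, 0, 0.21, 0, 0, 0, 1, 0, 0, 0.21, 0, 0, 0, 1, 0, 0, 0.21, 0, 0, 0, 1, 0, 0, 0.21, 0, 0, 0, 1, 0, 0, 0.21, 0, 0, 0]
  newtons: 60

```text
time_s: 52.13
position: [0.5515, -0.1686, 0.0997]
tool_rot: [[-0.999, 0.035, 0.003], [0.035, 0.999, -0.002], [-0.003, -0.002, -1.0]]
ft_force: [-1.4, 0.5, 6.5]
grip_width: 0.0106
gripper_force: 60.4
```

```bash
python3 - <<'E'
from h import *
p,y=here();plan(p,y,(.551,-.1685,.26,178),(.5505,-.4125,.26,180.9))
E
```

```text
52.13 [ 0.5515 -0.1686  0.0997] yaw 177.99 tilt [ 0.0032 -0.0017] w 0.0106 F [-1.42  0.52  6.53] g 60.424500703811646
[0.001, 0.0001, -0.3205, 0, 0, np.float64(-0.0)]
[-0.0151, -0.4876, -0.3205, 0, 0, np.float64(-0.0242)]
```

>>> arm_command:
  commands: [1, 0, 0, -0.07, 0, 0, 0, 1, 0, 0, -0.15, 0, 0, 0, 1, 0, 0, -0.23, 0, 0, 0, 1, 0, 0, -0.3, 0, 0, 0, 1, 0, -0.04, -0.32, 0, 0, 0, 1, 0, -0.12, -0.32, 0, 0, -0.005, 1, -0.005, -0.2, -0.32, 0, 0, -0.01, 1, -0.007, -0.27, -0.32, 0, 0, -0.015, 1, -0.01, -0.34, -0.32, 0, 0, -0.02, 1, -0.012, -0.41, -0.32, 0, 0, -0.024, 1, -0.015, -0.46, -0.32, 0, 0, -0.024, 1, -0.015, -0.4876, -0.32, 0, 0, -0.024]
  newtons: 80

```text
time_s: 53.13
position: [0.5488, -0.4152, 0.2573]
tool_rot: [[-1.0, -0.013, -0.001], [-0.013, 1.0, -0.0], [0.001, -0.0, -1.0]]
ft_force: [0.1, -0.5, -2.2]
grip_width: 0.0101
gripper_force: 81.4
```

>>> arm_command:
  commands: [1, 0, 0, 0, 0, 0, 0, 1, 0, 0, 0, 0, 0, 0, 1, 0, 0, 0, 0, 0, 0, 1, 0, 0, 0, 0, 0, 0]

```text
time_s: 53.47
position: [0.5499, -0.4109, 0.2584]
tool_rot: [[-1.0, -0.017, 0.0], [-0.017, 1.0, -0.0], [-0.0, -0.0, -1.0]]
ft_force: [0.1, 0.7, -0.9]
grip_width: 0.0099
gripper_force: 81.4
```

```bash
python3 - <<'E'
from h import *
p,y=here();y%=360;plan(p,y,(.5505,-.4125,.18,180.9))
E
```

```text
53.47 [ 0.5499 -0.4109  0.2584] yaw -179.05 tilt [ 0.0004 -0.0002] w 0.0099 F [ 0.06  0.7  -0.89] g 81.43524527549744
[-0.0011, -0.0032, 0.1569, 0, 0, np.float64(0.0004)]
```

>>> arm_command:
  commands: [1, 0, -0.003, 0.04, 0, 0, 0, 1, 0, -0.003, 0.09, 0, 0, 0, 1, 0, -0.003, 0.13, 0, 0, 0, 1, 0, -0.003, 0.156, 0, 0, 0, 1, 0, -0.003, 0.156, 0, 0, 0, 1, 0, -0.003, 0.156, 0, 0, 0, 1, 0, -0.003, 0.156, 0, 0, 0]

```text
time_s: 54.05
position: [0.5502, -0.4134, 0.1816]
tool_rot: [[-1.0, -0.016, 0.002], [-0.016, 1.0, -0.002], [-0.002, -0.002, -1.0]]
ft_force: [-0.1, -0.4, -1.3]
grip_width: 0.01
gripper_force: 81.3
```

```bash
python3 - <<'E'
from h import *
p,y=here();y%=360;plan(p,y,(.5505,-.4125,.16,180.9))
E
```

```text
54.05 [ 0.5502 -0.4134  0.1816] yaw -179.08 tilt [ 0.0018 -0.0018] w 0.01 F [-0.1  -0.41 -1.27] g 81.32200598716736
[-0.0006, 0.0019, 0.0431, 0, 0, np.float64(0.0001)]
```

>>> arm_command:
  commands: [1, 0, 0.002, 0, 0, 0, 0, 1, 0, 0.002, 0.01, 0, 0, 0, 1, 0, 0.002, 0.02, 0, 0, 0, 1, 0, 0.002, 0.03, 0, 0, 0, 1, 0, 0.002, 0.04, 0, 0, 0, 1, 0, 0.002, 0.043, 0, 0, 0, 1, 0, 0.002, 0.043, 0, 0, 0, 1, 0, 0.002, 0.043, 0, 0, 0]

```text
time_s: 54.72
position: [0.5495, -0.4124, 0.1581]
tool_rot: [[-1.0, -0.015, -0.001], [-0.015, 1.0, 0.001], [0.001, 0.001, -1.0]]
ft_force: [-0.3, 0.8, -2.0]
grip_width: 0.0102
gripper_force: 81.3
```

In the slot, no contact force. Lower, release and retreat to the viewing pose.

>>> arm_command:
  commands: [1, 0, 0, 0.02, 0, 0, 0, 1, 0, 0, 0.04, 0, 0, 0, 1, 0, 0, 0.06, 0, 0, 0, 1, 0, 0, 0.08, 0, 0, 0, 1, 0, 0, 0.095, 0, 0, 0, 1, 0, 0, 0.105, 0, 0, 0, 1, 0, 0, 0.11, 0, 0, 0, 1, 0, 0, 0.11, 0, 0, 0]

```text
time_s: 55.38
position: [0.5495, -0.4123, 0.1025]
tool_rot: [[-1.0, -0.015, -0.001], [-0.015, 1.0, 0.001], [0.001, 0.001, -1.0]]
ft_force: [0.1, 1.9, -3.9]
grip_width: 0.0099
gripper_force: 81.3
```

>>> arm_command:
  commands: [1, 0, 0, 0.003, 0, 0, 0, 1, 0, 0, 0.003, 0, 0, 0, 0.7, 0, 0, 0.003, 0, 0, 0, 0.5, 0, 0, 0.003, 0, 0, 0, 0.3, 0, 0, 0.003, 0, 0, 0, 0.2, 0, 0, 0.003, 0, 0, 0, 0.2, 0, 0, 0.003, 0, 0, 0, 0.2, 0, 0, -0.05, 0, 0, 0, 0.2, 0, 0, -0.12, 0, 0, 0, 0.2, 0, 0, -0.19, 0, 0, 0, 0.2, 0, 0, -0.2, 0, 0, 0, 0.2, 0, 0, -0.2, 0, 0, 0]

```text
time_s: 56.38
position: [0.5503, -0.4133, 0.2065]
tool_rot: [[-1.0, -0.015, 0.004], [-0.015, 1.0, -0.005], [-0.004, -0.005, -1.0]]
ft_force: [0.5, -0.4, -0.4]
grip_width: 0.0342
gripper_force: 0.0
```

>>> arm_command:
  commands: [-1, 0.239, 0.06, -0.31, 0, 0, 0.0075, -1, 0.239, 0.06, -0.31, 0, 0, 0.0075, -1, 0.239, 0.06, -0.31, 0, 0, 0.0075, -1, 0.239, 0.06, -0.31, 0, 0, 0.0075, -1, 0.239, 0.06, -0.31, 0, 0, 0.0075, -1, 0.239, 0.06, -0.31, 0, 0, 0.0075, -1, 0.239, 0.06, -0.31, 0, 0, 0.0075, -1, 0.239, 0.06, -0.31, 0, 0, 0.0075, -1, 0.239, 0.06, -0.31, 0, 0, 0.0075, -1, 0.239, 0.06, -0.31, 0, 0, 0.0075]

```text
time_s: 57.22
position: [0.4301, -0.3844, 0.3564]
tool_rot: [[-1.0, 0.0, -0.002], [0.0, 1.0, 0.003], [0.002, 0.003, -1.0]]
ft_force: [0.5, 0.4, -0.1]
grip_width: 0.0853
gripper_force: 0.0
```

```bash
python3 - <<'E'
from b import *
here();snap('wrist','P');here();snap('side','sP')
for c in('red','blue','green'):
    l=big(mask('P',c))[1][:3];print(c,l)
    for k in range(min(3,len(l))):
        if l[k][0][3]>85: topface('P',c,k,.132)
# ladles unchanged in side view since release?
a=cv2.imread('pics/sK.png')[170:250,255:312].astype(int);b=cv2.imread('pics/sP.png')[170:250,255:312].astype(int);print('hook diff',np.abs(a-b).mean().round(2),np.abs(a-b).max())
a=cv2.imread('pics/sJ.png')[170:250,255:330].astype(int);print('vs before L4',np.abs(a[:,:57]-b).mean().round(2))
s=cv2.cvtColor(cv2.imread('pics/sP.png'),cv2.COLOR_BGR2GRAY)
E
```

```text
57.22 [ 0.4301 -0.3844  0.3564] yaw 180.0 tilt [-0.002   0.0028] w 0.0853 F [ 0.49  0.39 -0.11] g 0.0
57.27 [ 0.4301 -0.3844  0.3567] yaw -179.99 tilt [-0.0016  0.0022] w 0.0855 F [-0.55 -0.15 -0.01] g 0.0
red [([111, 247, 56, 52, 1888], [135.9, 270.2]), ([313, 183, 22, 122, 1393], [326.6, 241.2]), ([29, 300, 4, 2, 6], [30.5, 300.5])]
P red rows 210 303 x 0.4716 0.6179 mid x 0.5448 y -0.3231 -0.3211 ymid -0.3221 yaw 0.96
blue [([262, 209, 12, 97, 790], [267.3, 257.1]), ([261, 186, 17, 10, 128], [269.2, 189.5])]
P blue rows 211 304 x 0.4728 0.6194 mid x 0.5461 y -0.4134 -0.4112 ymid -0.4123 yaw 1.05
green [([294, 210, 10, 96, 763], [298.1, 257.8])]
P green rows 211 305 x 0.4729 0.6212 mid x 0.547 y -0.3682 -0.3662 ymid -0.3672 yaw 0.94
hook diff 18.56 218
vs before L4 20.11
```

```bash
python3 - <<'E'
from h import *
p,y=here();plan(p,180,(.3866,.0111,.3541,179.63))
E
```

```text
57.32 [ 0.4301 -0.3844  0.3571] yaw -180.0 tilt [-0.0012  0.0017] w 0.0851 F [ 0.07 -0.41  0.08] g 0.0
[0.0869, 0.7909, 0.006, 0, 0, 0.0031]
```

>>> arm_command:
  commands: [-1, 0.087, 0.79, 0.006, 0, 0, 0.003, -1, 0.087, 0.79, 0.006, 0, 0, 0.003, -1, 0.087, 0.79, 0.006, 0, 0, 0.003, -1, 0.087, 0.79, 0.006, 0, 0, 0.003, -1, 0.087, 0.79, 0.006, 0, 0, 0.003, -1, 0.087, 0.79, 0.006, 0, 0, 0.003, -1, 0.087, 0.79, 0.006, 0, 0, 0.003, -1, 0.087, 0.79, 0.006, 0, 0, 0.003, -1, 0.087, 0.79, 0.006, 0, 0, 0.003, -1, 0.087, 0.79, 0.006, 0, 0, 0.003, -1, 0.087, 0.79, 0.006, 0, 0, 0.003, -1, 0.087, 0.79, 0.006, 0, 0, 0.003]

```text
time_s: 58.32
position: [0.3863, 0.0115, 0.3553]
tool_rot: [[-1.0, 0.004, 0.0], [0.004, 1.0, -0.0], [-0.0, -0.0, -1.0]]
ft_force: [-0.1, -0.3, 0.0]
grip_width: 0.0855
gripper_force: 0.0
```

>>> arm_command:
  commands: [-1, 0, 0, 0, 0, 0, 0, -1, 0, 0, 0, 0, 0, 0, -1, 0, 0, 0, 0, 0, 0, -1, 0, 0, 0, 0, 0, 0]

```text
time_s: 58.65
position: [0.3866, 0.0099, 0.3551]
tool_rot: [[-1.0, 0.008, -0.0], [0.008, 1.0, 0.0], [0.0, 0.0, -1.0]]
ft_force: [0.7, 0.4, 0.6]
grip_width: 0.0855
gripper_force: 0.0
```

```bash
python3 - <<'E'
from h import *
here();snap('wrist','Z1');here()
for n in range(4): snap('side','tmp')
snap('wrist','Z2')
a,b,c=[cv2.imread(f'pics/{k}.png') for k in('J','Z1','Z2')]
t=a[185:335,255:320];r=cv2.matchTemplate(b,t,cv2.TM_CCOEFF_NORMED);_,m,_,l=cv2.minMaxLoc(r);print('vs J',round(m,3),l[0]-255,l[1]-185)
print('moving?',np.abs(b[185:335,255:320].astype(int)-c[185:335,255:320]).mean().round(2))
g=cv2.cvtColor(b,cv2.COLOR_BGR2GRAY);print(g[240:330:2,279])
# bowl rims along the centre column
print(g[185:245:2,287])
E
```

```text
58.65 [0.3866 0.0099 0.3551] yaw 179.53 tilt [-0.0005  0.0001] w 0.0855 F [0.74 0.39 0.6 ] g 0.0
58.7 [0.3865 0.01   0.3552] yaw 179.54 tilt [-0.0003  0.    ] w 0.0854 F [-0.31 -0.28 -1.25] g 0.0
vs J 0.87 1 -1
moving? 7.36
[ 99  95  95  98  97 101  94  94  94  92 106 164 122  96  93  94  93  94
 110 124 163 111 103 103 103 150 118  92  94  99 101 106 109 116  95  93
 103 103 111 106 104 160  82  37  38]
[212 211 212 212 206 116 117 162 153 165 172 172 171 171 170 170 122 113
 166 166 169 168 171 168 169 167 165 107 106 148]
```

>>> arm_command:
  commands: [-1, 0, 0, 0, 0, 0, 0, -1, 0, 0, 0, 0, 0, 0, -1, 0, 0, 0, 0, 0, 0, -1, 0, 0, 0, 0, 0, 0, -1, 0, 0, 0, 0, 0, 0, -1, 0, 0, 0, 0, 0, 0, -1, 0, 0, 0, 0, 0, 0, -1, 0, 0, 0, 0, 0, 0, -1, 0, 0, 0, 0, 0, 0, -1, 0, 0, 0, 0, 0, 0, -1, 0, 0, 0, 0, 0, 0, -1, 0, 0, 0, 0, 0, 0]

```text
time_s: 59.95
position: [0.3863, 0.0106, 0.3553]
tool_rot: [[-1.0, 0.007, -0.0], [0.007, 1.0, 0.0], [0.0, 0.0, -1.0]]
ft_force: [-0.2, -0.1, -0.4]
grip_width: 0.0857
gripper_force: 0.0
```

>>> arm_command:
  commands: [-1, 0, 0, 0, 0, 0, 0, -1, 0, 0, 0, 0, 0, 0, -1, 0, 0, 0, 0, 0, 0, -1, 0, 0, 0, 0, 0, 0, -1, 0, 0, 0, 0, 0, 0, -1, 0, 0, 0, 0, 0, 0, -1, 0, 0, 0, 0, 0, 0, -1, 0, 0, 0, 0, 0, 0, -1, 0, 0, 0, 0, 0, 0, -1, 0, 0, 0, 0, 0, 0, -1, 0, 0, 0, 0, 0, 0, -1, 0, 0, 0, 0, 0, 0]

```text
time_s: 60.95
position: [0.3864, 0.0106, 0.3553]
tool_rot: [[-1.0, 0.007, 0.0], [0.007, 1.0, -0.0], [-0.0, -0.0, -1.0]]
ft_force: [0.5, 0.8, -0.2]
grip_width: 0.0852
gripper_force: 0.0
```

>>> arm_command:
  commands: [-1, 0, 0, 0, 0, 0, 0, -1, 0, 0, 0, 0, 0, 0, -1, 0, 0, 0, 0, 0, 0, -1, 0, 0, 0, 0, 0, 0, -1, 0, 0, 0, 0, 0, 0, -1, 0, 0, 0, 0, 0, 0, -1, 0, 0, 0, 0, 0, 0, -1, 0, 0, 0, 0, 0, 0, -1, 0, 0, 0, 0, 0, 0, -1, 0, 0, 0, 0, 0, 0, -1, 0, 0, 0, 0, 0, 0, -1, 0, 0, 0, 0, 0, 0]

```text
time_s: 61.95
position: [0.3864, 0.0106, 0.3553]
tool_rot: [[-1.0, 0.007, 0.0], [0.007, 1.0, -0.0], [-0.0, -0.0, -1.0]]
ft_force: [-0.3, -0.8, -0.1]
grip_width: 0.0855
gripper_force: 0.0
```

```bash
cat > fin.py <<'E'
from h import *
here();I=[]
for k in range(6):
    snap('wrist',f'Y{k}');I.append(cv2.cvtColor(cv2.imread(f'pics/Y{k}.png'),cv2.COLOR_BGR2GRAY).astype(int))
    snap('side','YS%d'%k)
print('frame diffs',[np.abs(I[k+1][185:335,255:320]-I[k][185:335,255:320]).mean().round(2) for k in range(5)])
for g in I[::5]:
    for c in(279,281,297):
        print(c,g[240:330:2,c])
S=[cv2.imread(f'pics/YS{k}.png').astype(int)[170:250,255:330] for k in(0,2,5)];print('side diffs',[np.abs(S[i+1]-S[i]).mean().round(2) for i in(0,1)])
E
python3 fin.py
```

```text
61.95 [0.3864 0.0106 0.3553] yaw 179.62 tilt [ 0. -0.] w 0.0855 F [-0.29 -0.83 -0.1 ] g 0.0
frame diffs [np.float64(7.28), np.float64(4.25), np.float64(5.1), np.float64(6.84), np.float64(6.72)]
279 [ 99  96  94  95  97 102  94  94  95  92 104 164 123 101  93  95  95  93
 105 125 163 100  92  92  91  92  94  91  90  91  90  91 108 114 145 101
 100 101 111 100 102 159  80  38  38]
281 [ 96  94  95  94  97 135 127  98  93  90 101 163 124 145 113  94  95 105
 108 128 164  97  91  90  92  92 105 102  89  89  90  89  99 121 160 114
 109 109 108 101  97 159 125  78  43]
297 [116 100  98  96 109  92  95 110 114 107 109 137 109 106 104 124 103 114
 143 149 160 166 165 187 196 175 164 156 128 114 102  93 107 124 161 113
 109 110 110 110 111 110 110 109 110]
279 [ 98  95  94  94  97 101  93  95  95  92 105 162 122  99  94  94  93  94
 104 124 163 105  97  96  95 121 150  93  92  94  93  95 101 117 111 122
 101 100 112 101 103 160  79  37  38]
281 [ 95  93  94  93  98 134 127  96  92  92 103 164 124 143 113  94  95  96
  94 128 164 103  96  95  95 134 138  92  90  91  91  92  95 102 130 158
 112 108 109 103  99 159 125  79  41]
297 [115  99  99  96 109  93  95 100 117 118 123 155 131 110 101 101 100 115
 142 150 161 167 167 191 202 202 201 201 199 179 159 105 105 132 163 114
 111 110 111 110 111 109 109 111 109]
side diffs [np.float64(5.28), np.float64(5.46)]
```

>>> arm_command:
  commands: [-1, 0, 0, 0, 0, 0, 0, -1, 0, 0, 0, 0, 0, 0, -1, 0, 0, 0, 0, 0, 0, -1, 0, 0, 0, 0, 0, 0, -1, 0, 0, 0, 0, 0, 0, -1, 0, 0, 0, 0, 0, 0, -1, 0, 0, 0, 0, 0, 0, -1, 0, 0, 0, 0, 0, 0, -1, 0, 0, 0, 0, 0, 0, -1, 0, 0, 0, 0, 0, 0, -1, 0, 0, 0, 0, 0, 0, -1, 0, 0, 0, 0, 0, 0]

```text
time_s: 63.55
position: [0.3864, 0.0106, 0.3553]
tool_rot: [[-1.0, 0.007, -0.0], [0.007, 1.0, -0.0], [0.0, -0.0, -1.0]]
ft_force: [-0.4, -0.1, -0.5]
grip_width: 0.0856
gripper_force: 0.0
```

>>> arm_command:
  commands: [-1, 0, 0, 0, 0, 0, 0, -1, 0, 0, 0, 0, 0, 0, -1, 0, 0, 0, 0, 0, 0, -1, 0, 0, 0, 0, 0, 0, -1, 0, 0, 0, 0, 0, 0, -1, 0, 0, 0, 0, 0, 0, -1, 0, 0, 0, 0, 0, 0, -1, 0, 0, 0, 0, 0, 0, -1, 0, 0, 0, 0, 0, 0, -1, 0, 0, 0, 0, 0, 0, -1, 0, 0, 0, 0, 0, 0, -1, 0, 0, 0, 0, 0, 0]

```text
time_s: 64.55
position: [0.3863, 0.0106, 0.3553]
tool_rot: [[-1.0, 0.007, -0.0], [0.007, 1.0, 0.0], [0.0, 0.0, -1.0]]
ft_force: [0.2, 0.1, -0.7]
grip_width: 0.085
gripper_force: 0.0
```

>>> arm_command:
  commands: [-1, 0, 0, 0, 0, 0, 0, -1, 0, 0, 0, 0, 0, 0, -1, 0, 0, 0, 0, 0, 0, -1, 0, 0, 0, 0, 0, 0, -1, 0, 0, 0, 0, 0, 0, -1, 0, 0, 0, 0, 0, 0, -1, 0, 0, 0, 0, 0, 0, -1, 0, 0, 0, 0, 0, 0, -1, 0, 0, 0, 0, 0, 0, -1, 0, 0, 0, 0, 0, 0, -1, 0, 0, 0, 0, 0, 0, -1, 0, 0, 0, 0, 0, 0]

```text
time_s: 65.55
position: [0.3864, 0.0106, 0.3553]
tool_rot: [[-1.0, 0.007, -0.0], [0.007, 1.0, 0.0], [0.0, 0.0, -1.0]]
ft_force: [0.9, -0.8, -0.3]
grip_width: 0.0851
gripper_force: 0.0
```

>>> arm_command:
  commands: [-1, 0, 0, 0, 0, 0, 0, -1, 0, 0, 0, 0, 0, 0, -1, 0, 0, 0, 0, 0, 0, -1, 0, 0, 0, 0, 0, 0, -1, 0, 0, 0, 0, 0, 0, -1, 0, 0, 0, 0, 0, 0, -1, 0, 0, 0, 0, 0, 0, -1, 0, 0, 0, 0, 0, 0, -1, 0, 0, 0, 0, 0, 0, -1, 0, 0, 0, 0, 0, 0, -1, 0, 0, 0, 0, 0, 0, -1, 0, 0, 0, 0, 0, 0]

```text
time_s: 66.55
position: [0.3864, 0.0106, 0.3553]
tool_rot: [[-1.0, 0.007, 0.0], [0.007, 1.0, -0.0], [-0.0, -0.0, -1.0]]
ft_force: [0.3, 0.3, 0.6]
grip_width: 0.0855
gripper_force: 0.0
```

>>> arm_command:
  commands: [-1, 0, 0, 0, 0, 0, 0, -1, 0, 0, 0, 0, 0, 0, -1, 0, 0, 0, 0, 0, 0, -1, 0, 0, 0, 0, 0, 0, -1, 0, 0, 0, 0, 0, 0, -1, 0, 0, 0, 0, 0, 0, -1, 0, 0, 0, 0, 0, 0, -1, 0, 0, 0, 0, 0, 0, -1, 0, 0, 0, 0, 0, 0, -1, 0, 0, 0, 0, 0, 0, -1, 0, 0, 0, 0, 0, 0, -1, 0, 0, 0, 0, 0, 0]

```text
time_s: 67.55
position: [0.3864, 0.0106, 0.3553]
tool_rot: [[-1.0, 0.007, -0.0], [0.007, 1.0, 0.0], [0.0, 0.0, -1.0]]
ft_force: [-0.6, 0.5, -0.9]
grip_width: 0.0851
gripper_force: 0.0
```

>>> arm_command:
  commands: [-1, 0, 0, 0, 0, 0, 0, -1, 0, 0, 0, 0, 0, 0, -1, 0, 0, 0, 0, 0, 0, -1, 0, 0, 0, 0, 0, 0, -1, 0, 0, 0, 0, 0, 0, -1, 0, 0, 0, 0, 0, 0, -1, 0, 0, 0, 0, 0, 0, -1, 0, 0, 0, 0, 0, 0, -1, 0, 0, 0, 0, 0, 0, -1, 0, 0, 0, 0, 0, 0, -1, 0, 0, 0, 0, 0, 0, -1, 0, 0, 0, 0, 0, 0]

```text
time_s: 68.55
position: [0.3864, 0.0106, 0.3553]
tool_rot: [[-1.0, 0.007, -0.0], [0.007, 1.0, 0.0], [0.0, 0.0, -1.0]]
ft_force: [-0.2, 0.1, -0.0]
grip_width: 0.0853
gripper_force: 0.0
```

>>> arm_command:
  commands: [-1, 0, 0, 0, 0, 0, 0, -1, 0, 0, 0, 0, 0, 0, -1, 0, 0, 0, 0, 0, 0, -1, 0, 0, 0, 0, 0, 0, -1, 0, 0, 0, 0, 0, 0, -1, 0, 0, 0, 0, 0, 0, -1, 0, 0, 0, 0, 0, 0, -1, 0, 0, 0, 0, 0, 0, -1, 0, 0, 0, 0, 0, 0, -1, 0, 0, 0, 0, 0, 0, -1, 0, 0, 0, 0, 0, 0, -1, 0, 0, 0, 0, 0, 0]

```text
time_s: 69.55
position: [0.3864, 0.0106, 0.3553]
tool_rot: [[-1.0, 0.007, 0.0], [0.007, 1.0, 0.0], [-0.0, 0.0, -1.0]]
ft_force: [0.1, -0.2, 0.1]
grip_width: 0.0855
gripper_force: 0.0
```

>>> arm_command:
  commands: [-1, 0, 0, 0, 0, 0, 0, -1, 0, 0, 0, 0, 0, 0, -1, 0, 0, 0, 0, 0, 0, -1, 0, 0, 0, 0, 0, 0, -1, 0, 0, 0, 0, 0, 0, -1, 0, 0, 0, 0, 0, 0, -1, 0, 0, 0, 0, 0, 0, -1, 0, 0, 0, 0, 0, 0, -1, 0, 0, 0, 0, 0, 0, -1, 0, 0, 0, 0, 0, 0, -1, 0, 0, 0, 0, 0, 0, -1, 0, 0, 0, 0, 0, 0]

```text
time_s: 70.55
position: [0.3864, 0.0106, 0.3553]
tool_rot: [[-1.0, 0.007, -0.0], [0.007, 1.0, 0.0], [0.0, 0.0, -1.0]]
ft_force: [0.5, 0.3, -0.9]
grip_width: 0.0859
gripper_force: 0.0
```

```bash
python3 fin.py
```

```text
70.55 [0.3864 0.0106 0.3553] yaw 179.62 tilt [-0.  0.] w 0.0859 F [ 0.49  0.28 -0.86] g 0.0
frame diffs [np.float64(4.63), np.float64(5.54), np.float64(3.13), np.float64(4.21), np.float64(4.89)]
279 [ 99  95  94  95  98 101  95  95  94  95 105 163 121 101  95  94  94  93
 105 124 162 103  94  93  93  93  92  92  90  90  90  91  97 143 129 100
 100 101 110 101 103 159  79  37  35]
281 [ 95  94  95  95  98 136 128  97  91  91 102 164 123 144 113  95  96  98
 111 129 164  99  92  92  91  90  91  92  90  92  93  92  97 140 162 112
 109 108 108 102  96 159 125  79  42]
297 [115 100  98  97 110  95  95 101 117 116 121 142 109  97  95 102 106  95
  96 105 104  95  94  93  95  94 123 113 105  99  95  93  95  97 127 157
 113 110 109 111 110 110 110 109 110]
279 [ 99  95  94  96  97 101  95  94  96  93 103 162 122 100  95  94  93  93
 106 126 162 103  95  94  92  94  93  91  92  92  92  92 101 129 147 102
 101 102 110 101 105 158  78  39  38]
281 [ 95  95  95  95  98 134 128  98  91  91 102 163 124 145 111 126  99  95
 102 127 163  98  94  93  93  92  95  92  92  91  92  93  93 126 161 112
 109 109 109 102  97 158 126  78  42]
297 [117 101  99  97 108  94  96 101 117 116 121 141 111  97  98 108 108 114
 142 126 107  97  97  96  97  96 104  97  94  93  92  93  96  97 152 133
 110 110 110 111 111 109 108 110 109]
side diffs [np.float64(5.98), np.float64(5.94)]
```

```bash
python3 - <<'E'
from h import *
ch=' .:-=+*#%@'
def asc(f,r0,r1,c0,c1,sr=2,lo=80,hi=205):
    g=cv2.cvtColor(cv2.imread(f'pics/{f}.png'),cv2.COLOR_BGR2GRAY).astype(float)
    for r in range(r0,r1,sr):print(r,''.join(ch[int(np.clip((g[r,c]-lo)/(hi-lo)*9.99,0,9))] for c in range(c0,c1)))
print('J');asc('J',250,332,255,318)
print('Y0');asc('Y0',250,332,255,318);print('Y3');asc('Y3',270,332,255,318)
E
```

```text
J
250 @@%#**###+--:..==:.......:=++==+**+===:...:::::-==:-=++#####*#@
252 @@%#**###=:==...-=-......:=**++****===:...::::=+=::-=-+####**#@
254 @@%#**##*+.:-:...:-==:....----=*##*=-:.....:-+=-:::==-+*###**%@
256 @@%#**##*+:.-=-.....::.... ...=*##*=:.....-+=::::-==:-+*###**%@
258 @@%***##**=..:==......... ....=****=:.. ...:::::-==:-+#####**#@
260 @@%***##***=...-=-..::.........::::....:.:::.:-==-::=*#####**%@
262 @@%***##****-....-===++++++++++++********+-:-==::::=*######**%@
264 @@%#**###*##*+:....:-=++++====+****+=---====-::::-+########**%@
266 @@%#**###*####*=:....::.:-=++=+*##*==-....:::::-+*#########*#@@
268 @@%#**###*######*+-......-+++=+*##*=::.....::-+*###########*#@@
270 @@%#***###########**=:... ...:=*#**=.....:=+**#############*#@@
272 @@%****##**#########+:...  ...=*##*-.....=*###############**%@@
274 @@%****##*#########*+...  ...:+*##+-.....-*##############***%@@
276 @@%****#**#########*=..    ..:-+++=:..::-=*###############**#@@
278 @@%#***##*#########*=:.........::::::----=+##############***%@@
280 @@%#***#**#########*+********************++##############***%@@
282 @@%#*#
[... 5891 characters left out ...]
::::::::::::::::::::
312 ::::::::::::::::::::.   .::...=***+-   .:::::::::::::::::::::::
314 ::::::::::::::::::::.   .::. .=***+-   .:::::::::::::::::::::::
316 ::::::::::::::::::::.  .:::. .=***+-   .:::::::::::::::::::::::
318 ====+++++++**+--:::-:....:.  .=***+:....:::::::::::::::::::::::
320               :-=+*+--::........... ...::::::::::::::::::::::::
322                    -*********+++++====--:::::::::::::::::::::::
324                          .-++=====++***=:::::::::::::::::::::::
326                            :+*******+=--:::::::::::::::::::::::
328                             .:+***+-.::::::::::::::::::::::::::
330                              :=***+: .:::::::::::::::::::::::::
```

```bash
cat > sw.py <<'E'
from h import *
print(round(env.observe()['time_s'],2));o=[]
for k in range(12):
    g=cv2.cvtColor(optics.get_image('wrist')['image'],cv2.COLOR_RGB2GRAY)[286:300,258:316].astype(float)
    w=(g<125);o.append(round((w*np.arange(258,316)).sum()/max(w.sum(),1),1))
print('strap centroid col',o,'span',round(max(o)-min(o),1))
E
python3 sw.py
```

```text
71.15
strap centroid col [np.float64(288.8), np.float64(289.1), np.float64(289.1), np.float64(288.7), np.float64(287.8), np.float64(287.1), np.float64(286.1), np.float64(284.1), np.float64(282.7), np.float64(282.4), np.float64(283.3), np.float64(285.0)] span 6.7
```

>>> arm_command:
  commands: [-1, 0, 0, 0, 0, 0, 0, -1, 0, 0, 0, 0, 0, 0, -1, 0, 0, 0, 0, 0, 0, -1, 0, 0, 0, 0, 0, 0, -1, 0, 0, 0, 0, 0, 0, -1, 0, 0, 0, 0, 0, 0, -1, 0, 0, 0, 0, 0, 0, -1, 0, 0, 0, 0, 0, 0, -1, 0, 0, 0, 0, 0, 0, -1, 0, 0, 0, 0, 0, 0, -1, 0, 0, 0, 0, 0, 0, -1, 0, 0, 0, 0, 0, 0]

```text
time_s: 72.75
position: [0.3864, 0.0106, 0.3553]
tool_rot: [[-1.0, 0.007, 0.0], [0.007, 1.0, 0.0], [-0.0, 0.0, -1.0]]
ft_force: [-0.8, -0.2, 0.5]
grip_width: 0.085
gripper_force: 0.0
```

>>> arm_command:
  commands: [-1, 0, 0, 0, 0, 0, 0, -1, 0, 0, 0, 0, 0, 0, -1, 0, 0, 0, 0, 0, 0, -1, 0, 0, 0, 0, 0, 0, -1, 0, 0, 0, 0, 0, 0, -1, 0, 0, 0, 0, 0, 0, -1, 0, 0, 0, 0, 0, 0, -1, 0, 0, 0, 0, 0, 0, -1, 0, 0, 0, 0, 0, 0, -1, 0, 0, 0, 0, 0, 0, -1, 0, 0, 0, 0, 0, 0, -1, 0, 0, 0, 0, 0, 0]

```text
time_s: 73.75
position: [0.3864, 0.0106, 0.3553]
tool_rot: [[-1.0, 0.007, 0.0], [0.007, 1.0, 0.0], [-0.0, 0.0, -1.0]]
ft_force: [0.5, 0.2, 0.2]
grip_width: 0.0852
gripper_force: 0.0
```

>>> arm_command:
  commands: [-1, 0, 0, 0, 0, 0, 0, -1, 0, 0, 0, 0, 0, 0, -1, 0, 0, 0, 0, 0, 0, -1, 0, 0, 0, 0, 0, 0, -1, 0, 0, 0, 0, 0, 0, -1, 0, 0, 0, 0, 0, 0, -1, 0, 0, 0, 0, 0, 0, -1, 0, 0, 0, 0, 0, 0, -1, 0, 0, 0, 0, 0, 0, -1, 0, 0, 0, 0, 0, 0, -1, 0, 0, 0, 0, 0, 0, -1, 0, 0, 0, 0, 0, 0]

```text
time_s: 74.75
position: [0.3863, 0.0106, 0.3553]
tool_rot: [[-1.0, 0.007, -0.0], [0.007, 1.0, 0.0], [0.0, 0.0, -1.0]]
ft_force: [0.0, 0.0, 0.4]
grip_width: 0.0853
gripper_force: 0.0
```

>>> arm_command:
  commands: [-1, 0, 0, 0, 0, 0, 0, -1, 0, 0, 0, 0, 0, 0, -1, 0, 0, 0, 0, 0, 0, -1, 0, 0, 0, 0, 0, 0, -1, 0, 0, 0, 0, 0, 0, -1, 0, 0, 0, 0, 0, 0, -1, 0, 0, 0, 0, 0, 0, -1, 0, 0, 0, 0, 0, 0, -1, 0, 0, 0, 0, 0, 0, -1, 0, 0, 0, 0, 0, 0, -1, 0, 0, 0, 0, 0, 0, -1, 0, 0, 0, 0, 0, 0]

```text
time_s: 75.75
position: [0.3864, 0.0106, 0.3553]
tool_rot: [[-1.0, 0.007, -0.0], [0.007, 1.0, -0.0], [0.0, -0.0, -1.0]]
ft_force: [-0.8, 0.5, 0.3]
grip_width: 0.085
gripper_force: 0.0
```

>>> arm_command:
  commands: [-1, 0, 0, 0, 0, 0, 0, -1, 0, 0, 0, 0, 0, 0, -1, 0, 0, 0, 0, 0, 0, -1, 0, 0, 0, 0, 0, 0, -1, 0, 0, 0, 0, 0, 0, -1, 0, 0, 0, 0, 0, 0, -1, 0, 0, 0, 0, 0, 0, -1, 0, 0, 0, 0, 0, 0, -1, 0, 0, 0, 0, 0, 0, -1, 0, 0, 0, 0, 0, 0, -1, 0, 0, 0, 0, 0, 0, -1, 0, 0, 0, 0, 0, 0]

```text
time_s: 76.75
position: [0.3864, 0.0106, 0.3553]
tool_rot: [[-1.0, 0.007, 0.0], [0.007, 1.0, -0.0], [-0.0, -0.0, -1.0]]
ft_force: [0.3, 0.5, -0.3]
grip_width: 0.0851
gripper_force: 0.0
```

>>> arm_command:
  commands: [-1, 0, 0, 0, 0, 0, 0, -1, 0, 0, 0, 0, 0, 0, -1, 0, 0, 0, 0, 0, 0, -1, 0, 0, 0, 0, 0, 0, -1, 0, 0, 0, 0, 0, 0, -1, 0, 0, 0, 0, 0, 0, -1, 0, 0, 0, 0, 0, 0, -1, 0, 0, 0, 0, 0, 0, -1, 0, 0, 0, 0, 0, 0, -1, 0, 0, 0, 0, 0, 0, -1, 0, 0, 0, 0, 0, 0, -1, 0, 0, 0, 0, 0, 0]

```text
time_s: 77.75
position: [0.3864, 0.0106, 0.3553]
tool_rot: [[-1.0, 0.007, 0.0], [0.007, 1.0, 0.0], [-0.0, 0.0, -1.0]]
ft_force: [-1.5, 0.8, -0.1]
grip_width: 0.0857
gripper_force: 0.0
```

>>> arm_command:
  commands: [-1, 0, 0, 0, 0, 0, 0, -1, 0, 0, 0, 0, 0, 0, -1, 0, 0, 0, 0, 0, 0, -1, 0, 0, 0, 0, 0, 0, -1, 0, 0, 0, 0, 0, 0, -1, 0, 0, 0, 0, 0, 0, -1, 0, 0, 0, 0, 0, 0, -1, 0, 0, 0, 0, 0, 0, -1, 0, 0, 0, 0, 0, 0, -1, 0, 0, 0, 0, 0, 0, -1, 0, 0, 0, 0, 0, 0, -1, 0, 0, 0, 0, 0, 0]

```text
time_s: 78.75
position: [0.3864, 0.0106, 0.3553]
tool_rot: [[-1.0, 0.007, 0.0], [0.007, 1.0, 0.0], [-0.0, 0.0, -1.0]]
ft_force: [0.3, -0.0, -0.3]
grip_width: 0.0858
gripper_force: 0.0
```

>>> arm_command:
  commands: [-1, 0, 0, 0, 0, 0, 0, -1, 0, 0, 0, 0, 0, 0, -1, 0, 0, 0, 0, 0, 0, -1, 0, 0, 0, 0, 0, 0, -1, 0, 0, 0, 0, 0, 0, -1, 0, 0, 0, 0, 0, 0, -1, 0, 0, 0, 0, 0, 0, -1, 0, 0, 0, 0, 0, 0, -1, 0, 0, 0, 0, 0, 0, -1, 0, 0, 0, 0, 0, 0, -1, 0, 0, 0, 0, 0, 0, -1, 0, 0, 0, 0, 0, 0]

```text
time_s: 79.75
position: [0.3864, 0.0106, 0.3553]
tool_rot: [[-1.0, 0.007, -0.0], [0.007, 1.0, 0.0], [0.0, 0.0, -1.0]]
ft_force: [-0.4, 0.3, -0.7]
grip_width: 0.0853
gripper_force: 0.0
```

```bash
python3 sw.py
```

```text
79.75
strap centroid col [np.float64(286.8), np.float64(286.8), np.float64(286.8), np.float64(286.8), np.float64(286.9), np.float64(286.7), np.float64(286.9), np.float64(287.0), np.float64(287.2), np.float64(287.2), np.float64(287.2), np.float64(287.3)] span 0.6
```

>>> arm_command:
  commands: [-1, 0, 0, 0, 0, 0, 0, -1, 0, 0, 0, 0, 0, 0, -1, 0, 0, 0, 0, 0, 0, -1, 0, 0, 0, 0, 0, 0, -1, 0, 0, 0, 0, 0, 0, -1, 0, 0, 0, 0, 0, 0, -1, 0, 0, 0, 0, 0, 0, -1, 0, 0, 0, 0, 0, 0, -1, 0, 0, 0, 0, 0, 0, -1, 0, 0, 0, 0, 0, 0, -1, 0, 0, 0, 0, 0, 0, -1, 0, 0, 0, 0, 0, 0]

```text
time_s: 81.35
position: [0.3864, 0.0106, 0.3553]
tool_rot: [[-1.0, 0.007, 0.0], [0.007, 1.0, 0.0], [-0.0, 0.0, -1.0]]
ft_force: [-0.3, 0.2, 0.3]
grip_width: 0.0854
gripper_force: 0.0
```

>>> arm_command:
  commands: [-1, 0, 0, 0, 0, 0, 0, -1, 0, 0, 0, 0, 0, 0, -1, 0, 0, 0, 0, 0, 0, -1, 0, 0, 0, 0, 0, 0, -1, 0, 0, 0, 0, 0, 0, -1, 0, 0, 0, 0, 0, 0, -1, 0, 0, 0, 0, 0, 0, -1, 0, 0, 0, 0, 0, 0, -1, 0, 0, 0, 0, 0, 0, -1, 0, 0, 0, 0, 0, 0, -1, 0, 0, 0, 0, 0, 0, -1, 0, 0, 0, 0, 0, 0]

```text
time_s: 82.35
position: [0.3864, 0.0106, 0.3553]
tool_rot: [[-1.0, 0.007, -0.0], [0.007, 1.0, 0.0], [0.0, 0.0, -1.0]]
ft_force: [-0.4, -0.5, 0.0]
grip_width: 0.0856
gripper_force: 0.0
```

>>> arm_command:
  commands: [-1, 0, 0, 0, 0, 0, 0, -1, 0, 0, 0, 0, 0, 0, -1, 0, 0, 0, 0, 0, 0, -1, 0, 0, 0, 0, 0, 0, -1, 0, 0, 0, 0, 0, 0, -1, 0, 0, 0, 0, 0, 0, -1, 0, 0, 0, 0, 0, 0, -1, 0, 0, 0, 0, 0, 0, -1, 0, 0, 0, 0, 0, 0, -1, 0, 0, 0, 0, 0, 0, -1, 0, 0, 0, 0, 0, 0, -1, 0, 0, 0, 0, 0, 0]

```text
time_s: 83.35
position: [0.3864, 0.0106, 0.3553]
tool_rot: [[-1.0, 0.007, 0.0], [0.007, 1.0, 0.0], [-0.0, 0.0, -1.0]]
ft_force: [-0.1, -1.2, 0.9]
grip_width: 0.0855
gripper_force: 0.0
```

>>> arm_command:
  commands: [-1, 0, 0, 0, 0, 0, 0, -1, 0, 0, 0, 0, 0, 0, -1, 0, 0, 0, 0, 0, 0, -1, 0, 0, 0, 0, 0, 0, -1, 0, 0, 0, 0, 0, 0, -1, 0, 0, 0, 0, 0, 0, -1, 0, 0, 0, 0, 0, 0, -1, 0, 0, 0, 0, 0, 0, -1, 0, 0, 0, 0, 0, 0, -1, 0, 0, 0, 0, 0, 0, -1, 0, 0, 0, 0, 0, 0, -1, 0, 0, 0, 0, 0, 0]

```text
time_s: 84.35
position: [0.3864, 0.0106, 0.3553]
tool_rot: [[-1.0, 0.007, -0.0], [0.007, 1.0, 0.0], [0.0, 0.0, -1.0]]
ft_force: [0.4, -0.8, -1.2]
grip_width: 0.0851
gripper_force: 0.0
```

```bash
python3 sw.py; python3 - <<'E'
from h import *
snap('wrist','X');snap('side','sX');snap('wrist','X2')
a,b=[cv2.cvtColor(cv2.imread(f'pics/{k}.png'),cv2.COLOR_BGR2GRAY).astype(float) for k in('X','X2')];print('diff',np.abs(a-b)[185:335,255:320].mean().round(2),'noise',np.abs(a-b)[100:160,255:320].mean().round(2))
ch=' .:-=+*#%@'
for r in range(190,332,2):print(r,''.join(ch[int(np.clip((a[r,c]-80)/125*9.99,0,9))] for c in range(255,320)))
s=cv2.cvtColor(cv2.imread('pics/sX.png'),cv2.COLOR_BGR2GRAY).astype(float);print('side')
for r in range(176,232):print(r,''.join(ch[int(np.clip((s[r,c]-50)/160*9.99,0,9))] for c in range(265,330)))
E
```

```text
84.35
strap centroid col [np.float64(287.0), np.float64(286.9), np.float64(286.9), np.float64(287.0), np.float64(286.9), np.float64(286.9), np.float64(286.9), np.float64(287.0), np.float64(286.9), np.float64(286.9), np.float64(286.9), np.float64(286.9)] span 0.1
diff 0.7 noise 0.79
190 @@@@@@@@@@@@@@@@@@@@@@@@@@@@@@@@@@@@@@@@@@@@@@@@@@@@@@@@@@@@@@@@@
192 @@@@@@@@@@@@@@@@@@@@@@@@@@@@@@@@@@@@@@@@@@@@@@@@@@@@@@@@@@@@@@@@@
194 **+++++++++++++++++++++++++++++++++++++++========================
196 :::::::::::::::::::::::::::::::::::::::::::::::::::::::::::::::::
198 --------------------------------------------------------------===
200 %%%%#%%#%#%%%%%%%%%%%%%%%%%%%%%%%%%%%%%%%%%%%%%%%%%%%%%%%%%%%%%@@
202 @%#*+++++++++++++++*++++++++++++++++++++++++++++++++++++++++++*%@
204 @%######################################################*#*##**#@
206 @%############################################################*#@
208 @%############################################################*#@
210 @@%##########################################################**#@
212 @@%########################################
[... 7377 characters left out ...]

222 %**+=**++*#+::-*#######%%%##=:-+#****####%@@@@@#--:#@@@@@@@@@@@@@
223 ####+=###*=-::::-=**####*+=:::=**#******#####%%+-:=%@@@@@@@@@@@@@
224 *###+-::-:-**-::::-::::--::::-+#***##*#*#**##%#--:#@@@@@@@@@@@@@@
225 ######+==+*##+:::-:-----:-:::+##*#*****#*#****+---%@@@@@@@@@@@@@%
226 #*###########*=::------:--::=*#**######*###***=-:+@@@@@@@@@@@@@@%
227 ###*##*########+::::--::::-*#####*###*#*###***-:-#@@@@@@@@@@@@@@%
228 ##########*#*####*=:==--=*#####*##***#*###***=-:*@@@@@@@@@@@@@@@%
229 *####*#####**#*##############*###*###*##*#*#*-:-%@@@@@@@@@@@@@@@%
230 ##**#####################################***=-:+@@@@@@@@@@@@@@@@#
231 =+###################*###################***---%@@@@@@@@@@@@@@@@%
```

```bash
python3 -c "
from rig import env
print(env.close_job())"
```

```text
the job is handed in; nothing more can be done
None
```

I handed the job in at about 85 s: all four ladles hang nested and still on the hook, largest at the back, and the red and blue boards sit fully down in their own slots; my last camera check showed this, but no verdict came back.

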